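Turn the trailer axle round and cap it

TASK

Take off the one bearing cap that holds the trailer axle, turn the axle end for end without hitting the two steel brackets, and lay it back in the V's, centred on the stand, its flange towards the clamp knob. Then set that cap and every other cap lying on the plank over the axle, each squarely on the saddle of its own shape and seated on both feet. Last, turn the clamp knob clockwise to its stop and on until the grip clicks over and visibly slips; leave the tools, the bolt and the cup alone.

Things in the scene. Friction and masses are not known exactly. Their poses are not given: they have to be found in the camera images.
- stand: Aluminium axle stand, fixed: a plate 90 x 560 x 12 mm on the plank. Origin: centre of the plate's underside. Its y axis runs along the plate towards the end with the clamp knob, z up. Four saddles stand on it in varying order, all on its centre line, at y = -122, -58, +58 and +122 mm; the middle 55 mm is left free for gripping the axle. The axle lying in the V's has its axis 62 mm above the plank, along the stand's y.
- axle: Steel axle, 26 mm diameter, 360 mm long, about 0.45 kg, one end plain, the other with a round flange 46 mm in diameter and 12 mm thick. Origin: at mid length, on its axis; its y axis runs along the axle towards the flanged end. It starts in the V's with the flange away from the clamp knob.
- axle_flange (a point): Centre of the axle's flange, 174 mm from the mid point. When the axle is lying centred after turning, this is at y = +174 mm in the stand's frame.
- clamp_screw (a joint): Angle of the clamp's screw (rad), growing clockwise seen from above; it stops hard at 1.6. Turns easily (0.03 N m).
- clamp_knob (a joint): Slip of the black grip on the screw through its torque clutch (rad), 0 at first, growing clockwise; it slips at about 0.2 N m, only once the screw is at its stop, then keeps whatever slip it has. Turning anticlockwise backs the screw off.
- clamp_grip (a point): Centre of the clamp knob's upright black bar grip, 42 mm long (its x axis), 14 mm wide (its y axis), 28 mm tall, its top 84 mm above the plank, on the vertical turning axis at y = +240 mm on the stand, above a 42 mm round flange and a grey housing 60 mm square.
- cap_medium_center (a point): Loose steel bearing cap, always there and at the start already seated on its saddle, over the axle: rectangular, 60 mm across the axle, 33 mm along it, 48 mm tall, 0.15 kg. Two feet 16 mm high leave a 38 mm channel along its y axis that straddles the axle; an 8 mm roof (top at 24 mm) carries a rib 16 mm wide (x), 18 mm long (y), 24 mm tall to grip. The point is in the middle, 24 mm above its underside; z up. The same turned by half.
- saddle_medium_seat (a point): Saddle on the stand with a 60 x 33 mm footprint of dark steel and a V for the axle; the point is in its middle at the level of its two flat shoulders, 62 mm above the plank; y along the axle. A seated cap's feet stand on the shoulders, its point 24 mm above this one.
- cap_narrow_center (a point): Loose steel bearing cap, standing on its feet on the plank (may be absent): rectangular, 60 mm across the axle, 18 mm along it, 48 mm tall, 0.15 kg. Two feet 16 mm high leave a 38 mm channel along its y axis that straddles the axle; an 8 mm roof (top at 24 mm) carries a rib 16 mm wide (x), 18 mm long (y), 24 mm tall to grip. The point is in the middle, 24 mm above its underside; z up. The same turned by half.
- saddle_narrow_seat (a point): Saddle on the stand with a 60 x 18 mm footprint of dark steel and a V for the axle; the point is in its middle at the level of its two flat shoulders, 62 mm above the plank; y along the axle. A seated cap's feet stand on the shoulders, its point 24 mm above this one.
- cap_wide_center (a point): Loose steel bearing cap, standing on its feet on the plank (may be absent): rectangular, 60 mm across the axle, 48 mm along it, 48 mm tall, 0.15 kg. Two feet 16 mm high leave a 38 mm channel along its y axis that straddles the axle; an 8 mm roof (top at 24 mm) carries a rib 16 mm wide (x), 18 mm long (y), 24 mm tall to grip. The point is in the middle, 24 mm above its underside; z up. The same turned by half.
- saddle_wide_seat (a point): Saddle on the stand with a 60 x 48 mm footprint of dark steel and a V for the axle; the point is in its middle at the level of its two flat shoulders, 62 mm above the plank; y along the axle. A seated cap's feet stand on the shoulders, its point 24 mm above this one.
- cap_round_center (a point): Loose steel bearing cap, standing on its feet on the plank (may be absent): round, 60 mm in diameter, with two straight feet (54 mm over them), 48 mm tall, 0.15 kg. Two feet 16 mm high leave a 38 mm channel along its y axis that straddles the axle; an 8 mm roof (top at 24 mm) carries a rib 16 mm wide (x), 18 mm long (y), 24 mm tall to grip. The point is in the middle, 24 mm above its underside; z up. The same turned by half.
- saddle_round_seat (a point): Saddle on the stand with a 60 mm round footprint of dark steel and a V for the axle; the point is in its middle at the level of its two flat shoulders, 62 mm above the plank; y along the axle. A seated cap's feet stand on the shoulders, its point 24 mm above this one.
- cup: Clear plastic cup with three bolts, 90 mm tall; bystander, origin under its centre.
- screwdriver: Red screwdriver, 200 mm; bystander.
- spanner: Chrome spanner, 140 mm, lying between the caps; bystander.
- bolt: Loose steel bolt, 53 mm long, 18 mm head; bystander.
- cap_medium: The same cap as point cap_medium_center, origin at the centre of its underside.
- cap_narrow: The same cap as point cap_narrow_center, origin at the centre of its underside.
- cap_wide: The same cap as point cap_wide_center, origin at the centre of its underside.
- cap_round: The same cap as point cap_round_center, origin at the centre of its underside.
- bracket_left: Fixed steel bracket beside the stand: an upright strip 40 mm wide (y), 6 mm thick and 150 mm tall, 10 mm along x from the origin, on a foot 6 mm high that runs from 5 to 55 mm along x. Origin at plank level. It stands about 115 to 140 mm from the stand's centre line, inside the circle that the axle sweeps.
- bracket_right: Fixed steel bracket beside the stand: an upright strip 40 mm wide (y), 6 mm thick and 150 mm tall, 10 mm along x from the origin, on a foot 6 mm high that runs from 5 to 55 mm along x. Origin at plank level. It stands about 115 to 140 mm from the stand's centre line, inside the circle that the axle sweeps.
Mind the look-alikes: they are no part of the job. What is shaped like the cap_wide but green or purple is not meant. What is shaped like the cap_round but turquoise is not meant.

How it is judged:
By the outcome, as a careful person would: the job done as asked, in the order asked, and still so for the second after the job is handed in, with the robot touching nothing.
Of cap_narrow, cap_wide, cap_round only 2 to 3 are there at a start; the rules pass over those that are not, and their reading is None.
At some moment in a run one of cap_wide, cap_round may be knocked a few centimetres aside while the robot is not near it.
It also fails if it takes over 208 s, if anything falls off the work surface, if the arm or the gripper's body presses on something with over 40 N, if the wrist force passes 120 N, or if a joint passes its speed limit or range.

ROBOT

A 6-joint arm with a two-finger parallel gripper is mounted at the origin on the work surface. World frame = base frame: x ahead of the robot, y to its left, z up, the work surface at z = 0. Lengths are in m, angles in rad, forces in N, time in s.
With the tool pointing down it reaches from about 0.3 to 0.775 m from the base axis. Payload 14.6 kg.
Tool frame: the origin (TCP) lies at the very end of the fingers, on their centre line; the grasp point (between the pads) lies 19 mm behind it; z points along the fingers, y is the direction in which the jaws open and shut (so a half turn about z gives the same grasp; the last joint's range is limited). The gripper opens to 94 mm and grips with 3 to 60 N. Pads are 16 mm wide; open, the fingers measure 119 mm over their backs; the gripper's body (75 mm by 177 mm) begins 78 mm behind the grasp point.
Start: joints at [1.218, 0.3, 1.521, -0, 1.321, -0.067], TCP at [0.155, 0.528, 0.205] pointing down, gripper open.
Joint ranges: [-3.03, 3.03], [-0.79, 2.21], [0.23, 2.52], [-1.04, 4.18], [0, 3.07], [-2.55, 2.55]. Speed limits (rad/s): [2.22, 2.22, 2.57, 3.14, 3.14, 3.14].

INTERFACE

Orientations are given as [roll, pitch, yaw] about the fixed x, y, z axes, in that order (R = Rz(yaw) Ry(pitch) Rx(roll)).
In Python, from station import ctrl, eyes gives the robot as it stands.
- The arm moves only by the tool jog_arm, never from a script. Its argument "moves" is a list of rows, each a list of 3 entries, a list of its own where there are three numbers: the shift along the world's x, y, z in mm, then the turn, a rotation vector about the world's x, y, z in units of 5 degrees (1.0 is 5 degrees), then the finger opening in mm, from 0 to 94. In form: [[[tx, ty, tz], [wx, wy, wz], jaw], ...]. A call has 1 to 5 rows; each row is the pose to reach, as a shift and turn from the pose commanded when the call began; what a row does not reach only later rows make up. A row lasts 1/12 s, in which the tool goes at most 41.7 mm and 7.16 degrees, less where a joint would pass 70% of its speed; a pose out of reach is approached as far as the arm can. A call with a gripper value outside its range is refused whole. The fingers move at their own pace and stop on an object; "squeeze" is the grip in N (left out, the last holds). Time passes only in rows, so rows that repeat a pose let the fingers close. It gives the time, the measured TCP pose, the force and the opening at its end, in the units of the state.
- ctrl.get_obs(): the state, without advancing time (a new reading comes with each control period).
- eyes.camera(name): name is "scene" or "top" or "wrist"; returns a dict with "frame" (480x640x3 uint8, red, green, blue), "vertical_fov" (degrees; the focal length in pixels is half the picture's height over the tangent of half this angle, whatever the lens; pixels are square), "cx", "cy" (the principal point, pixels), "eye" and "attitude" of the camera in the world; the wrist camera has in their place "hand_eye" (4x4, takes a point from camera to tool coordinates, whose origin is the TCP and whose axes are the flange's). Camera axes: x right, y down, z forward; pixel columns grow to the right and rows downward; lengths in m; the calibration is good to about 2 mm. A picture is of the moment at which its call begins: read the wrist's pose just before it. There is no depth.
- ctrl.hand_in(): hands the job in, once; it reports no verdict.
The state is a dict: "time_s": time; "qpos": joint angles; "joint_vel": joint speeds; "tau": joint torques, N m; "ee_pos": TCP position; "eef_rot": TCP orientation; "force": force on the tool from outside, world axes, zero at the start; "moment": the same for the moment, N m; "grip_width": finger opening in m.
Only numpy, scipy, OpenCV 4.12 (cv2) and the standard library are available. Lean on these libraries where they do the work, as an engineer would, in place of code of your own. Each camera call takes 0.05 s, during which the arm holds its last target.

## Working session

There is one attempt and no reset: what is moved stays moved. The work goes in short steps, Python scripts to look and compute and a tool call to move; the robot and the scene stay as the last step left them, time stands still between calls to the robot, and variables do not carry over. Pictures are saved under pics/ and viewed, and the job is handed in when it is done.

Besides the shell and the picture viewer there is one more tool, called as name([rows], argument=value, ...), one row to a line, values as JSON. jog_arm: Moves the arm, as the interface text tells. Its arguments: {"type":"object","properties":{"moves":{"type":"array","items":{"type":"array"}},"squeeze":{"type":"number"}},"required":["moves"]}

```bash
ls; mkdir -p pics
python3 - <<'E'
from station import ctrl, eyes
import cv2
print(ctrl.get_obs())
for n in ["scene","top","wrist"]:
    c=eyes.camera(n); cv2.imwrite(f"pics/{n}0.png",c["frame"][:,:,::-1])
    print(n,{k:v for k,v in c.items() if k!="frame"})
E
```

```text
pics
{'time_s': 0.0, 'qpos': array([ 1.21838892e+00,  3.00463185e-01,  1.52160523e+00,  8.44702540e-06,
        1.32068750e+00, -6.66321558e-02]), 'joint_vel': array([ 1.20423146e-03, -4.78641774e-04, -7.37128443e-04, -2.27552249e-05,
        5.68002947e-04, -2.59641888e-05]), 'tau': array([ 7.18983938e-04, -5.31808376e+01, -3.52740490e+01,  7.08535127e-02,
        2.45311571e-02, -8.36211211e-05]), 'ee_pos': array([0.1549701 , 0.52743502, 0.20488046]), 'eef_rot': array([-3.14043252e+00, -8.56164311e-05,  2.85581526e+00]), 'force': array([0.05733395, 0.40800975, 0.05299586]), 'moment': array([ 0.02485294, -0.03960279, -0.00293028]), 'grip_width': 0.09377082549220592}
scene {'vertical_fov': 52.81439163934561, 'cx': 322.41074248610727, 'cy': 233.07972120941776, 'eye': array([ 1.45987188, -0.46432302,  0.96248676]), 'attitude': array([-2.27562423, -0.00983625,  1.1175077 ])}
top {'vertical_fov': 51.16983038567815, 'cx': 324.57824016232695, 'cy': 240.63492858009266, 'eye': array([ 0.34448714, -0.03333155,  1.26880522]), 'attitude': array([-3.00986059,  0.00781518, -1.57514713])}
wrist {'vertical_fov': 62.58783631960737, 'cx': 310.86055761725083, 'cy': 242.2991355558698, 'hand_eye': array([[ 8.18015339e-04, -9.70574344e-01, -2.40800276e-01,
         6.92255598e-02],
       [ 9.99999395e-01,  6.16760499e-04,  9.11140680e-04,
        -6.82719535e-04],
       [-7.35813670e-04, -2.40800876e-01,  9.70574261e-01,
        -1.80196739e-01],
       [ 0.00000000e+00,  0.00000000e+00,  0.00000000e+00,
         1.00000000e+00]])}
```

View pics/scene0.png

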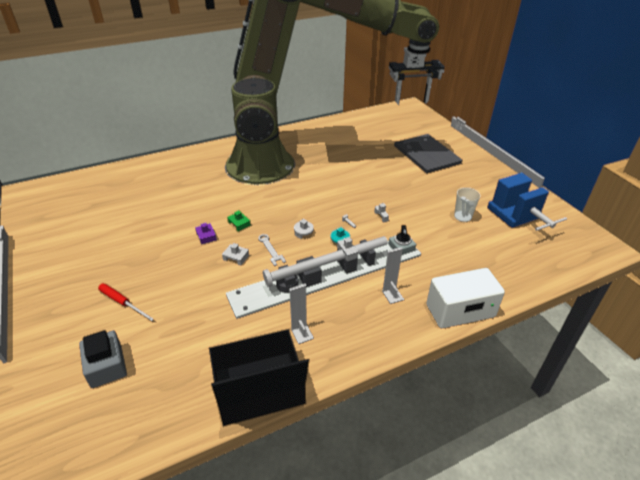

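View pics/top0.png

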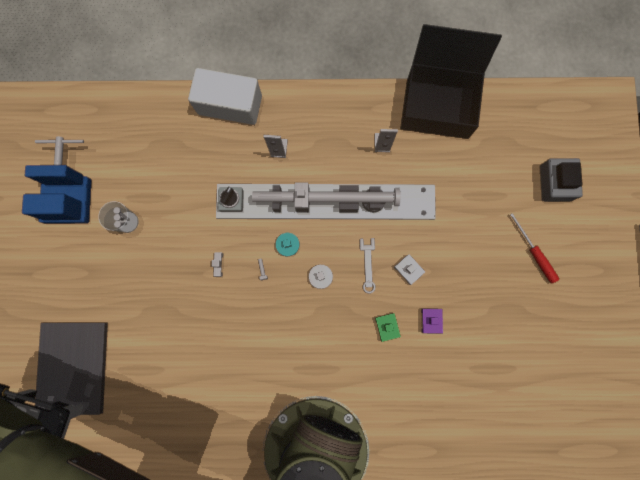

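View pics/wrist0.png

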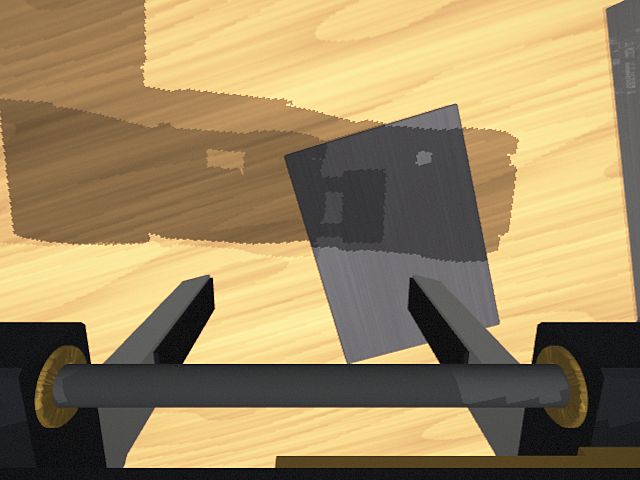

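The top view shows the stand along world y, the knob at the left (+y) and the flange at the right. The medium cap is near (302,197), the narrow cap at (217,264), the round at (320,277) and the wide at (410,269). The brackets are at (276,147) and (385,140). Next I'll zoom in and build helpers.

```bash
cat > h.py <<'E'
from station import ctrl, eyes
import cv2, numpy as np
from scipy.spatial.transform import Rotation as R
def cam(name):
    o=ctrl.get_obs(); c=eyes.camera(name)
    f=240/np.tan(np.radians(c["vertical_fov"])/2)
    K=np.array([[f,0,c["cx"]],[0,f,c["cy"]],[0,0,1]])
    if name=="wrist":
        T=np.eye(4);T[:3,:3]=R.from_euler("xyz",o["eef_rot"]).as_matrix();T[:3,3]=o["ee_pos"]
        T=T@c["hand_eye"]
    else:
        T=np.eye(4);T[:3,:3]=R.from_euler("xyz",c["attitude"]).as_matrix();T[:3,3]=c["eye"]
    return c["frame"],K,T,o
def ray(K,T,uv):
    d=T[:3,:3]@np.linalg.solve(K,[uv[0],uv[1],1]); return T[:3,3],d/np.linalg.norm(d)
def onz(K,T,uv,z):
    e,d=ray(K,T,uv); return e+d*(z-e[2])/d[2]
def proj(K,T,p):
    q=K@(T[:3,:3].T@(np.asarray(p,float)-T[:3,3])); return q[:2]/q[2]
def tri(rs):
    A=np.zeros((3,3));b=np.zeros(3)
    for e,d in rs:
        M=np.eye(3)-np.outer(d,d);A+=M;b+=M@e
    p=np.linalg.solve(A,b); return p,[np.linalg.norm((np.eye(3)-np.outer(d,d))@(p-e)) for e,d in rs]
def save(f,name,crop=None,s=1):
    if crop: f=f[crop[1]:crop[3],crop[0]:crop[2]]
    cv2.imwrite("pics/"+name+".png",cv2.resize(np.ascontiguousarray(f[:,:,::-1]),None,fx=s,fy=s,interpolation=cv2.INTER_CUBIC))
E
python3 - <<'E'
from h import *
f,K,T,o=cam("top"); save(f,"t1",(200,120,460,345),3)
for n,uv,z in [("plateR",(435,201),.012),("plateL",(217,202),.012),("knob",(230,194),.084),("flangetop",(397,190),.062),("axleL",(252,197),.062),("medrib",(302,189),.11),("nar",(217,264),.04),("round",(320,277),.04),("wide",(410,269),.04),("brL",(276,150),.0),("brR",(385,150),.0)]:
    print(n,onz(K,T,uv,z).round(4))
f,K,T,o=cam("scene"); save(f,"s1",(190,190,430,350),3.3)
E
```

```text
plateR [ 0.6116 -0.3064  0.012 ]
plateL [0.6123 0.2507 0.012 ]
knob [0.6165 0.2034 0.084 ]
flangetop [ 0.6291 -0.2032  0.062 ]
axleL [0.6137 0.1535 0.062 ]
medrib [0.6216 0.0279 0.11  ]
nar [0.4508 0.2407 0.04  ]
round [ 0.4176 -0.0128  0.04  ]
wide [ 0.4361 -0.2335  0.04  ]
brL [0.7527 0.102  0.    ]
brR [ 0.7507 -0.1831  0.    ]
```

View pics/t1.png

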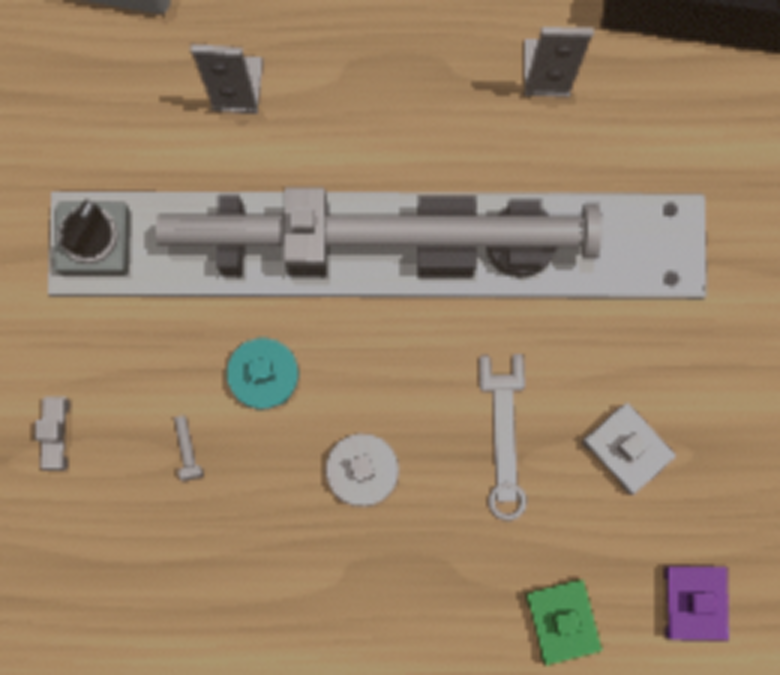

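View pics/s1.png

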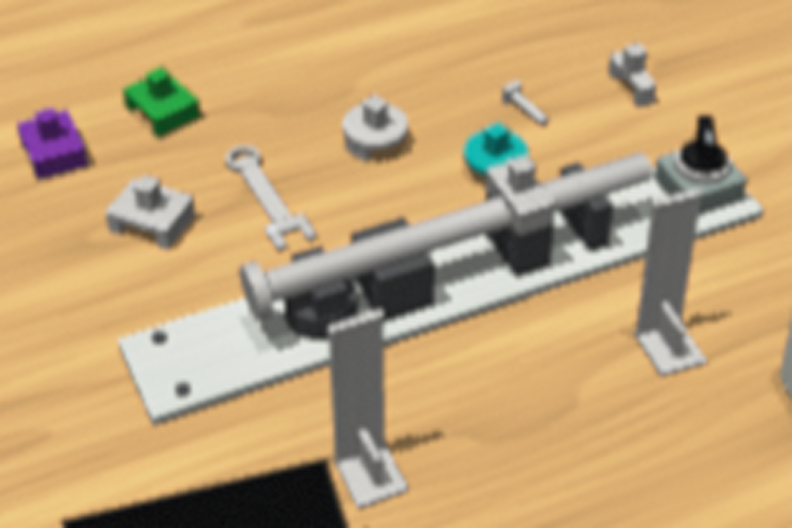

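Layout understood: narrow saddle at +122, medium at +58, wide at -58, round at -122; white wide cap (rotated), white round cap and narrow cap on the plank, green, purple and turquoise are decoys. Now a closer survey with the wrist camera.

jog_arm([
  [[30,-30,40],[0,0,-1.4],94],
  [[60,-60,70],[0,0,-2.8],94],
  [[90,-90,100],[0,0,-4.2],94],
  [[115,-125,120],[0,0,-5.6],94],
  [[140,-155,140],[0,0,-7],94],
])

```text
time_s: 0.67
ee_pos: [0.2708, 0.4015, 0.3255]
eef_rot: [3.141, -0.0, 2.239]
force: [0.3, 0.9, -0.3]
grip_width: 0.0943
```

jog_arm([
  [[25,-33,0],[0,0,-1.4],94],
  [[50,-66,0],[0,0,-2.8],94],
  [[75,-99,0],[0,0,-4.2],94],
  [[100,-132,0],[0,0,-5.6],94],
  [[125,-165,0],[0,0,-7],94],
])

```text
time_s: 1.08
ee_pos: [0.3958, 0.2359, 0.3244]
eef_rot: [3.141, -0.0, 1.628]
force: [0.3, 1.3, 0.1]
grip_width: 0.0938
```

jog_arm([
  [[25,-27,0],[0,0,-0.7],94],
  [[50,-54,0],[0,0,-0.7],94],
  [[75,-82,0],[0,0,-0.7],94],
  [[75,-82,0],[0,0,-0.7],94],
  [[75,-82,0],[0,0,-0.7],94],
])

```text
time_s: 1.5
ee_pos: [0.4708, 0.1545, 0.3238]
eef_rot: [-3.141, 0.0, 1.57]
force: [0.1, 0.3, -0.9]
grip_width: 0.0941
```

Run:
```python
from h import *
f,K,T,o=cam("wrist"); save(f,"w1"); np.savez("w1.npz",K=K,T=T,f=f)
print(o["time_s"],o["ee_pos"],o["eef_rot"],o["qpos"].round(3),o["force"])
```

```text
1.5 [0.47077339 0.15453829 0.32376106] [-3.14058793e+00  2.17782999e-04  1.57005436e+00] [0.243 0.113 1.475 0.    1.555 0.244] [ 0.1391336   0.29199398 -0.8819281 ]
```

View pics/w1.png

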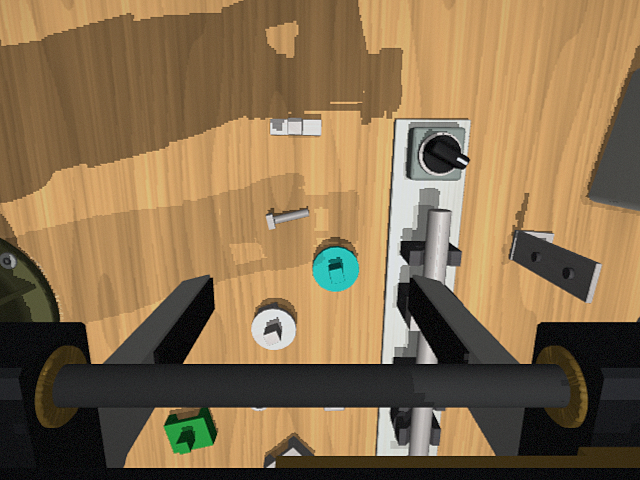

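jog_arm([
  [[16,-40,0],[0,0,0],94],
  [[32,-80,0],[0,0,0],94],
  [[48,-120,0],[0,0,0],94],
  [[64,-160,0],[0,0,0],94],
  [[64,-160,0],[0,0,0],94],
])

```text
time_s: 1.97
ee_pos: [0.535, -0.0076, 0.3239]
eef_rot: [-3.141, 0.001, 1.571]
force: [-0.2, 0.1, -1.4]
grip_width: 0.0937
```

Run:
```python
from h import *
f,K,T,o=cam("wrist"); save(f,"w2"); np.savez("w2.npz",K=K,T=T,f=f)
print(o["time_s"],o["ee_pos"],o["eef_rot"],o["qpos"].round(3))
```

```text
1.9667 [ 0.53496331 -0.00762744  0.32385935] [-3.14111919e+00  7.21961958e-04  1.57086336e+00] [-8.200e-02  2.050e-01  1.368e+00 -1.000e-03  1.569e+00 -8.200e-02]
```

jog_arm([
  [[-16,-40,0],[0,0,0],94],
  [[-32,-80,0],[0,0,0],94],
  [[-48,-120,0],[0,0,0],94],
  [[-64,-160,0],[0,0,0],94],
  [[-64,-160,0],[0,0,0],94],
])

```text
time_s: 2.43
ee_pos: [0.4683, -0.1665, 0.3247]
eef_rot: [3.141, 0.001, 1.571]
force: [-0.2, 0.2, -0.2]
grip_width: 0.0943
```

Run:
```python
from h import *
f,K,T,o=cam("wrist"); save(f,"w3"); np.savez("w3.npz",K=K,T=T,f=f)
print(o["time_s"],o["ee_pos"],o["eef_rot"],o["qpos"].round(3))
```

```text
2.4333 [ 0.46830722 -0.16649063  0.32467043] [3.14129836e+00 9.20606710e-04 1.57132675e+00] [-4.150e-01  1.150e-01  1.470e+00 -1.000e-03  1.556e+00 -4.150e-01]
```

View pics/w2.png

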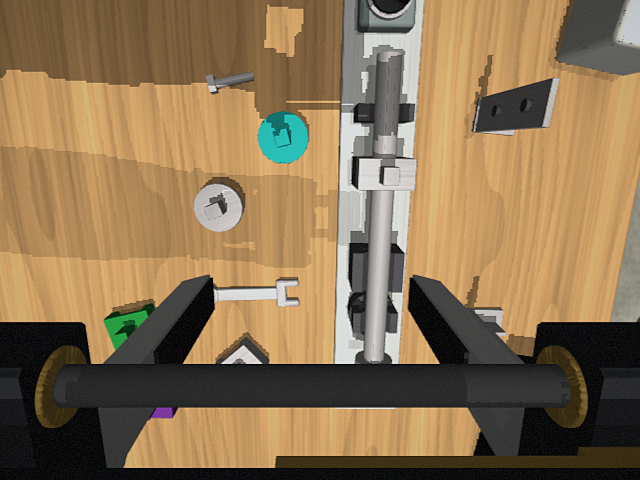

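View pics/w3.png

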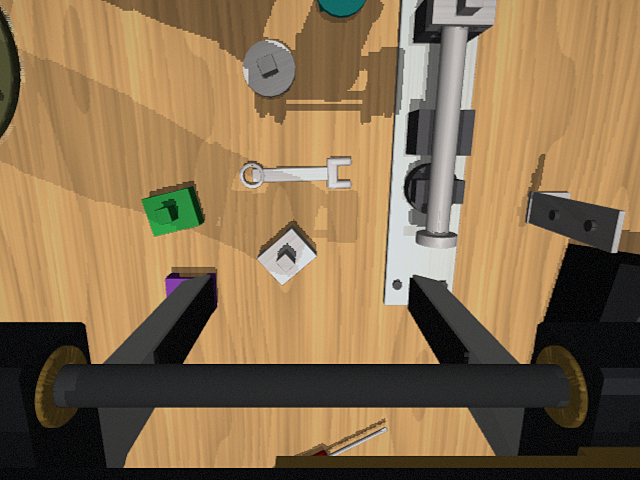

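Run:
```python
from h import *
def crop(n,c,s):
    f=np.load(n+".npz")["f"]; f=f[c[1]:c[3],c[0]:c[2]]
    return cv2.resize(f,(390,290),interpolation=cv2.INTER_CUBIC)
a=[("w2",(335,135,435,209.4),0),("w2",(340,30,440,104.4),0),("w3",(385,175,485,249.4),0),("w1",(390,110,490,184.4),0)]
im=[crop(*x) for x in a]
save(np.vstack([np.hstack(im[:2]),np.hstack(im[2:])]),"z1")
```

```text
Traceback (most recent call last):
TypeError: slice indices must be integers or None or have an __index__ method
```

```bash
cat >> h.py <<'E'
def quad(items,name,s=3.9):
    # items: (frame,x0,y0) crops 100x74 scaled s, 2 per row
    im=[cv2.resize(np.ascontiguousarray(f[y:y+74,x:x+100]),None,fx=s,fy=s,interpolation=cv2.INTER_CUBIC) for f,x,y in items]
    save(np.vstack([np.hstack(im[i:i+2]) for i in range(0,len(im),2)]),name)
def L(n): 
    d=np.load(n+".npz"); return d["f"],d["K"],d["T"]
E
python3 - <<'E'
from h import *
quad([(L("w2")[0],335,135),(L("w2")[0],340,30),(L("w3")[0],385,175),(L("w1")[0],390,110)],"z1")
E
```

```text
(no output)
```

View pics/z1.png

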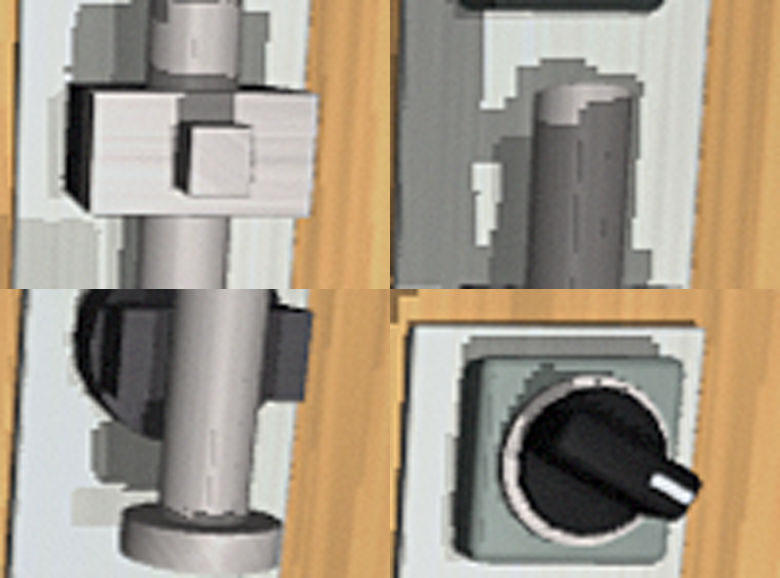

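Run:
```python
from h import *
_,K,T=L("w2"); g=lambda x,y,ox,oy:(x/3.9+ox,y/3.9+oy)
roof=[onz(K,T,g(x,y,335,135),.086) for x,y in [(92,93),(317,94),(310,215),(90,213)]]
rib=[onz(K,T,g(x,y,335,135),.110) for x,y in [(193,126),(250,126),(250,195),(193,195)]]
print("roof",np.round(roof,4),np.mean(roof,0)); print("rib",np.round(rib,4),np.mean(rib,0))
print("plain end top",onz(K,T,g(195,84,340,30),.073))
print("axle sides", onz(K,T,g(142,230,340,30),.062),onz(K,T,g(240,230,340,30),.062))
_,K,T=L("w3")
print("axle sides", onz(K,T,g(165,170,385,175),.062),onz(K,T,g(258,170,385,175),.062))
print("flange: bottom z=39..", onz(K,T,g(200,282,385,175),.085),onz(K,T,g(200,235,385,175),.085), "bottom of outer rim", onz(K,T,g(200,282,385,175),.062))
_,K,T=L("w1")
hous=[onz(K,T,g(x,y,390,110),.045) for x,y in [(75,70),(290,70),(275,272),(75,270)]]
print("knob flange?", np.round(hous,4))
print("plate TL,TR", onz(K,T,g(22,36,390,110),.012),onz(K,T,g(312,38,390,110),.012))
print("grip tip white end", onz(K,T,g(308,200,390,110),.084), "circle ctr",onz(K,T,g(193,175,390,110),.056))
f,K,T,o=cam("top")
# plate corners from t1.png /3 + (200,120)
for x,y in [(50,192),(705,195),(706,297),(48,295)]: print("pl",onz(K,T,(x/3+200,y/3+120),.012).round(4))
```

```text
roof [[0.5845 0.0467 0.086 ]
 [0.6442 0.0465 0.086 ]
 [0.6444 0.0144 0.086 ]
 [0.5849 0.0149 0.086 ]] [0.61450452 0.03062739 0.086     ]
rib [[0.6073 0.0394 0.11  ]
 [0.6217 0.0395 0.11  ]
 [0.6226 0.0222 0.11  ]
 [0.6081 0.0222 0.11  ]] [0.61491472 0.0308113  0.11      ]
plain end top [0.61434184 0.151742   0.073     ]
axle sides [0.60384917 0.11781458 0.062     ] [0.63027325 0.11783433 0.062     ]
axle sides [ 0.60116651 -0.17955887  0.062     ] [ 0.62831525 -0.17952069  0.062     ]
flange: bottom z=39.. [ 0.60647018 -0.20731804  0.085     ] [ 0.60540902 -0.19373016  0.085     ] bottom of outer rim [ 0.61402354 -0.21334449  0.062     ]
knob flange? [[0.5805 0.2413 0.045 ]
 [0.6421 0.2413 0.045 ]
 [0.643  0.184  0.045 ]
 [0.5839 0.1845 0.045 ]]
plate TL,TR [0.57158736 0.25256301 0.012     ] [0.66016564 0.25197716 0.012     ]
grip tip white end [0.63549072 0.20641001 0.084     ] circle ctr [0.61312421 0.21222059 0.056     ]
pl [0.6595 0.2527 0.012 ]
pl [ 0.6533 -0.3078  0.012 ]
pl [ 0.565  -0.3057  0.012 ]
pl [0.5699 0.2523 0.012 ]
```

Run:
```python
from h import *
g=lambda x,y,ox,oy:(x/3.9+ox,y/3.9+oy)
f2,K2,T2=L("w2"); f1,K1,T1=L("w1")
ft,Kt,Tt,_=cam("top"); fs,Ks,Ts,_=cam("scene")
save(ft,"zt",(285,175,335,215),8); save(fs,"zs",(325,220,375,260),8)
quad([(f1,490,225),(f2,465,70),(f2,465,70),(f1,240,95)],"z2")
```

```text
(no output)
```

View pics/zt.png

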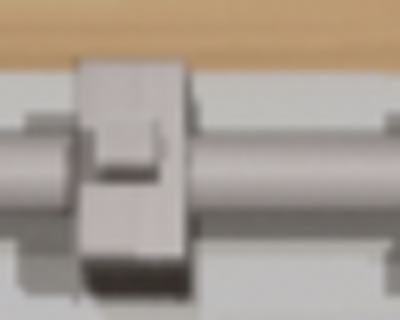

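View pics/zs.png

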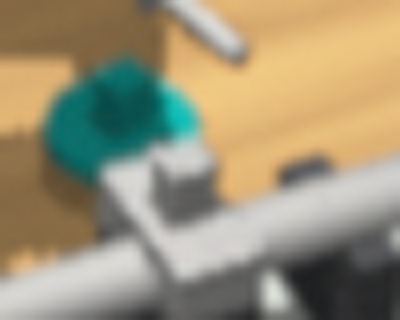

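View pics/z2.png

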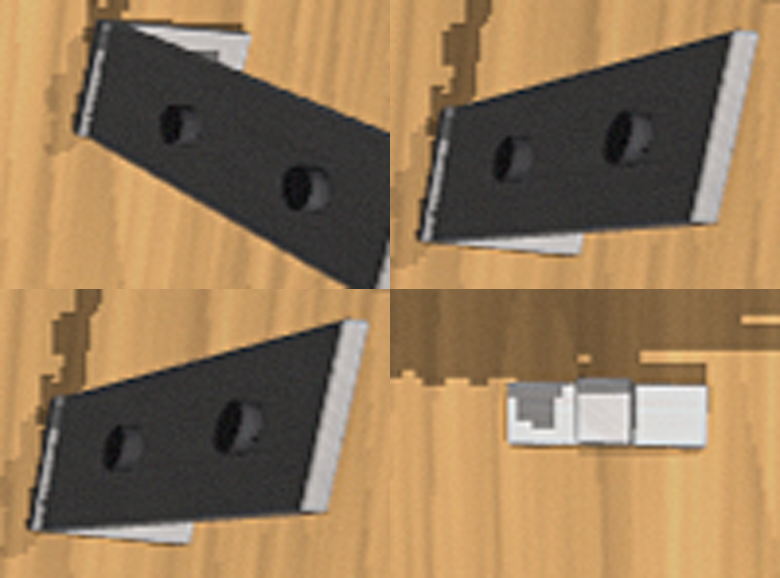

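Run:
```python
from h import *
g=lambda x,y,ox,oy:(x/3.9+ox,y/3.9+oy)
f2,K2,T2=L("w2"); f1,K1,T1=L("w1")
ft,Kt,Tt,_=cam("top"); fs,Ks,Ts,_=cam("scene")
r=[ray(K2,T2,g(221.5,160.5,335,135)),ray(Kt,Tt,(300.9,192.75)),ray(Ks,Ts,(325+183/8,220+163/8))]
print(tri(r),tri(r[:2]),tri(r[1:]),tri([r[0],r[2]]))
# bracket top corner (left bracket, far top corner): w2 (757-390,32) ; top view t1 (195,47)
r=[ray(K2,T2,g(757-390,32,465,70)),ray(Kt,Tt,(200+193/3,120+47/3))]
print("br",tri(r))
for xy in [(56,107),(35,240)]: print("brL base",onz(K2,T2,g(*xy,465,70),.0))
# narrow cap, w1 crop 240,95 bottom right: roof z=.024, rib top .048
n=[onz(K1,T1,g(x-390,y-289,240,95),.048) for x,y in [(580,392),(631,392),(631,443),(580,443)]]
print(np.round(n,4),np.mean(n,0))
n=[onz(K1,T1,g(x-390,y-289,240,95),.024) for x,y in [(507,383),(707,384),(707,446),(508,444)]]
print(np.round(n,4),np.mean(n,0))
```

```text
(array([0.61478695, 0.03128731, 0.10648507]), [np.float64(0.0010694062868055383), np.float64(0.0015385647860272252), np.float64(0.0013928254289744982)]) (array([0.61505739, 0.03062847, 0.10378775]), [np.float64(0.0011119547306939342), np.float64(0.001111954730694163)]) (array([0.61405392, 0.03189699, 0.10559797]), [np.float64(0.001248829596441733), np.float64(0.0012488295964417557)]) (array([0.61582122, 0.03135463, 0.10743688]), [np.float64(0.000798691306074028), np.float64(0.0007986913060740152)])
br (array([0.73314095, 0.11194771, 0.16642633]), [np.float64(0.0007434915879378784), np.float64(0.0007434915879378943)])
brL base [0.73785983 0.11622545 0.        ]
brL base [0.73535546 0.07664325 0.        ]
[[0.4462 0.2481 0.048 ]
 [0.4606 0.2481 0.048 ]
 [0.4606 0.2342 0.048 ]
 [0.446  0.2342 0.048 ]] [0.45333283 0.24116201 0.048     ]
[[0.4231 0.252  0.024 ]
 [0.4827 0.2517 0.024 ]
 [0.4828 0.2339 0.024 ]
 [0.423  0.2345 0.024 ]] [0.45291602 0.24301027 0.024     ]
```

Rib-top height triangulates to about 106–107 mm (110 expected), the cap centre is at (0.615, 0.031), and the stand yaw is about -0.01 rad. I'll grasp the medium cap now.

jog_arm([
  [[30,40,-20],[0,0,0],50],
  [[60,80,-50],[0,0,0],50],
  [[90,120,-80],[0,0,0],50],
  [[120,160,-110],[0,0,0],50],
  [[146,197,-140],[0,0,-0.1],50],
])

```text
time_s: 3.15
ee_pos: [0.5799, -0.0149, 0.2229]
eef_rot: [3.141, -0.0, 1.566]
force: [0.5, -0.2, -0.2]
grip_width: 0.0639
```

jog_arm([
  [[0,0,0],[0,0,0],50],
  [[0,0,0],[0,0,0],50],
  [[0,0,0],[0,0,0],50],
])

```text
time_s: 3.4
ee_pos: [0.579, -0.0175, 0.2243]
eef_rot: [3.141, 0.0, 1.566]
force: [-0.1, -0.9, 0.3]
grip_width: 0.0504
```

Run:
```python
from h import *
f,K,T,o=cam("wrist"); save(f,"w4")
print(o["time_s"],o["ee_pos"],o["eef_rot"],o["qpos"].round(3))
```

```text
3.4 [ 0.57896362 -0.01751546  0.22427698] [3.14127037e+00 1.26277516e-04 1.56593681e+00] [-0.093  0.352  1.408 -0.     1.381 -0.089]
```

View pics/w4.png

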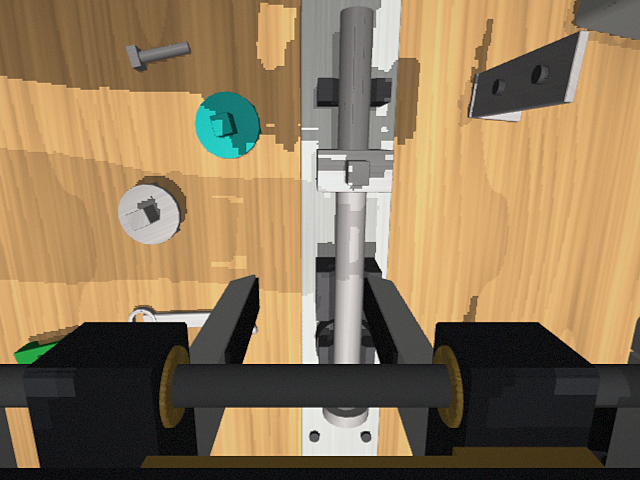

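jog_arm([
  [[12,16,-28],[0,0,0],50],
  [[24,32,-56],[0,0,0],50],
  [[36,48,-85],[0,0,0],50],
  [[36,48,-85],[0,0,0],50],
  [[36,48,-85],[0,0,0],50],
])

```text
time_s: 3.87
ee_pos: [0.6147, 0.0294, 0.1389]
eef_rot: [-3.141, 0.0, 1.564]
force: [0.5, -0.0, 1.4]
grip_width: 0.0496
```

Run:
```python
from h import *
f,K,T,o=cam("wrist"); save(f,"w5")
print(o["time_s"],o["ee_pos"],o["eef_rot"])
print(proj(K,T,[.6147,.0307,.110]),proj(K,T,[.6147,.0307,.086]))
```

```text
3.8667 [0.6146501  0.02936111 0.13885809] [-3.14057669e+00  1.35292545e-04  1.56439631e+00]
[310.4147871  269.95187443] [310.52122767 257.88419715]
```

View pics/w5.png

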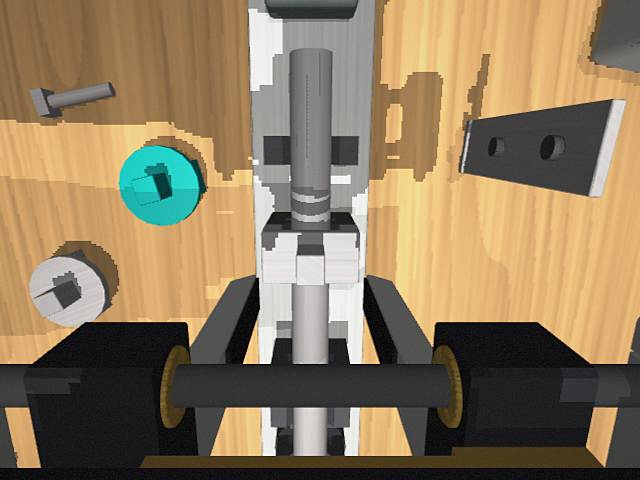

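jog_arm([
  [[0,1,-24],[0,0,0],50],
  [[0,1,-47],[0,0,0],50],
  [[0,1,-47],[0,0,0],30],
  [[0,1,-47],[0,0,0],10],
  [[0,1,-47],[0,0,0],10],
], squeeze=30)

```text
time_s: 4.33
ee_pos: [0.6159, 0.03, 0.0946]
eef_rot: [3.138, 0.0, 1.563]
force: [-0.0, -0.8, 0.8]
grip_width: 0.0333
```

jog_arm([
  [[0,0,0],[0,0,0],8],
  [[0,0,0],[0,0,0],8],
  [[0,0,0],[0,0,0],8],
])

```text
time_s: 4.58
ee_pos: [0.6154, 0.0306, 0.0932]
eef_rot: [3.14, 0.0, 1.564]
force: [-2.8, -1.0, 7.8]
grip_width: 0.0158
```

jog_arm([
  [[0,0,20],[0,0,0],8],
  [[0,0,50],[0,0,0],8],
  [[-20,-15,70],[0,0,0],8],
  [[-50,-35,70],[0,0,0],8],
  [[-80,-55,70],[0,0,0],8],
])

```text
time_s: 5.0
ee_pos: [0.5343, -0.0246, 0.1629]
eef_rot: [3.139, 0.0, 1.565]
force: [0.0, -0.6, -2.4]
grip_width: 0.0158
```

jog_arm([
  [[-25,-20,0],[0,0,0],8],
  [[-25,-20,-30],[0,0,0],8],
  [[-25,-20,-65],[0,0,0],8],
  [[-25,-20,-100],[0,0,0],8],
  [[-25,-20,-120],[0,0,0],8],
])

```text
time_s: 5.42
ee_pos: [0.5085, -0.0442, 0.0391]
eef_rot: [-3.139, -0.0, 1.564]
force: [-0.2, -0.3, -1.4]
grip_width: 0.0159
```

jog_arm([
  [[0,0,-6],[0,0,0],8],
  [[0,0,-11],[0,0,0],8],
  [[0,0,-11],[0,0,0],8],
])

```text
time_s: 5.67
ee_pos: [0.5103, -0.0444, 0.0316]
eef_rot: [3.141, 0.0, 1.564]
force: [0.1, -0.4, -1.7]
grip_width: 0.0158
```

jog_arm([
  [[0,0,-1.5],[0,0,0],8],
  [[0,0,-1.5],[0,0,0],30],
  [[0,0,-1.5],[0,0,0],50],
  [[0,0,-1.5],[0,0,0],50],
  [[0,0,20],[0,0,0],50],
])

```text
time_s: 6.08
ee_pos: [0.5083, -0.044, 0.0485]
eef_rot: [-3.137, -0.001, 1.564]
force: [0.5, -0.0, -0.2]
grip_width: 0.0391
```

jog_arm([
  [[0,0,40],[0,0,0],60],
  [[0,0,80],[0,0,0],60],
  [[30,5,110],[0,0,0],60],
  [[70,5,115],[0,0,0],60],
  [[106,6,115],[0,0,0],60],
])

```text
time_s: 6.5
ee_pos: [0.6186, -0.0383, 0.1701]
eef_rot: [3.135, 0.001, 1.564]
force: [-0.3, 0.2, 0.5]
grip_width: 0.0601
```

Run:
```python
from h import *
f,K,T,o=cam("wrist"); save(f,"w6");np.savez("w6.npz",K=K,T=T,f=f)
print(o["time_s"],o["ee_pos"],o["eef_rot"])
f,K,T,o=cam("top"); save(f,"t6",(200,160,450,345),3)
```

```text
6.5 [ 0.61862422 -0.03826945  0.17005964] [3.13502737e+00 7.66289169e-04 1.56423176e+00]
```

View pics/w6.png

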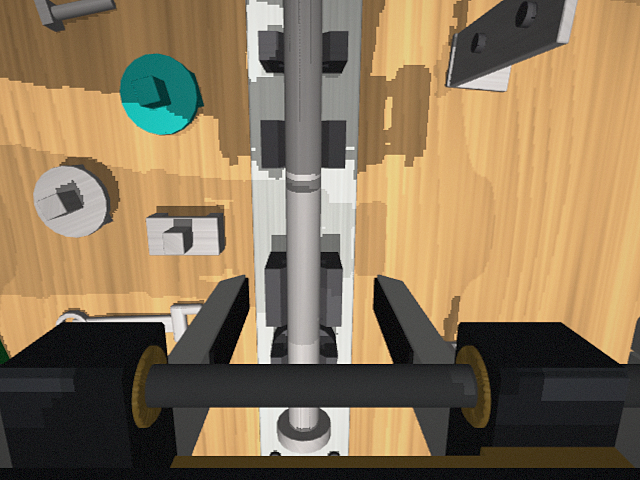

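View pics/t6.png

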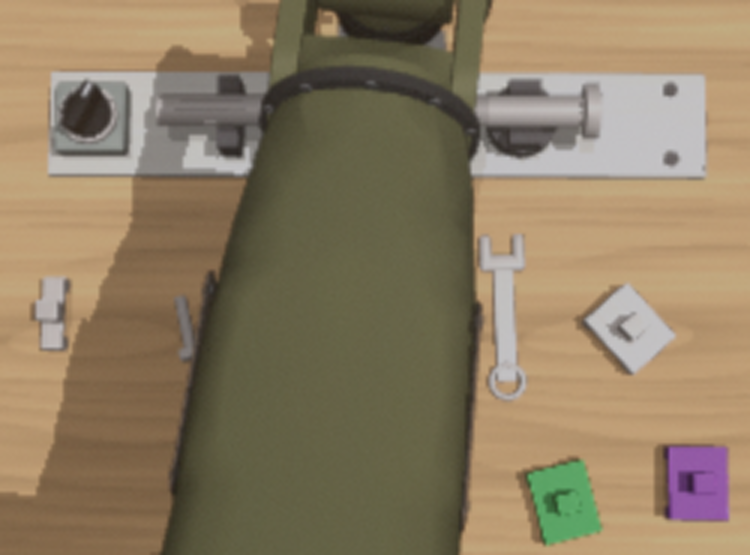

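jog_arm([
  [[-3,-1,-32],[0,0,0],60],
  [[-3,-1,-64],[0,0,0],60],
  [[-3,-1,-96],[0,0,0],60],
  [[-3,-1,-127],[0,0,0],60],
  [[-3,-1,-127],[0,0,0],60],
], squeeze=50)

```text
time_s: 7.02
ee_pos: [0.6093, -0.0389, 0.0332]
eef_rot: [-3.133, -0.001, 1.564]
force: [-1.2, 0.0, -1.6]
grip_width: 0.0601
```

jog_arm([
  [[0,0,0],[0,0,0],40],
  [[0,0,0],[0,0,0],20],
  [[0,0,0],[0,0,0],15],
  [[0,0,0],[0,0,0],15],
  [[0,0,0],[0,0,0],15],
])

```text
time_s: 7.43
ee_pos: [0.6135, -0.0393, 0.0403]
eef_rot: [3.14, 0.0, 1.564]
force: [0.8, -0.2, 0.5]
grip_width: 0.03
```

jog_arm([
  [[0,0,0],[0,0,0],15],
  [[0,0,0],[0,0,0],15],
  [[0,0,0],[0,0,0],15],
])

```text
time_s: 7.68
ee_pos: [0.6136, -0.0393, 0.0399]
eef_rot: [3.14, 0.0, 1.564]
force: [-0.2, 0.2, 6.1]
grip_width: 0.0254
```

jog_arm([
  [[0,0,20],[0,0,0],15],
  [[0,0,55],[0,0,0],15],
  [[0,0,95],[0,0,0],15],
  [[0,0,135],[0,0,0],15],
  [[0,0,175],[0,0,0],15],
])

```text
time_s: 8.1
ee_pos: [0.6121, -0.0392, 0.215]
eef_rot: [-3.14, -0.0, 1.564]
force: [1.5, -0.5, -3.9]
grip_width: 0.0252
```

Run:
```python
from h import *
f,K,T,o=cam("wrist"); save(f,"w7")
print(o["time_s"],o["ee_pos"],o["eef_rot"],o["force"],o["moment"],o["grip_width"])
f,K,T,o=cam("scene"); save(f,"s7",(190,130,430,350),3)
```

```text
8.1 [ 0.6121233  -0.03919669  0.21499798] [-3.13958595e+00 -1.50518475e-04  1.56428635e+00] [ 1.49802775 -0.50496039 -3.94791321] [-0.12766719  0.045215    0.03097101] 0.025204341447703036
```

View pics/s7.png

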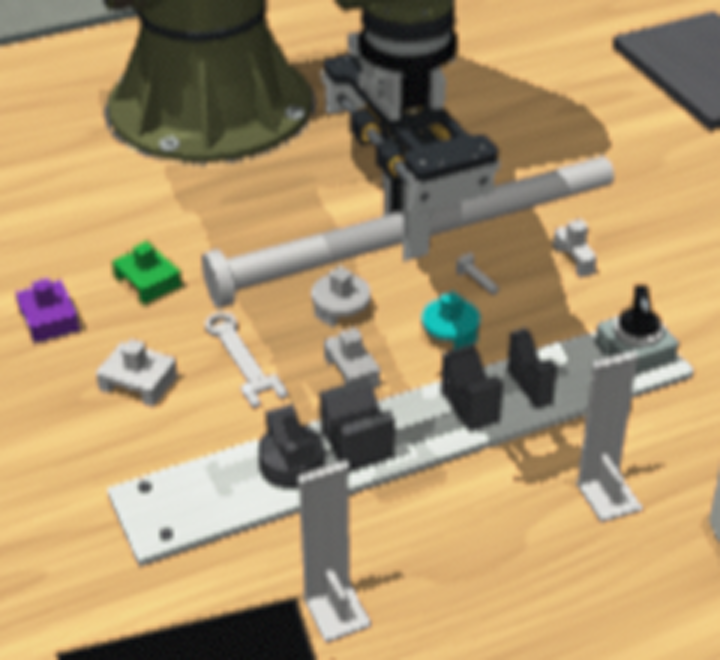

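jog_arm([
  [[-20,-24,0],[0,0,-1.3],15],
  [[-40,-48,0],[0,0,-2.6],15],
  [[-60,-72,0],[0,0,-3.9],15],
  [[-75,-96,0],[0,0,-5.2],15],
  [[-85,-120,0],[0,0,-6.5],15],
])

```text
time_s: 8.62
ee_pos: [0.526, -0.16, 0.2124]
eef_rot: [-3.139, 0.001, 0.991]
force: [0.6, -0.0, -5.5]
grip_width: 0.0249
```

jog_arm([
  [[-5,-24,0],[0,0,-1.3],15],
  [[-10,-48,0],[0,0,-2.6],15],
  [[-15,-72,0],[0,0,-3.9],15],
  [[-20,-96,0],[0,0,-5.2],15],
  [[-25,-120,0],[0,0,-6.5],15],
])

```text
time_s: 9.03
ee_pos: [0.502, -0.2801, 0.2122]
eef_rot: [-3.139, 0.002, 0.424]
force: [0.4, -0.5, -4.1]
grip_width: 0.025
```

jog_arm([
  [[0,-25,0],[0,0,-1.3],15],
  [[0,-50,0],[0,0,-2.6],15],
  [[0,-75,0],[0,0,-3.9],15],
  [[0,-100,0],[0,0,-4.9],15],
  [[0,-110,0],[0,0,-4.9],15],
])

```text
time_s: 9.45
ee_pos: [0.5018, -0.3916, 0.2116]
eef_rot: [-3.14, 0.003, -0.005]
force: [-0.3, 0.6, -5.7]
grip_width: 0.0247
```

Run:
```python
from h import *
f,K,T,o=cam("wrist"); save(f,"w8")
print(o["time_s"],o["ee_pos"],o["eef_rot"],o["qpos"].round(2),o["force"],o["moment"],o["grip_width"])
f,K,T,o=cam("scene"); save(f,"s8")
f,K,T,o=cam("top"); save(f,"t8",(330,160,580,345),3)
print(onz(K,T,(510,215),0.005))
```

```text
9.45 [ 0.50182924 -0.39159889  0.21157358] [-3.14007275e+00  2.57461254e-03 -4.92294013e-03] [-0.72  0.49  1.24 -0.    1.41  0.86] [-0.3084015   0.57827113 -5.67903725] [ 0.03805196  0.26447114 -0.01199501] 0.02473133503127948
[ 0.57546049 -0.49790434  0.005     ]
```

View pics/s8.png

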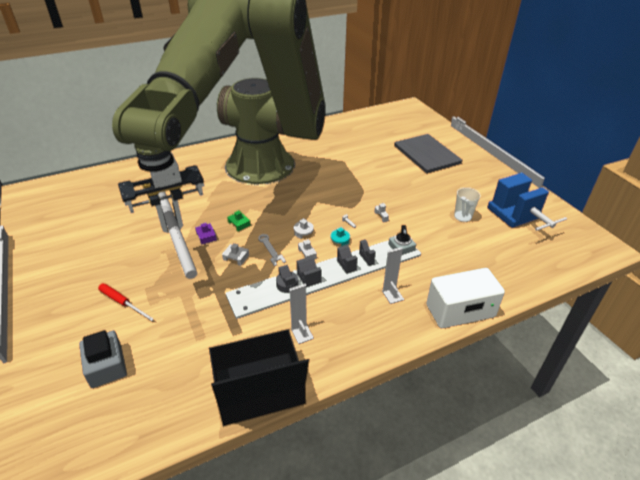

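View pics/w8.png

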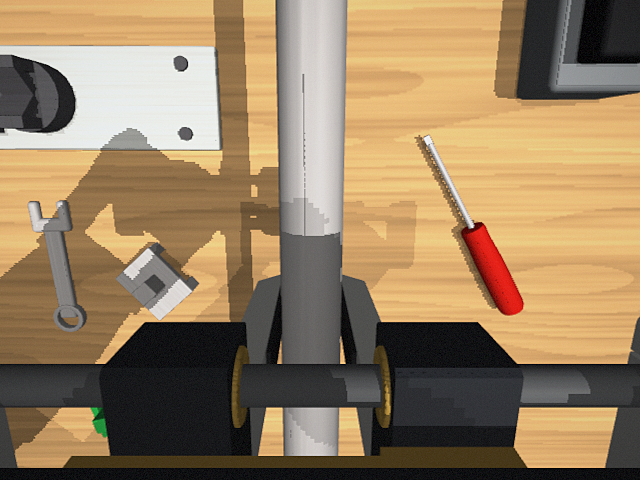

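View pics/t8.png

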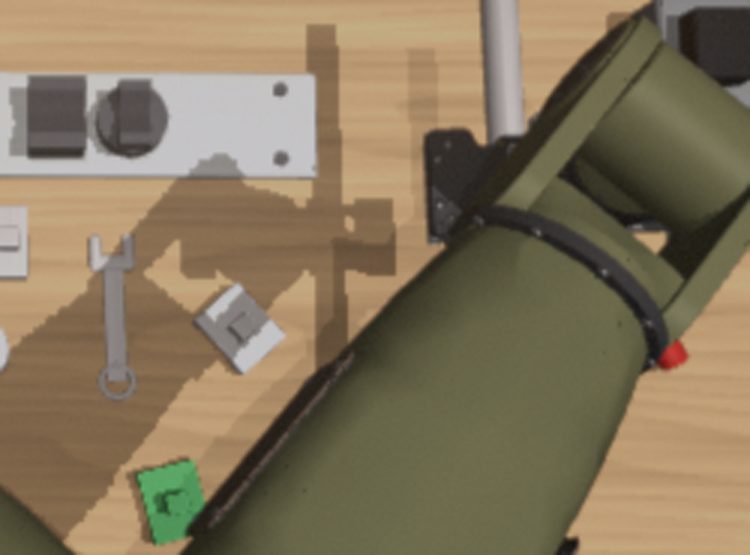

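jog_arm([
  [[0,0,-40],[0,0,0],15],
  [[0,0,-80],[0,0,0],15],
  [[0,0,-120],[0,0,0],15],
  [[0,0,-155],[0,0.1,0],15],
  [[0,0,-180],[0,0.2,0],15],
])

```text
time_s: 10.02
ee_pos: [0.5019, -0.3868, 0.03]
eef_rot: [-3.138, 0.021, 0.005]
force: [-0.2, -0.2, -4.5]
grip_width: 0.0249
```

jog_arm([
  [[0,0,-8],[0,0,0],15],
  [[0,0,-16],[0,0,0],15],
  [[0,0,-24],[0,0,0],15],
  [[0,0,-28],[0,0,0],15],
  [[0,0,-28],[0,0,0],15],
])

```text
time_s: 10.43
ee_pos: [0.5031, -0.3893, 0.0061]
eef_rot: [3.141, 0.017, 0.002]
force: [-0.7, -0.1, -4.9]
grip_width: 0.0251
```

jog_arm([
  [[0,0,-2],[0,0,0],15],
  [[0,0,-3.5],[0,0,0],15],
  [[0,0,-3.5],[0,0,0],15],
  [[0,0,-3.5],[0,0,0],15],
  [[0,0,-3.5],[0,0,0],15],
])

```text
time_s: 10.85
ee_pos: [0.503, -0.3894, 0.0026]
eef_rot: [3.141, 0.017, 0.002]
force: [-0.5, -0.8, -5.6]
grip_width: 0.0248
```

Run:
```python
from h import *
f,K,T,o=cam("scene"); save(f,"s9",(140,150,260,270),5)
print(o["ee_pos"],o["force"],o["moment"])
```

```text
[ 0.50304935 -0.38939668  0.00262433] [-0.48122215 -0.84084298 -5.58276461] [-0.028765    0.20927921  0.02487362]
```

View pics/s9.png

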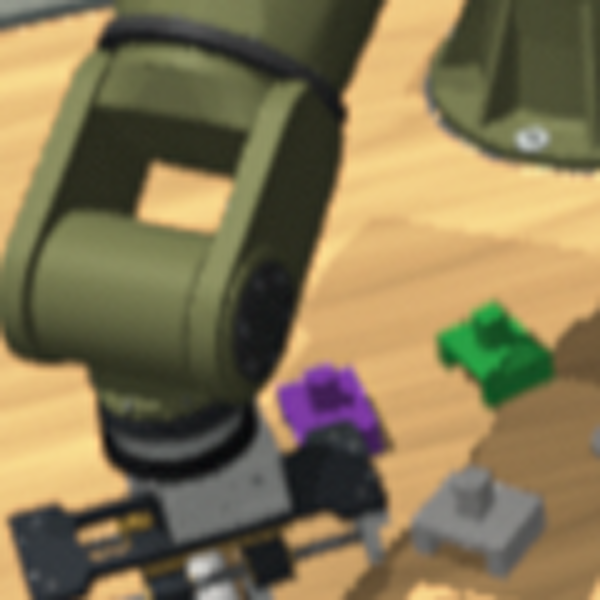

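jog_arm([
  [[0,0,-1.5],[0,0,0],15],
  [[0,0,-1.5],[0,0,0],15],
  [[0,0,-1.5],[0,0,0],15],
  [[0,0,-1.5],[0,0,0],15],
  [[0,0,-1.5],[0,0,0],15],
], squeeze=3)

```text
time_s: 11.32
ee_pos: [0.503, -0.3894, 0.0009]
eef_rot: [3.141, 0.017, 0.002]
force: [0.3, -0.7, -3.0]
grip_width: 0.0261
```

jog_arm([
  [[0,0,0],[0,0,0],27],
  [[0,0,0],[0,0,0],28],
  [[0,0,0],[0,0,0],30],
  [[0,0,0],[0,0,0],32],
  [[0,0,0],[0,0,0],32],
])

```text
time_s: 11.73
ee_pos: [0.503, -0.3893, 0.001]
eef_rot: [3.141, 0.017, 0.002]
force: [-0.9, -0.1, 0.2]
grip_width: 0.032
```

jog_arm([
  [[0,0,0],[0,0,0],34],
  [[0,0,0],[0,0,0],34],
  [[0,0,0],[0,0,0],34],
  [[0,0,0],[0,0,0],34],
  [[0,0,0],[0,0,0],34],
])

```text
time_s: 12.15
ee_pos: [0.503, -0.3893, 0.0008]
eef_rot: [-3.142, 0.017, 0.002]
force: [0.1, 0.2, 0.6]
grip_width: 0.0343
```

Run:
```python
from h import *
f,K,T,o=cam("wrist"); save(f,"w10")
print(o["time_s"],o["ee_pos"],o["eef_rot"],o["force"],o["grip_width"])
```

```text
12.15 [ 0.5029511  -0.38929523  0.0008031 ] [-3.14155294e+00  1.74357242e-02  2.16425424e-03] [0.13161792 0.22444677 0.61057207] 0.03425018590178579
```

View pics/w10.png

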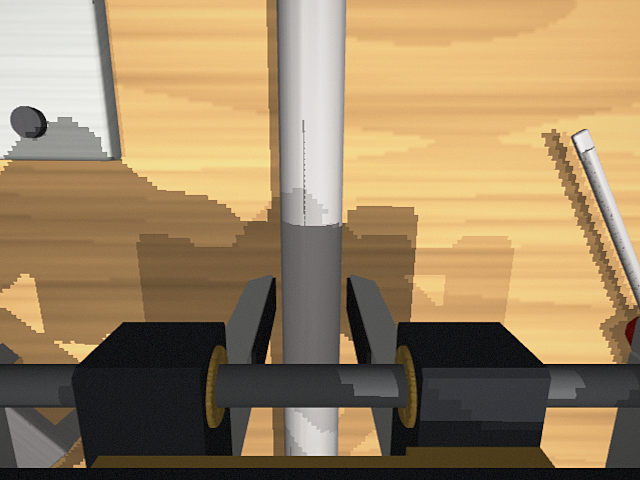

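jog_arm([
  [[0,0,20],[0,0,0],34],
  [[0,0,60],[0,-0.2,0],50],
  [[0,0,100],[0,-0.2,0],60],
  [[0,0,110],[0,-0.2,0],60],
  [[0,0,110],[0,-0.2,0],60],
])

```text
time_s: 12.62
ee_pos: [0.5041, -0.3903, 0.1148]
eef_rot: [3.137, -0.005, 0.002]
force: [-0.5, -0.9, -0.2]
grip_width: 0.057
```

jog_arm([
  [[0,0,0],[0,0,1.4],60],
  [[0,0,0],[0,0,2.8],60],
  [[0,0,0],[0,0,4.2],60],
  [[0,0,0],[0,0,5.6],60],
  [[0,0,0],[0,0,7],60],
])

```text
time_s: 13.03
ee_pos: [0.5025, -0.3889, 0.109]
eef_rot: [-3.139, 0.001, 0.619]
force: [-0.1, -0.2, 0.1]
grip_width: 0.0602
```

Run:
```python
from h import *
o=ctrl.get_obs(); print(o["time_s"],o["ee_pos"],o["eef_rot"],o["qpos"].round(2))
f,K,T,o=cam("scene"); save(f,"s11",(100,130,340,310),3.2)
```

```text
13.0333 [ 0.50250676 -0.38886239  0.10899145] [-3.13931948e+00  6.28850833e-04  6.19137033e-01] [-0.72  0.58  1.36 -0.    1.21  0.24]
```

View pics/s11.png

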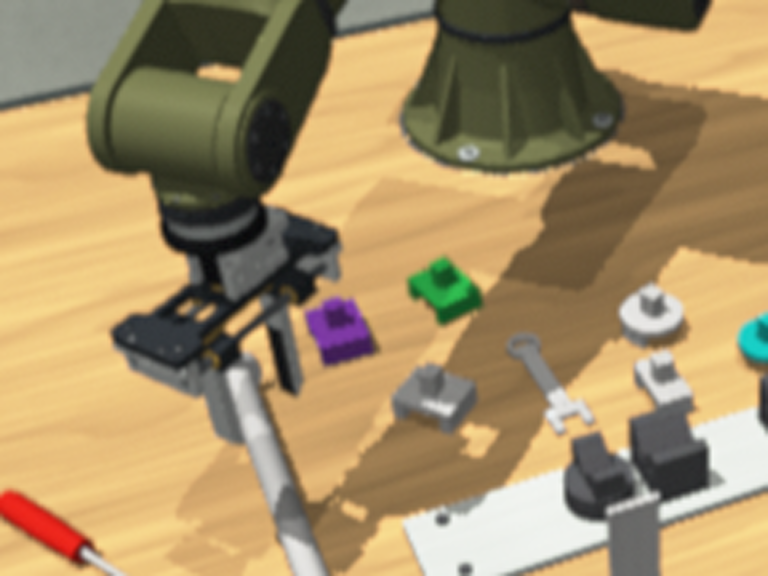

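jog_arm([
  [[0,0,0],[0,0,1.4],60],
  [[0,0,0],[0,0,2.8],60],
  [[0,0,0],[0,0,4.2],60],
  [[0,0,0],[0,0,5.6],60],
  [[0,0,0],[0,0,7],60],
])

```text
time_s: 13.5
ee_pos: [0.5026, -0.389, 0.1093]
eef_rot: [-3.14, -0.001, 1.227]
force: [0.7, 0.4, 1.1]
grip_width: 0.0601
```

jog_arm([
  [[0,0,0],[0,0,1.4],60],
  [[0,0,0],[0,0,2.8],60],
  [[0,0,0],[0,0,4.2],60],
  [[0,0,0],[0,0,5.6],60],
  [[0,0,0],[0,0,7],60],
])

```text
time_s: 13.92
ee_pos: [0.5026, -0.389, 0.1093]
eef_rot: [-3.14, -0.002, 1.838]
force: [-0.2, 0.1, -0.9]
grip_width: 0.0596
```

jog_arm([
  [[0,0,0],[0,0,1.4],60],
  [[0,0,0],[0,0,2.8],60],
  [[0,0,0],[0,0,4.2],60],
  [[0,0,0],[0,0,5.6],60],
  [[0,0,0],[0,0,7],60],
])

```text
time_s: 14.33
ee_pos: [0.5026, -0.3889, 0.1093]
eef_rot: [-3.142, -0.002, 2.448]
force: [0.4, -0.2, -0.3]
grip_width: 0.06
```

jog_arm([
  [[0,0,0],[0,0,1.4],60],
  [[0,0,0],[0,0,2.8],60],
  [[0,0,0],[0,0,4.2],60],
  [[0,0,0],[0,0,5.6],60],
  [[0,0,0],[0,0,7],60],
])

```text
time_s: 14.75
ee_pos: [0.5026, -0.3889, 0.1093]
eef_rot: [3.14, -0.002, 3.059]
force: [0.5, 0.9, -0.5]
grip_width: 0.0602
```

jog_arm([
  [[0,0,0],[0,0,0.9],60],
  [[0,0,0],[0,0,0.9],60],
  [[0,0,0],[0,0,0.9],60],
  [[0,0,0],[0,0,0.9],60],
])

```text
time_s: 15.08
ee_pos: [0.5028, -0.3891, 0.1101]
eef_rot: [3.141, -0.001, 3.131]
force: [0.1, -0.4, 0.5]
grip_width: 0.06
```

Run:
```python
from h import *
f,K,T,o=cam("wrist"); save(f,"w12")
print(o["time_s"],o["ee_pos"],o["eef_rot"],o["qpos"].round(2))
fs,K,T,o=cam("scene"); save(fs,"s12",(100,150,340,330),3.2)
```

```text
15.0833 [ 0.50277788 -0.38912417  0.11012824] [ 3.14098946e+00 -7.17642475e-04  3.13091049e+00] [-0.72  0.58  1.36 -0.    1.21 -2.28]
```

View pics/w12.png

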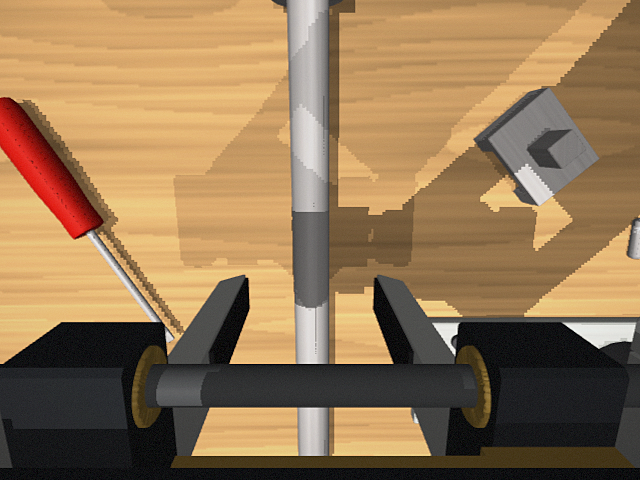

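View pics/s12.png

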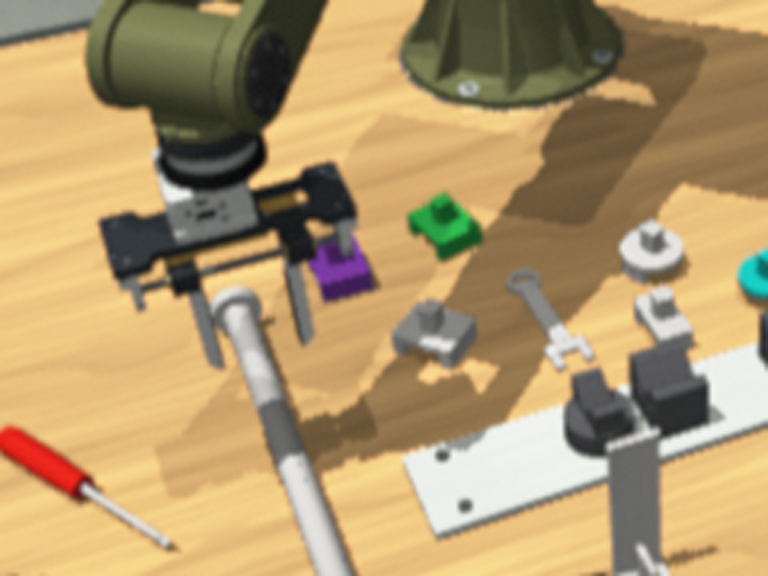

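jog_arm([
  [[0,0,-35],[0,0.1,0],60],
  [[0,0,-70],[0,0.2,0],60],
  [[0,0,-95],[0,0.33,0],60],
  [[0,0,-108],[0,0.33,0],60],
  [[0,0,-108],[0,0.33,0],60],
], squeeze=50)

```text
time_s: 15.6
ee_pos: [0.5027, -0.3889, 0.0018]
eef_rot: [3.141, -0.03, 3.134]
force: [-0.3, -0.8, -0.3]
grip_width: 0.0597
```

jog_arm([
  [[0,0,0],[0,0,0],45],
  [[0,0,0],[0,0,0],35],
  [[0,0,0],[0,0,0],25],
  [[0,0,0],[0,0,0],15],
  [[0,0,0],[0,0,0],15],
])

```text
time_s: 16.02
ee_pos: [0.5031, -0.3894, 0.0032]
eef_rot: [-3.141, -0.028, 3.135]
force: [-0.3, -0.6, -0.3]
grip_width: 0.03
```

jog_arm([
  [[0,0,0],[0,0,0],15],
  [[0,0,0],[0,0,0],15],
  [[0,0,0],[0,0,0],15],
])

```text
time_s: 16.27
ee_pos: [0.503, -0.3893, 0.003]
eef_rot: [-3.141, -0.029, 3.135]
force: [0.2, -0.8, 2.5]
grip_width: 0.0249
```

jog_arm([
  [[0,0,15],[0,0,0],15],
  [[0,0,50],[0,0,0],15],
  [[0,0,90],[0,-0.33,0],15],
  [[0,0,130],[0,-0.33,0],15],
  [[0,0,170],[0,-0.33,0],15],
])

```text
time_s: 16.68
ee_pos: [0.5022, -0.3888, 0.1739]
eef_rot: [3.14, -0.001, 3.135]
force: [0.5, -0.6, -5.1]
grip_width: 0.0249
```

jog_arm([
  [[0,0,30],[0,0,0],15],
  [[0,0,45],[0,0,0],15],
  [[0,0,45],[0,0,0],15],
  [[0,0,45],[0,0,0],15],
])

```text
time_s: 17.02
ee_pos: [0.5028, -0.3891, 0.2169]
eef_rot: [3.141, -0.001, 3.135]
force: [-0.6, 0.5, -6.7]
grip_width: 0.0252
```

Run:
```python
from h import *
f,K,T,o=cam("wrist"); save(f,"w13")
print(o["time_s"],o["ee_pos"],o["eef_rot"],o["qpos"].round(2),o["force"],o["moment"],o["grip_width"])
fs,K,T,o=cam("scene"); save(fs,"s13",(100,100,340,300),3.2)
```

```text
17.0167 [ 0.50275163 -0.38911504  0.21687754] [ 3.14107461e+00 -6.23390481e-04  3.13501015e+00] [-0.72  0.49  1.24 -0.    1.42 -2.28] [-0.58272462  0.52826349 -6.65191006] [ 0.04979385  0.06693902 -0.00558376] 0.025199041795988874
```

View pics/w13.png

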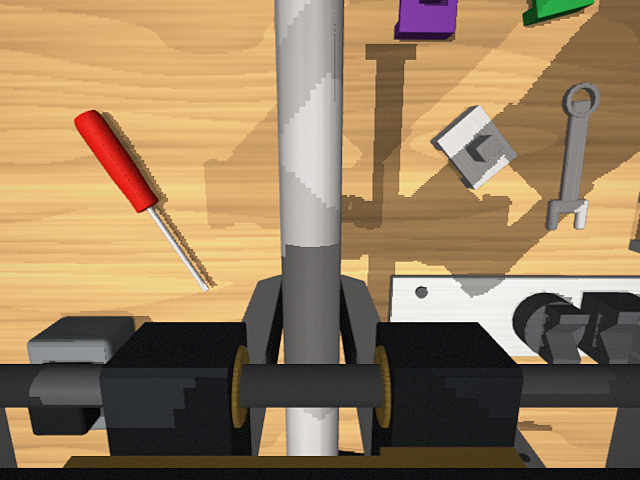

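View pics/s13.png

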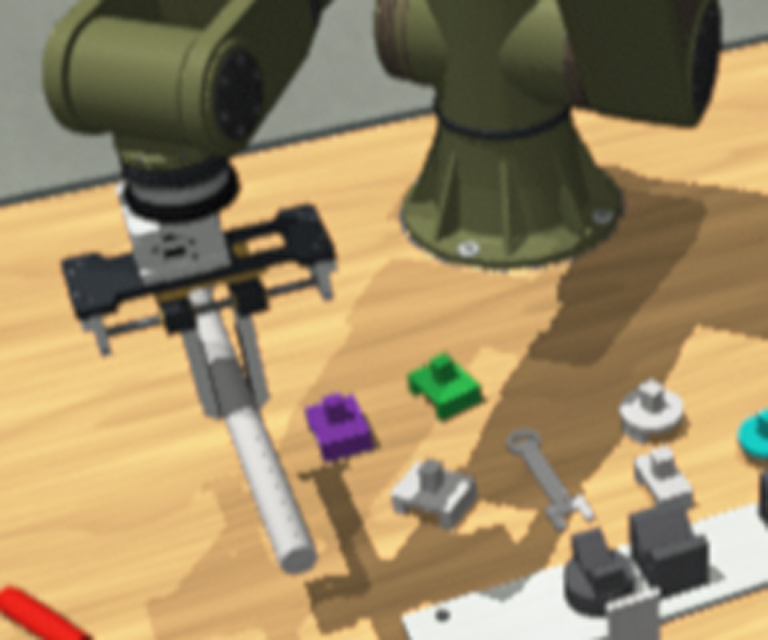

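jog_arm([
  [[0,26,0],[0,0,-1.3],15],
  [[0,52,0],[0,0,-2.6],15],
  [[0,78,0],[0,0,-3.9],15],
  [[0,104,0],[0,0,-5.2],15],
  [[0,130,0],[0,0,-6.5],15],
])

```text
time_s: 17.53
ee_pos: [0.5022, -0.2577, 0.2157]
eef_rot: [-3.142, -0.003, 2.562]
force: [0.9, -0.2, -5.9]
grip_width: 0.0251
```

jog_arm([
  [[10,26,0],[0,0,-1.3],15],
  [[20,52,0],[0,0,-2.6],15],
  [[30,78,0],[0,0,-3.9],15],
  [[40,104,0],[0,0,-5.2],15],
  [[50,130,0],[0,0,-6.5],15],
])

```text
time_s: 17.95
ee_pos: [0.5527, -0.1278, 0.2158]
eef_rot: [-3.139, -0.002, 1.995]
force: [0.8, 0.2, -4.8]
grip_width: 0.0248
```

jog_arm([
  [[15,26,0],[0,0,-1.3],15],
  [[30,52,0],[0,0,-2.6],15],
  [[45,78,0],[0,0,-3.9],15],
  [[60,104,0],[0,0,-5],15],
  [[61,112,0],[0,0,-5],15],
])

```text
time_s: 18.37
ee_pos: [0.6148, -0.0138, 0.2152]
eef_rot: [-3.138, -0.001, 1.56]
force: [-0.4, -0.5, -4.9]
grip_width: 0.0249
```

jog_arm([
  [[0,0,0],[0,0,0],15],
  [[0,0,0],[0,0,0],15],
])

```text
time_s: 18.53
ee_pos: [0.6134, -0.0173, 0.2162]
eef_rot: [-3.139, 0.0, 1.566]
force: [0.2, -0.4, -5.3]
grip_width: 0.0248
```

Run:
```python
from h import *
f,K,T,o=cam("wrist"); save(f,"w14"); np.savez("w14.npz",f=f,K=K,T=T)
print(o["time_s"],o["ee_pos"],o["eef_rot"],o["qpos"].round(2),o["force"],o["moment"],o["grip_width"])
fs,K,T,o=cam("scene"); save(fs,"s14",(190,130,430,330),3.2)
fs,K,T,o=cam("top"); save(fs,"t14",(200,130,440,310),3.2)
```

```text
18.5333 [ 0.61337817 -0.01733742  0.21618188] [-3.13894323e+00  5.72061210e-05  1.56627061e+00] [-0.09  0.44  1.31 -0.    1.4  -0.08] [ 0.22746984 -0.37567629 -5.25579763] [-0.04243296  0.03600131 -0.00838964] 0.024773559644312722
```

View pics/w14.png

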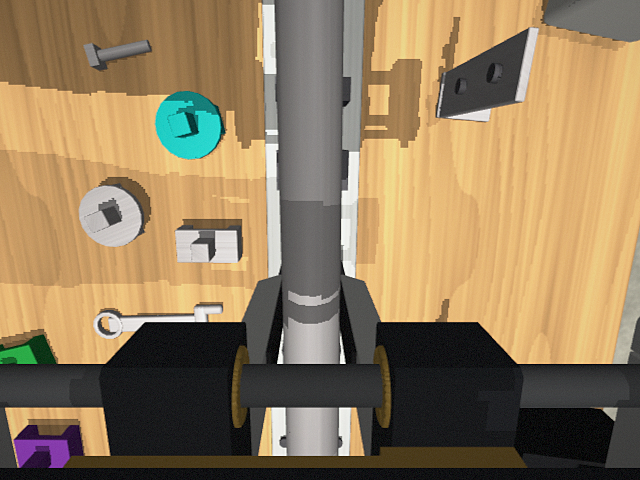

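View pics/s14.png

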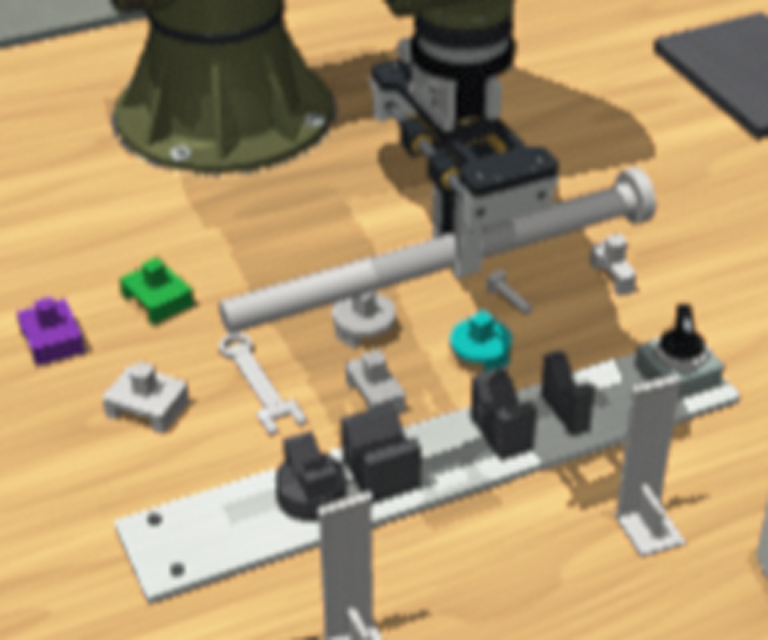

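View pics/t14.png

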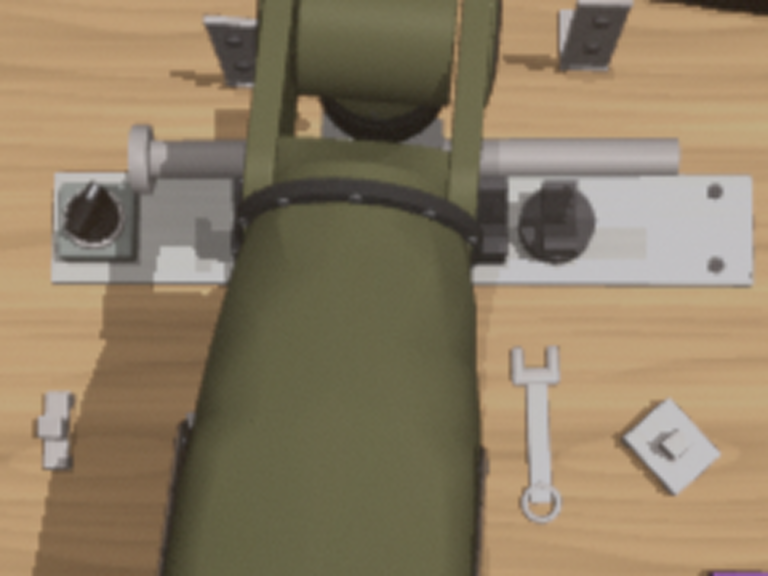

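Run:
```python
from h import *
f,K,T,o=cam("top")
a=onz(K,T,(200+130/3.2,130+157/3.2),.2315);b=onz(K,T,(200+679/3.2,130+156/3.2),.2315)
# near-rim edges: left end as seen slightly from inside
print(a,b,(a+b)/2,np.linalg.norm(a-b))
```

```text
[0.61490898 0.15200223 0.2315    ] [ 0.61326555 -0.21207216  0.2315    ] [ 0.61408726 -0.03003496  0.2315    ] 0.36407809756763826
```

jog_arm([
  [[0.5,1.5,-35],[0,0,-0.06],15],
  [[0.5,1.5,-70],[0,0,-0.06],15],
  [[0.5,1.5,-105],[0,0,-0.06],15],
  [[0.5,1.5,-135],[0,0,-0.06],15],
  [[0.5,1.5,-155],[0,0,-0.06],15],
])

```text
time_s: 19.15
ee_pos: [0.613, -0.0165, 0.0596]
eef_rot: [-3.138, -0.0, 1.558]
force: [-0.6, -0.1, -6.2]
grip_width: 0.0249
```

jog_arm([
  [[0,0,-3],[0,0,0],15],
  [[0,0,-6],[0,0,0],15],
  [[0,0,-9],[0,0,0],15],
  [[0,0,-11],[0,0,0],15],
  [[0,0,-11],[0,0,0],15],
])

```text
time_s: 19.57
ee_pos: [0.6149, -0.0159, 0.0528]
eef_rot: [3.14, 0.0, 1.559]
force: [-0.5, -0.6, -4.7]
grip_width: 0.0248
```

jog_arm([
  [[0,0,-2],[0,0,0],15],
  [[0,0,-4],[0,0,0],15],
  [[0,0,-5],[0,0,0],15],
  [[0,0,-5],[0,0,0],15],
])

```text
time_s: 19.9
ee_pos: [0.6146, -0.0158, 0.0477]
eef_rot: [3.141, 0.0, 1.559]
force: [-4.6, 0.1, 3.2]
grip_width: 0.0249
```

Run:
```python
from h import *
f,K,T,o=cam("wrist"); save(f,"w15"); np.savez("w15.npz",f=f,K=K,T=T)
print(o["time_s"],o["ee_pos"],o["eef_rot"],o["force"],o["moment"])
fs,K,T,o=cam("scene"); save(fs,"s15",(210,200,430,350),3.6)
fs,K,T,o=cam("top"); save(fs,"t15",(200,160,440,230),3.3)
```

```text
19.9 [ 0.61461585 -0.01579272  0.04767941] [3.14103008e+00 1.10028530e-04 1.55908343e+00] [-4.63567046  0.12116703  3.17560122] [-0.05903461  0.84305728 -0.02327447]
```

View pics/s15.png

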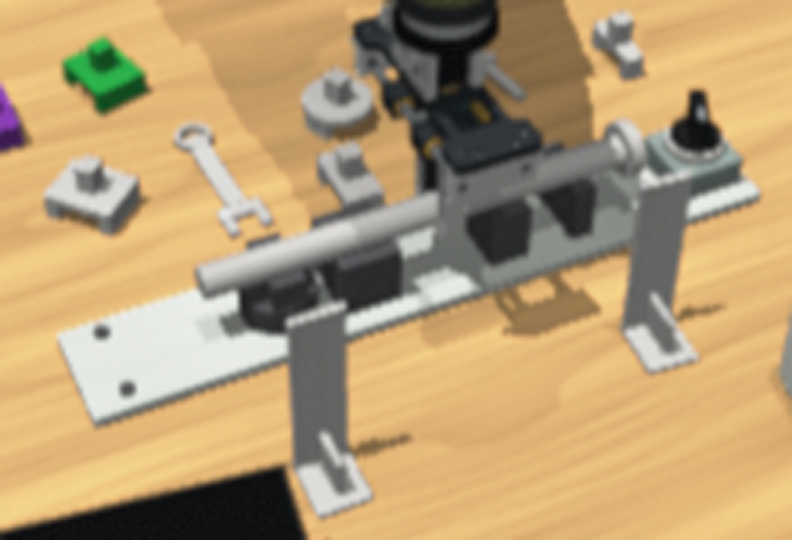

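View pics/w15.png

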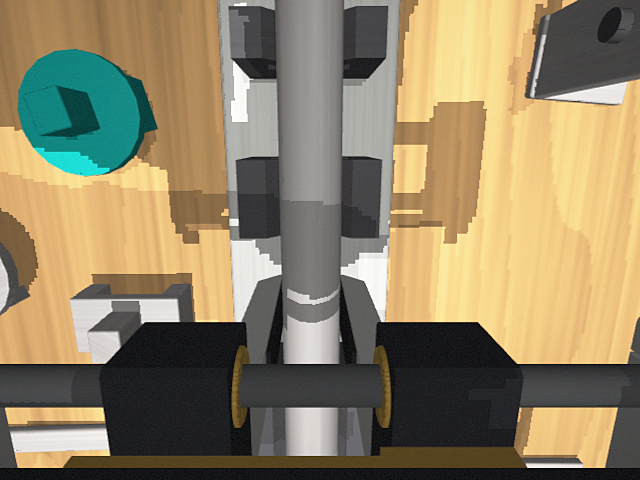

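View pics/t15.png

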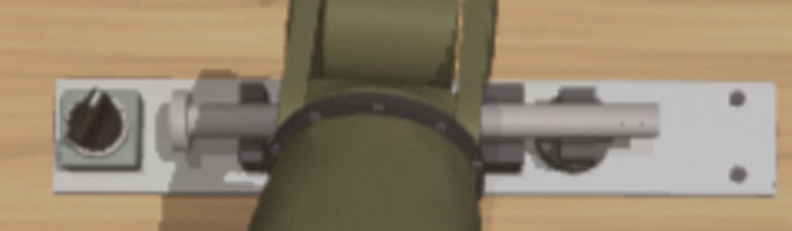

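jog_arm([
  [[0,0,0],[0,0,0],26],
  [[0,0,0],[0,0,0],30],
  [[0,0,0],[0,0,0],40],
  [[0,0,0],[0,0,0],55],
  [[0,0,0],[0,0,0],60],
])

```text
time_s: 20.47
ee_pos: [0.6147, -0.0158, 0.0469]
eef_rot: [3.141, 0.0, 1.559]
force: [0.6, 0.2, 0.1]
grip_width: 0.0462
```

jog_arm([
  [[0,0,30],[0,0,0],60],
  [[0,0,70],[0,0,0],60],
  [[0,0,110],[0,0,0],60],
  [[0,0,150],[0,0,0],60],
  [[-20,0,190],[0,0,0],60],
])

```text
time_s: 20.88
ee_pos: [0.5968, -0.0158, 0.2362]
eef_rot: [3.14, 0.0, 1.559]
force: [0.4, -0.7, -0.1]
grip_width: 0.06
```

jog_arm([
  [[-30,10,25],[0,0,0],60],
  [[-60,20,50],[0,0,0],60],
  [[-60,20,50],[0,0,0],60],
  [[-60,20,50],[0,0,0],60],
])

```text
time_s: 21.22
ee_pos: [0.5357, 0.0045, 0.2861]
eef_rot: [3.138, 0.0, 1.56]
force: [-0.3, -1.1, 0.2]
grip_width: 0.0601
```

Run:
```python
from h import *
f,K,T,o=cam("wrist"); save(f,"w16"); np.savez("w16.npz",f=f,K=K,T=T)
print(o["time_s"],o["ee_pos"],o["eef_rot"])
```

```text
21.2167 [0.53568874 0.00452464 0.28605268] [3.13757064e+00 2.11910120e-04 1.55963823e+00]
```

View pics/w16.png

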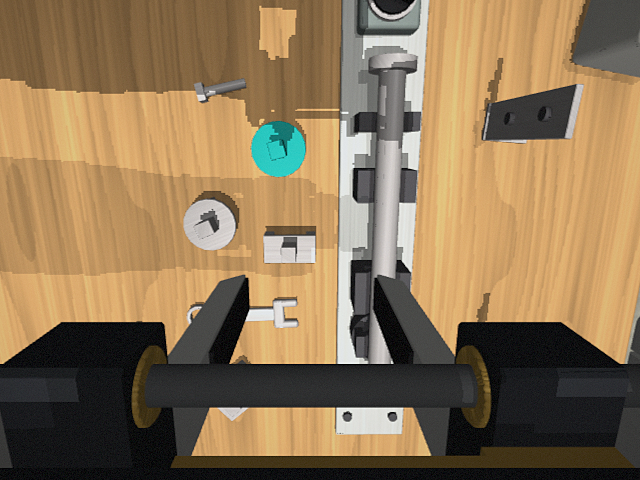

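jog_arm([
  [[-12,35,-10],[0,0,0],50],
  [[-24,70,-25],[0,0,0],50],
  [[-36,105,-40],[0,0,0],50],
  [[-48,140,-50],[0,0,0],50],
  [[-60,175,-60],[0,0,0],50],
])

```text
time_s: 21.68
ee_pos: [0.4752, 0.1804, 0.2216]
eef_rot: [-3.139, 0.001, 1.558]
force: [0.6, 0.3, 0.6]
grip_width: 0.0501
```

jog_arm([
  [[-10,20,-25],[0,0,0],50],
  [[-18,40,-50],[0,0,0],50],
  [[-21,61,-75],[0,0,0],50],
  [[-21,61,-95],[0,0,0],50],
  [[-21,61,-95],[0,0,0],50],
])

```text
time_s: 22.1
ee_pos: [0.4529, 0.24, 0.1236]
eef_rot: [-3.134, 0.004, 1.56]
force: [0.4, -0.7, -0.9]
grip_width: 0.0501
```

Run:
```python
from h import *
f,K,T,o=cam("wrist"); save(f,"w17"); np.savez("w17.npz",f=f,K=K,T=T)
print(o["time_s"],o["ee_pos"],o["eef_rot"])
print(proj(K,T,[.453,.242,.048]))
f,K,T,o=cam("top");save(f,"t17",(200,160,460,345),3); save(f,"t17a",(210,175,310,235),8);save(f,"t17b",(340,175,440,235),8)
```

```text
22.1 [0.45286416 0.24002159 0.12362407] [-3.13351246  0.00372426  1.56034836]
[311.51838987 247.0830489 ]
```

View pics/w17.png

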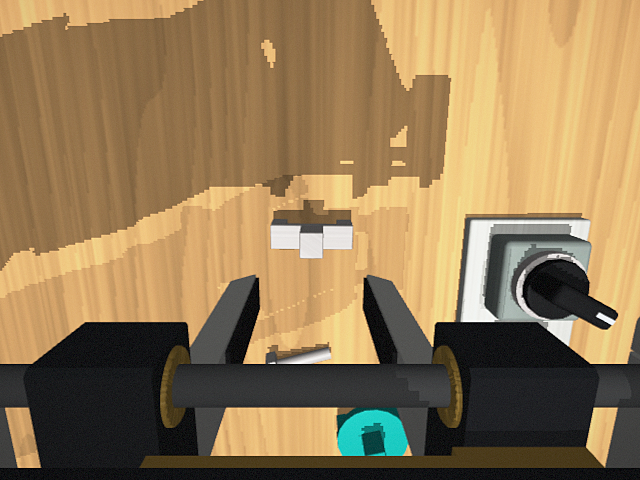

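View pics/t17.png

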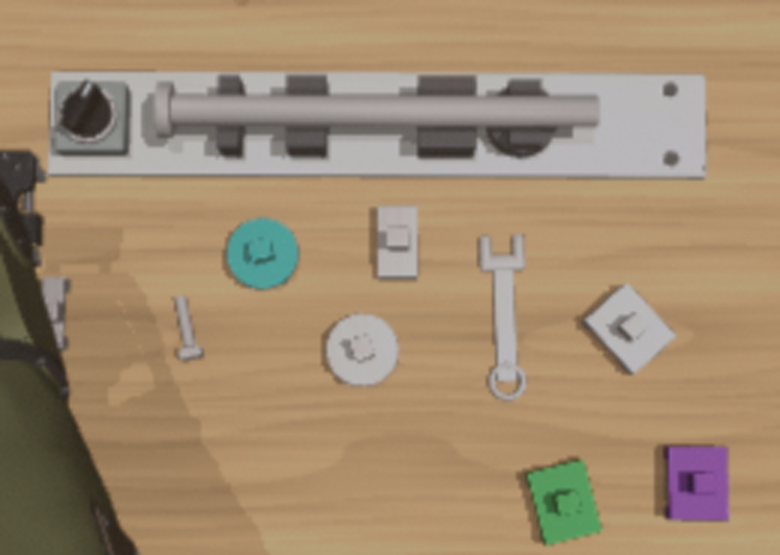

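View pics/t17a.png

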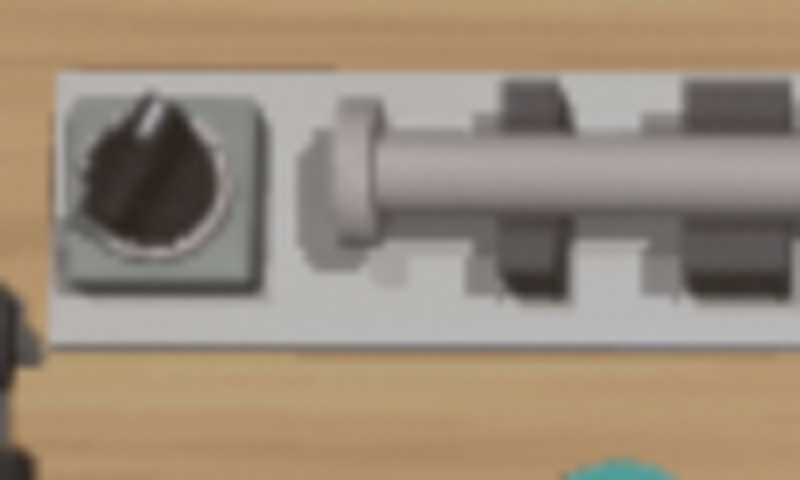

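View pics/t17b.png

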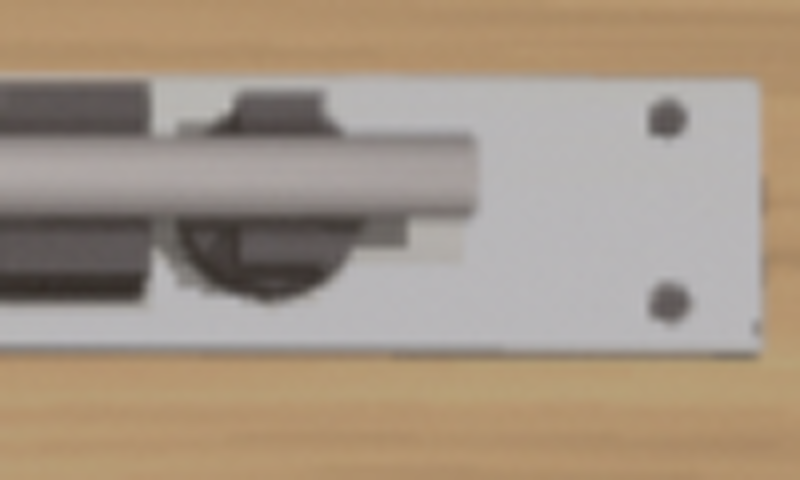

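Run:
```python
from h import *
f,K,T,o=cam("top")
l=onz(K,T,(251.6,195.6),.080)[1]; r=onz(K,T,(399.6,197),.070)[1]
pl=onz(K,T,(216.5,200),.012)[1]; pr=onz(K,T,(435.1,200),.012)[1]
print(l,r,l-r,(l+r)/2,pl,pr,(pl+pr)/2)
# wrist w17 narrow rib top corners, roof corners
_,K,T=L("w17")
rib=[onz(K,T,p,.048) for p in [(300,233),(323,233),(323,258),(300,258)]]
roof=[onz(K,T,p,.024) for p in [(271,225),(352,225),(353,249),(271,249)]]
print(np.mean(rib,0),np.mean(roof,0),np.round(roof,4))
r=[ray(K,T,(311.5,245.5))]
_,K1,T1=L("w1"); r.append(ray(K1,T1,((605.5-390)/3.9+240,(417.5-289)/3.9+95)))
print(tri(r))
```

```text
0.15170335075313687 -0.2080126843651414 0.35971603511827827 -0.02815466680600226 0.25211965395388036 -0.30677553064639923 -0.027327938346259434
[0.45299517 0.24302629 0.048     ] [0.45298342 0.24316488 0.024     ] [[0.4236 0.2524 0.024 ]
 [0.4821 0.2519 0.024 ]
 [0.4831 0.234  0.024 ]
 [0.423  0.2344 0.024 ]]
(array([0.45300768, 0.24142976, 0.04157693]), [np.float64(7.149497499098734e-05), np.float64(7.149497499084494e-05)])
```

jog_arm([
  [[0,1.5,-30],[0,0,0],50],
  [[0,1.5,-60],[0,0,0],50],
  [[0,1.5,-80],[0,0,0],50],
  [[0,1.5,-90],[0,0,0],50],
  [[0,1.5,-90],[0,0,0],50],
], squeeze=30)

```text
time_s: 22.67
ee_pos: [0.4548, 0.2411, 0.0383]
eef_rot: [-3.14, 0.001, 1.558]
force: [1.4, -0.1, -0.6]
grip_width: 0.05
```

jog_arm([
  [[-1,1.5,-7],[0,0,0],40],
  [[-1,1.5,-7],[0,0,0],25],
  [[-1,1.5,-7],[0,0,0],8],
  [[-1,1.5,-7],[0,0,0],8],
  [[-1,1.5,-7],[0,0,0],8],
])

```text
time_s: 23.08
ee_pos: [0.4542, 0.2434, 0.0329]
eef_rot: [3.14, -0.001, 1.559]
force: [0.6, -0.3, 0.4]
grip_width: 0.0201
```

jog_arm([
  [[0,0,0],[0,0,0],8],
  [[0,0,0],[0,0,0],8],
  [[0,0,0],[0,0,0],8],
])

```text
time_s: 23.33
ee_pos: [0.454, 0.2434, 0.0327]
eef_rot: [3.141, -0.0, 1.559]
force: [-1.6, -0.2, 5.7]
grip_width: 0.0159
```

Run:
```python
from h import *
f,K,T=L("w16")
quad([(f,335,95),(f,335,155),(f,335,245),(f,335,300)],"z16")
```

View pics/z16.png

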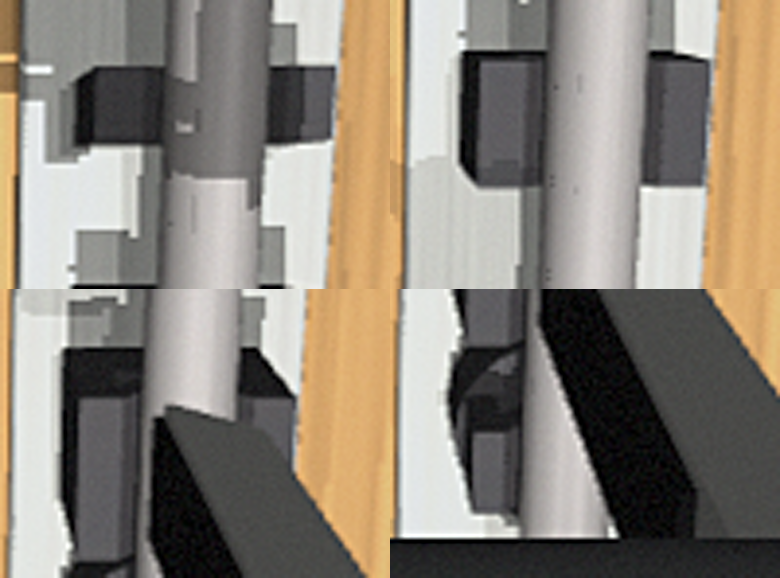

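Run:
```python
from h import *
f,K,T=L("w16"); g=lambda x,y,ox,oy:(x/3.9+ox,y/3.9+oy)
for n,pts,oy in [("narrow",[(95,67),(95,144),(335,68),(335,141)],95),("medium",[(88,58),(88,184),(318,60),(315,185)],155)]:
    P=np.array([onz(K,T,g(x,y,335,oy),.062) for x,y in pts]); print(n,P.round(4).tolist(),P.mean(0))
```

```text
narrow [[0.5851, 0.1035, 0.062], [0.5855, 0.0849, 0.062], [0.6452, 0.1026, 0.062], [0.6462, 0.085, 0.062]] [0.61552212 0.09400452 0.062     ]
medium [[0.5844, 0.048, 0.062], [0.585, 0.0152, 0.062], [0.644, 0.0469, 0.062], [0.645, 0.0143, 0.062]] [0.61458382 0.03110681 0.062     ]
```

jog_arm([
  [[0,0,40],[0,0,0],8],
  [[0,0,80],[0,0,0],8],
  [[15,-15,115],[0,0,0],8],
  [[40,-38,130],[0,0,0],8],
  [[65,-63,130],[0,0,0],8],
])

```text
time_s: 23.75
ee_pos: [0.5208, 0.1804, 0.1667]
eef_rot: [3.135, -0.002, 1.561]
force: [0.4, 0.8, -1.3]
grip_width: 0.0158
```

jog_arm([
  [[28,-26,0],[0,0,0],8],
  [[56,-52,0],[0,0,0],8],
  [[80,-73,0],[0,0,0],8],
  [[96,-86,0],[0,0,0],8],
  [[96,-86,0],[0,0,0],8],
])

```text
time_s: 24.17
ee_pos: [0.6167, 0.0912, 0.1612]
eef_rot: [-3.141, 0.001, 1.556]
force: [-1.4, 0.2, -1.7]
grip_width: 0.0158
```

jog_arm([
  [[0,0,0],[0,0,0],8],
  [[0,0,-15],[0,0,0],8],
  [[0,0,-30],[0,0,0],8],
  [[0,0,-30],[0,0,0],8],
])

```text
time_s: 24.5
ee_pos: [0.6129, 0.095, 0.1293]
eef_rot: [-3.137, 0.0, 1.56]
force: [-0.2, -0.4, -1.9]
grip_width: 0.0155
```

Run:
```python
from h import *
f,K,T,o=cam("wrist"); save(f,"w18"); np.savez("w18.npz",f=f,K=K,T=T)
print(o["time_s"],o["ee_pos"],o["eef_rot"],o["force"])
```

```text
24.5 [0.61293247 0.09495072 0.12932436] [-3.13710718e+00  3.65446938e-04  1.55998395e+00] [-0.21860747 -0.36260475 -1.90400078]
```

View pics/w18.png

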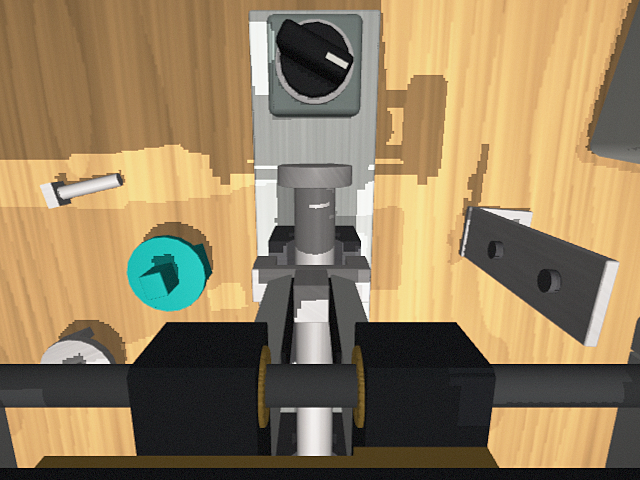

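jog_arm([
  [[0,0,-10],[0,0,0],8],
  [[0,0,-20],[0,0,0],8],
  [[0,0,-26],[0,0,0],8],
  [[0,0,-26],[0,0,0],8],
  [[0,0,-26],[0,0,0],8],
])

```text
time_s: 24.97
ee_pos: [0.6147, 0.0942, 0.1058]
eef_rot: [-3.141, 0.0, 1.559]
force: [0.1, 0.8, -0.9]
grip_width: 0.0158
```

jog_arm([
  [[0,0,0],[0,0,0],8],
  [[0,0,0],[0,0,0],8],
  [[0,0,0],[0,0,0],8],
])

```text
time_s: 25.22
ee_pos: [0.615, 0.0942, 0.1065]
eef_rot: [3.141, -0.0, 1.559]
force: [0.4, -0.7, -1.3]
grip_width: 0.0157
```

Run:
```python
from h import *
f,K,T,o=cam("wrist"); save(f,"w19",(200,140,420,320),3.6)
print(o["time_s"],o["ee_pos"],o["eef_rot"],o["force"])
f,K,T,o=cam("scene"); save(f,"s19",(300,200,420,290),6)
```

```text
25.2167 [0.61503468 0.0942021  0.10654117] [ 3.14086040e+00 -5.45636017e-05  1.55898229e+00] [ 0.4008229  -0.7307295  -1.27949164]
```

View pics/w19.png

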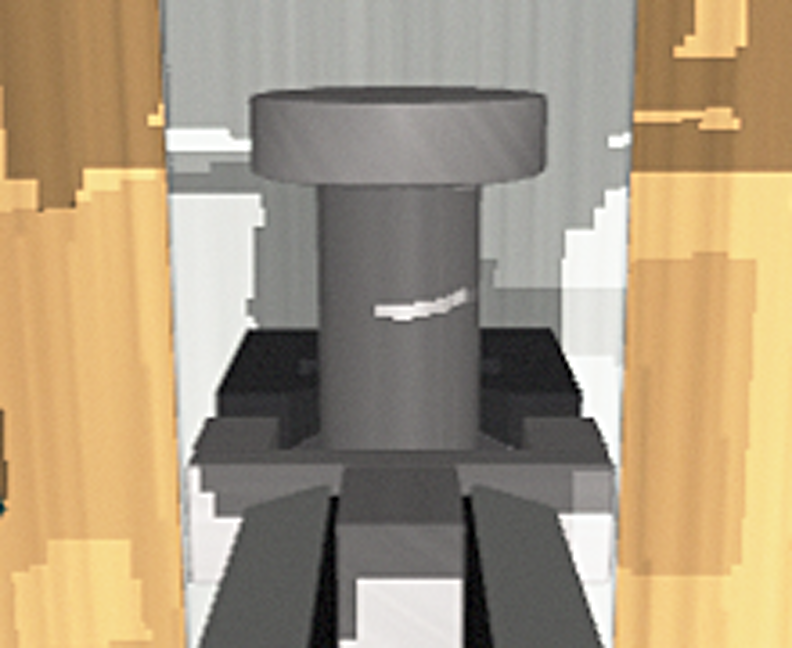

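View pics/s19.png

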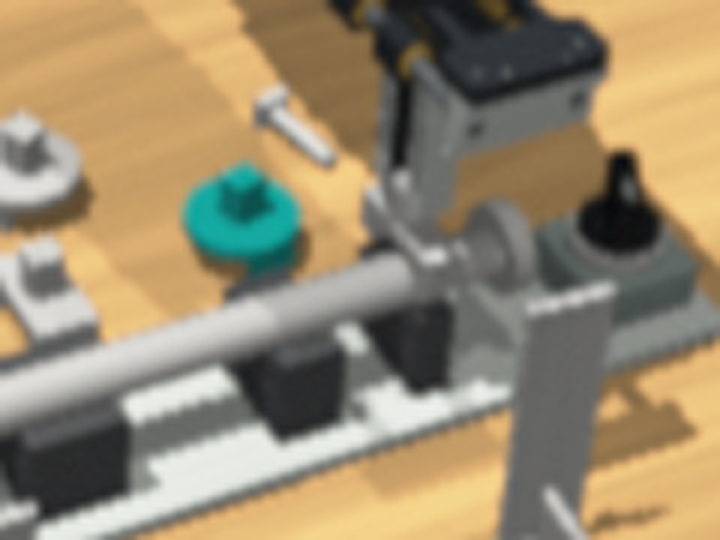

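jog_arm([
  [[0,0.5,-4],[0,0,0],8],
  [[0,0.5,-8],[0,0,0],8],
  [[0,0.5,-11],[0,0,0],8],
  [[0,0.5,-13],[0,0,0],8],
  [[0,0.5,-13],[0,0,0],8],
])

```text
time_s: 25.73
ee_pos: [0.6147, 0.0948, 0.0945]
eef_rot: [3.141, -0.0, 1.559]
force: [-9.5, -1.0, 15.7]
grip_width: 0.0156
```

jog_arm([
  [[0,0,0],[0,0,0],20],
  [[0,0,0],[0,0,0],40],
  [[0,0,0],[0,0,0],40],
  [[0,0,25],[0,0,0],40],
  [[0,0,60],[0,0,0],40],
])

```text
time_s: 26.15
ee_pos: [0.6133, 0.0946, 0.1504]
eef_rot: [-3.135, 0.001, 1.559]
force: [0.2, -0.3, -0.7]
grip_width: 0.0397
```

jog_arm([
  [[0,-30,10],[0,0,0],40],
  [[0,-60,10],[0,0,0],40],
  [[0,-60,10],[0,0,0],40],
  [[0,-60,10],[0,0,0],40],
])

```text
time_s: 26.48
ee_pos: [0.6148, 0.0337, 0.1628]
eef_rot: [-3.141, -0.0, 1.557]
force: [-0.7, 0.1, -0.8]
grip_width: 0.0401
```

Run:
```python
from h import *
f,K,T,o=cam("wrist"); save(f,"w20"); np.savez("w20.npz",f=f,K=K,T=T)
print(o["time_s"],o["ee_pos"],o["eef_rot"],o["force"])
f,K,T,o=cam("scene"); save(f,"s20",(300,200,420,290),6)
```

```text
26.4833 [0.61478226 0.03366704 0.16283207] [-3.14131800e+00 -3.94073842e-05  1.55691247e+00] [-0.74391437  0.12674402 -0.79081045]
```

View pics/w20.png

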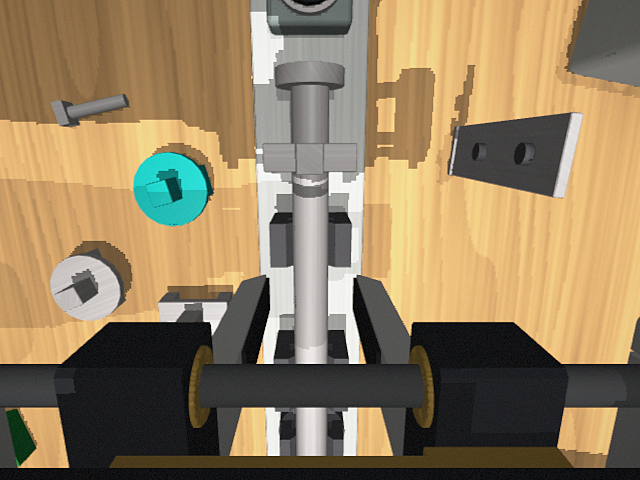

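View pics/s20.png

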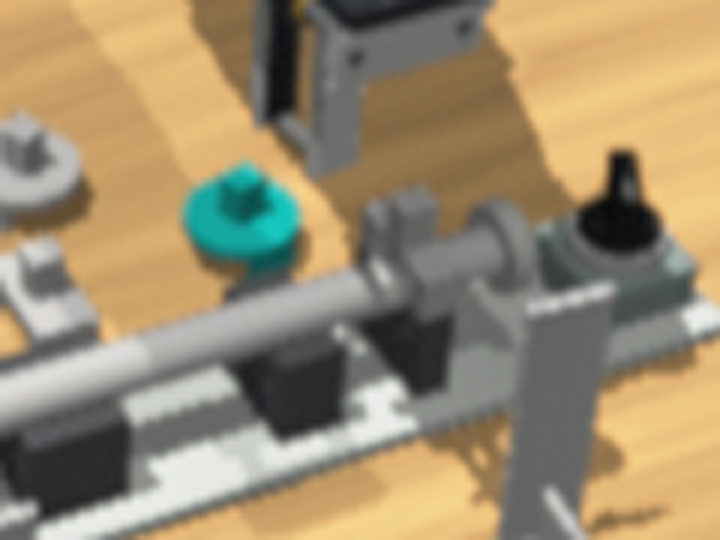

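jog_arm([
  [[-26,-20,0],[0,0,0],45],
  [[-52,-40,0],[0,0,0],45],
  [[-80,-60,0],[0,0,0],45],
  [[-105,-78,-20],[0,0,0],45],
  [[-105,-78,-50],[0,0,0],45],
])

```text
time_s: 27.0
ee_pos: [0.5082, -0.0445, 0.1146]
eef_rot: [3.138, 0.001, 1.559]
force: [0.6, -0.0, 1.2]
grip_width: 0.0449
```

jog_arm([
  [[0,0,0],[0,0,0],45],
  [[0,0,0],[0,0,0],45],
])

```text
time_s: 27.17
ee_pos: [0.5097, -0.0425, 0.1128]
eef_rot: [-3.139, -0.0, 1.56]
force: [1.0, 0.1, 0.7]
grip_width: 0.0447
```

Run:
```python
from h import *
f,K,T,o=cam("wrist"); save(f,"w21"); np.savez("w21.npz",f=f,K=K,T=T)
print(o["time_s"],o["ee_pos"],o["eef_rot"],o["force"])
print(proj(K,T,[.5103,-.0444,.048]),proj(K,T,[.5103-.03,-.0444+.0165,.024]),proj(K,T,[.5103+.03,-.0444+.0165,.024]))
```

```text
27.1667 [ 0.50967896 -0.04247141  0.11275759] [-3.13947196e+00 -4.54270730e-04  1.55973401e+00] [0.95102421 0.14415383 0.71616686]
[311.60303289 257.653588  ] [268.22526118 225.6124578 ] [354.62697867 224.79113597]
```

View pics/w21.png

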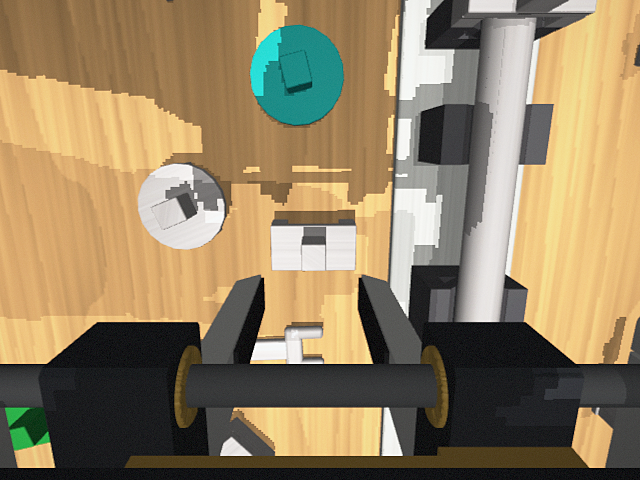

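Run:
```python
from h import *
f,K,T=L("w21")
print(np.mean([onz(K,T,p,.048) for p in [(302,237),(326,237),(326,270),(302,270)]],0))
print(np.mean([onz(K,T,p,.024) for p in [(271,225),(355,225),(355,270),(271,271)]],0))
save(f,"z21",(250,190,380,290),6)
```

```text
[ 0.51186853 -0.04174827  0.048     ]
[ 0.51124913 -0.04433202  0.024     ]
```

View pics/z21.png

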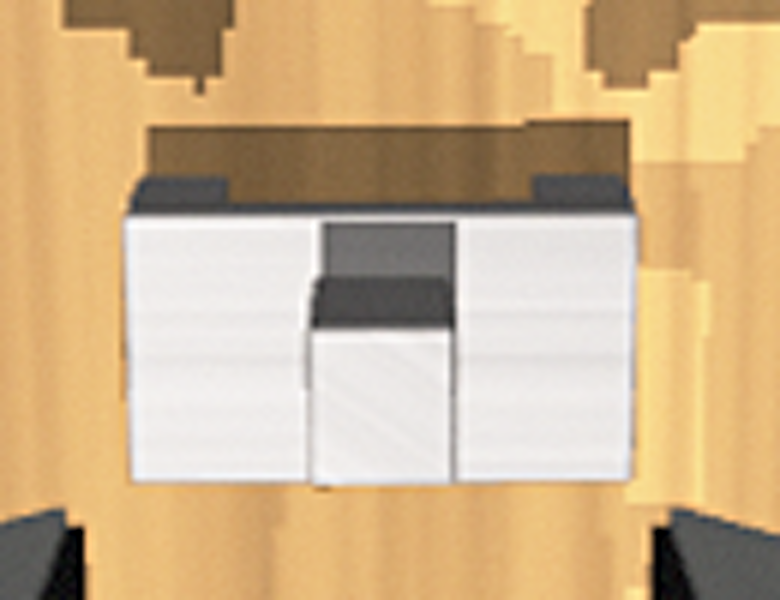

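jog_arm([
  [[1.5,-1.5,-30],[0,0,0],45],
  [[1.5,-1.5,-60],[0,0,0],45],
  [[1.5,-1.5,-81],[0,0,0],45],
  [[1.5,-1.5,-81],[0,0,0],45],
  [[1.5,-1.5,-81],[0,0,0],45],
])

```text
time_s: 27.63
ee_pos: [0.5122, -0.0442, 0.0329]
eef_rot: [-3.142, -0.0, 1.56]
force: [0.7, -0.1, 0.7]
grip_width: 0.0451
```

jog_arm([
  [[0,0,0],[0,0,0],30],
  [[0,0,0],[0,0,0],15],
  [[0,0,0],[0,0,0],8],
  [[0,0,0],[0,0,0],8],
  [[0,0,0],[0,0,0],8],
])

```text
time_s: 28.05
ee_pos: [0.5116, -0.0448, 0.0328]
eef_rot: [3.141, 0.0, 1.559]
force: [2.2, 0.9, 5.7]
grip_width: 0.0156
```

jog_arm([
  [[0,0,0],[0,0,0],8],
  [[0,0,0],[0,0,0],8],
])

```text
time_s: 28.22
ee_pos: [0.5117, -0.0448, 0.0328]
eef_rot: [3.141, 0.0, 1.559]
force: [-1.3, -0.2, 6.7]
grip_width: 0.0157
```

jog_arm([
  [[0,0,40],[0,0,0],8],
  [[0,0,80],[0,0,0],8],
  [[15,12,115],[0,0,0],8],
  [[40,30,125],[0,0,0],8],
  [[70,50,125],[0,0,0],8],
])

```text
time_s: 28.63
ee_pos: [0.583, 0.0053, 0.1615]
eef_rot: [3.135, 0.0, 1.558]
force: [0.3, -0.6, -0.4]
grip_width: 0.0161
```

jog_arm([
  [[20,15,0],[0,0,0],8],
  [[33,25,0],[0,0,0],8],
  [[33,25,-20],[0,0,0],8],
  [[33,25,-40],[0,0,0],8],
  [[33,25,-50],[0,0,0],8],
])

```text
time_s: 29.05
ee_pos: [0.6133, 0.0304, 0.1044]
eef_rot: [-3.138, 0.0, 1.559]
force: [-0.6, -0.2, -2.3]
grip_width: 0.0159
```

jog_arm([
  [[0,0,0],[0,0,0],8],
  [[0,0,0],[0,0,0],8],
  [[0,0,0],[0,0,0],8],
])

```text
time_s: 29.3
ee_pos: [0.6148, 0.03, 0.1084]
eef_rot: [3.14, -0.0, 1.559]
force: [-0.5, -0.3, -0.1]
grip_width: 0.0152
```

Run:
```python
from h import *
f,K,T,o=cam("wrist"); save(f,"w22",(200,140,420,320),3.6)
print(o["time_s"],o["ee_pos"],o["eef_rot"],o["force"])
```

```text
29.3 [0.61479345 0.03004583 0.10838459] [ 3.14002463e+00 -2.53930581e-05  1.55876323e+00] [-0.45929676 -0.2941949  -0.05138282]
```

View pics/w22.png

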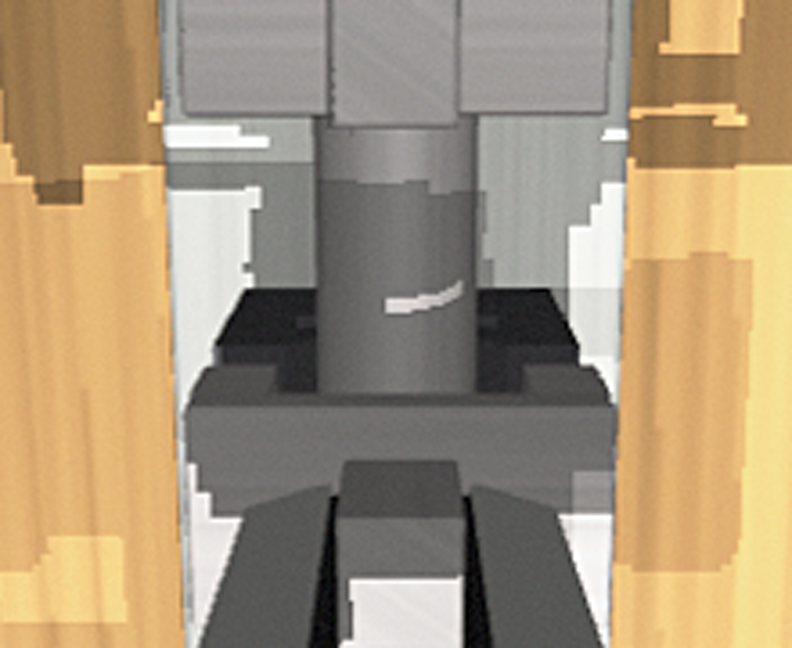

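jog_arm([
  [[-0.3,0.4,-4],[0,0,0],8],
  [[-0.3,0.4,-8],[0,0,0],8],
  [[-0.3,0.4,-12],[0,0,0],8],
  [[-0.3,0.4,-14],[0,0,0],8],
  [[-0.3,0.4,-14],[0,0,0],8],
])

```text
time_s: 29.77
ee_pos: [0.6141, 0.0306, 0.0945]
eef_rot: [3.141, 0.0, 1.559]
force: [-7.4, 0.2, 14.9]
grip_width: 0.0155
```

jog_arm([
  [[0,0,0],[0,0,0],20],
  [[0,0,0],[0,0,0],40],
  [[0,0,0],[0,0,0],40],
  [[0,0,25],[0,0,0],40],
  [[0,0,60],[0,0,0],40],
])

```text
time_s: 30.18
ee_pos: [0.6125, 0.0306, 0.1506]
eef_rot: [-3.135, 0.0, 1.559]
force: [0.1, 0.8, 0.1]
grip_width: 0.0393
```

jog_arm([
  [[-35,-10,15],[0,0,0],40],
  [[-70,-20,30],[0,0,0],40],
  [[-105,-30,30],[0,0,0],40],
  [[-140,-40,30],[0,0,0],40],
  [[-160,-50,30],[0,0,0],40],
])

```text
time_s: 30.6
ee_pos: [0.4513, -0.0195, 0.183]
eef_rot: [-3.142, 0.0, 1.559]
force: [0.6, 0.2, 0.6]
grip_width: 0.04
```

jog_arm([
  [[-36,0,0],[0,0,0],40],
  [[-36,0,0],[0,0,0],40],
  [[-36,0,0],[0,0,0],40],
])

```text
time_s: 30.85
ee_pos: [0.4174, -0.0195, 0.1835]
eef_rot: [3.14, 0.0, 1.558]
force: [-0.4, -0.5, -0.4]
grip_width: 0.0402
```

Run:
```python
from h import *
f,K,T,o=cam("wrist"); save(f,"w23"); np.savez("w23.npz",f=f,K=K,T=T)
print(o["time_s"],o["ee_pos"],o["eef_rot"],o["force"])
f,K,T,o=cam("top"); save(f,"t23",(200,160,460,345),3)
f,K,T,o=cam("scene"); save(f,"s23",(200,190,420,320),3.6)
```

```text
30.85 [ 0.41739391 -0.01949315  0.18351779] [3.14036240e+00 1.43538728e-04 1.55848648e+00] [-0.37924608 -0.52034117 -0.37625158]
```

View pics/w23.png

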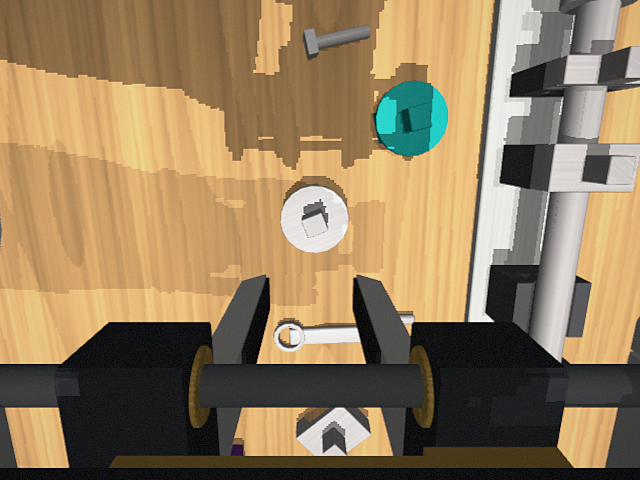

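View pics/s23.png

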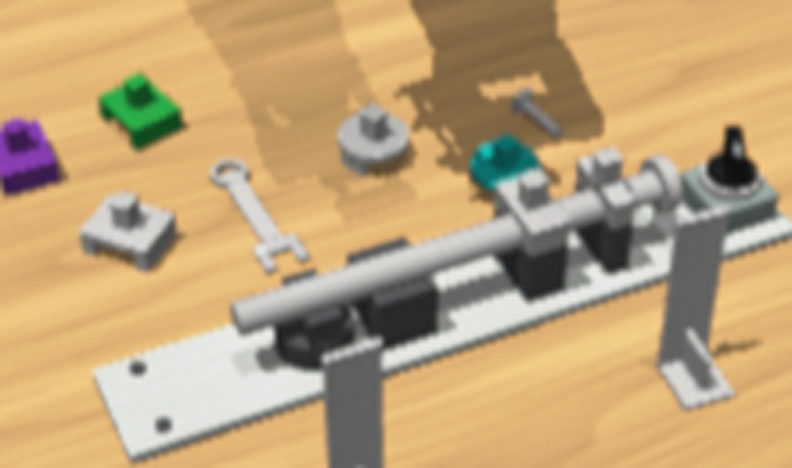

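View pics/t23.png

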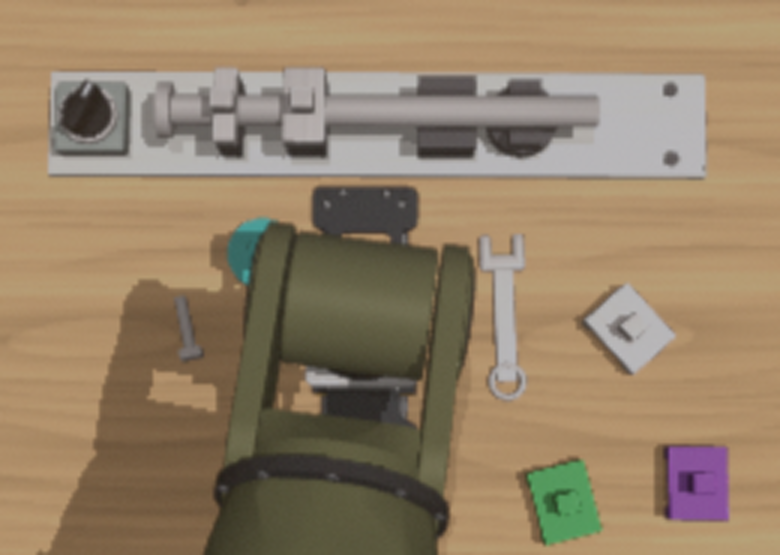

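jog_arm([
  [[0,0,-30],[0,0,0],45],
  [[0,0,-60],[0,0,0],45],
  [[0,-5,-75],[0,0,0],45],
  [[0,-5,-75],[0,0,0],45],
  [[0,-5,-75],[0,0,0],45],
])

```text
time_s: 31.42
ee_pos: [0.4184, -0.0244, 0.1079]
eef_rot: [-3.14, -0.0, 1.559]
force: [0.0, -0.2, 1.3]
grip_width: 0.0452
```

Run:
```python
from h import *
f,K,T,o=cam("wrist"); save(f,"w24",(220,130,420,280),4); np.savez("w24.npz",f=f,K=K,T=T)
print(o["time_s"],o["ee_pos"],o["eef_rot"],o["force"])
f,K,T,o=cam("scene"); save(f,"s24",(280,210,330,245),14)
```

```text
31.4167 [ 0.41837281 -0.02435168  0.10790144] [-3.14000962e+00 -2.20436573e-04  1.55884358e+00] [ 0.00167263 -0.24673661  1.32867056]
```

View pics/w24.png

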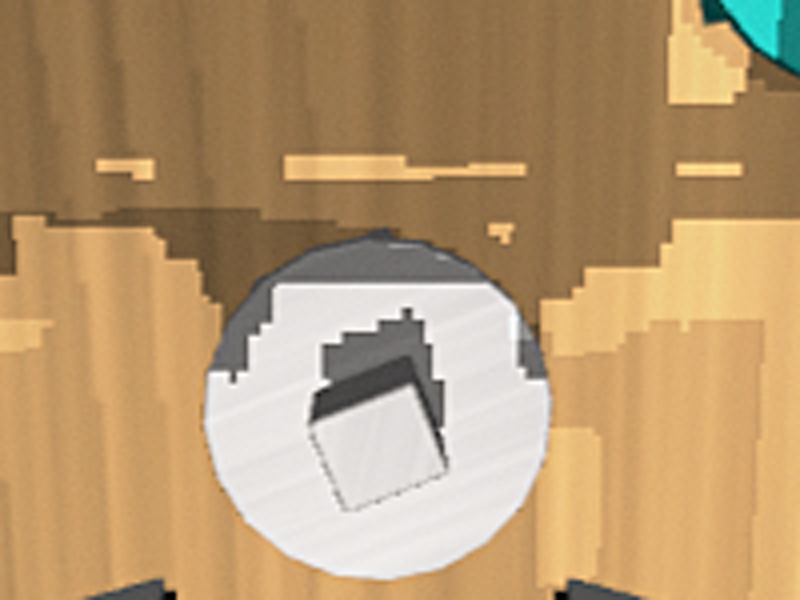

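View pics/s24.png

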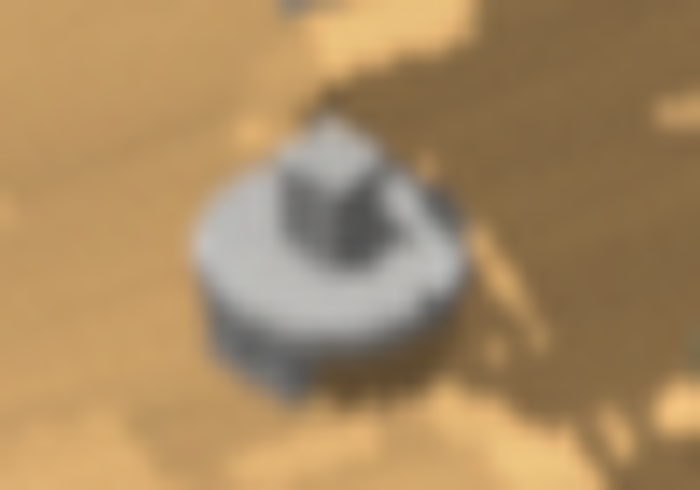

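Run:
```python
from h import *
f,K,T=L("w24")
P=np.array([onz(K,T,(220+x/4,130+y/4),.048) for x,y in [(310,425),(410,385),(447,468),(348,511)]])
print(P.round(4), P.mean(0)); 
for i in range(4):
    d=P[(i+1)%4]-P[i]; print(np.linalg.norm(d)*1e3, np.degrees(np.arctan2(d[1],d[0])))
C=np.array([onz(K,T,(220+x/4,130+y/4),.024) for x,y in [(205,410),(550,410),(378,237),(385,579)]]); print(C.round(4))
fs,Ks,Ts,_=cam("scene")
c=np.array([(C[0,0]+C[1,0])/2,P.mean(0)[1],0]); print(c)
import math
for a in (22,112):
    u=np.array([math.cos(math.radians(a)),math.sin(math.radians(a)),0])
    for s in (1,-1):
        q=proj(Ks,Ts,c+s*u*.027+[0,0,.0]); print(a,s,((q-[280,210])*14).round())
```

```text
[[ 0.4104 -0.0109  0.048 ]
 [ 0.426  -0.0047  0.048 ]
 [ 0.4318 -0.0181  0.048 ]
 [ 0.4161 -0.0249  0.048 ]] [ 0.42107975 -0.01464644  0.048     ]
16.814330246679308 21.638422710751378
14.548022306254051 -66.68672792995733
17.08434463680474 -156.3146797811379
15.152927568918415 112.26644437258894
[[ 0.3915 -0.0136  0.024 ]
 [ 0.4506 -0.0143  0.024 ]
 [ 0.4214  0.0156  0.024 ]
 [ 0.4221 -0.0444  0.024 ]]
[ 0.42104423 -0.01464644  0.        ]
22 1 [409. 378.]
22 -1 [232. 270.]
112 1 [404. 265.]
112 -1 [234. 383.]
```

jog_arm([
  [[0,2,0],[0,0,-1.4],45],
  [[0,4,0],[0,0,-2.8],45],
  [[1,6,0],[0,0,-4.2],45],
  [[2,8,0],[0,0,-5.6],45],
  [[2.6,9.8,0],[0,0,-7],45],
])

```text
time_s: 31.98
ee_pos: [0.4214, -0.0144, 0.1092]
eef_rot: [3.14, -0.001, 0.942]
force: [-0.4, 0.1, 0.4]
grip_width: 0.045
```

jog_arm([
  [[0,0,0],[0,0,-1.4],45],
  [[0,0,0],[0,0,-2.8],45],
  [[0,0,0],[0,0,-4.2],45],
  [[0,0,0],[0,0,-5.6],45],
  [[0,0,0],[0,0,-6.34],45],
])

```text
time_s: 32.4
ee_pos: [0.4213, -0.0145, 0.1092]
eef_rot: [3.141, -0.002, 0.388]
force: [0.1, 0.1, 0.5]
grip_width: 0.0449
```

jog_arm([
  [[0,0,-20],[0,0,0],45],
  [[0,0,-20],[0,0,0],45],
  [[0,0,-20],[0,0,0],45],
])

```text
time_s: 32.65
ee_pos: [0.4206, -0.0145, 0.0885]
eef_rot: [-3.141, 0.0, 0.396]
force: [-0.4, 0.4, 0.8]
grip_width: 0.0449
```

Run:
```python
from h import *
f,K,T,o=cam("wrist"); save(f,"w25"); np.savez("w25.npz",f=f,K=K,T=T)
print(o["time_s"],o["ee_pos"],o["eef_rot"],o["force"]); print(proj(K,T,[.421,-.0145,.048]))
```

```text
32.65 [ 0.42063168 -0.01448397  0.08854887] [-3.14136781e+00  3.99292841e-04  3.95579389e-01] [-0.40171616  0.3940786   0.81290553]
[309.91001367 266.35427906]
```

View pics/w25.png

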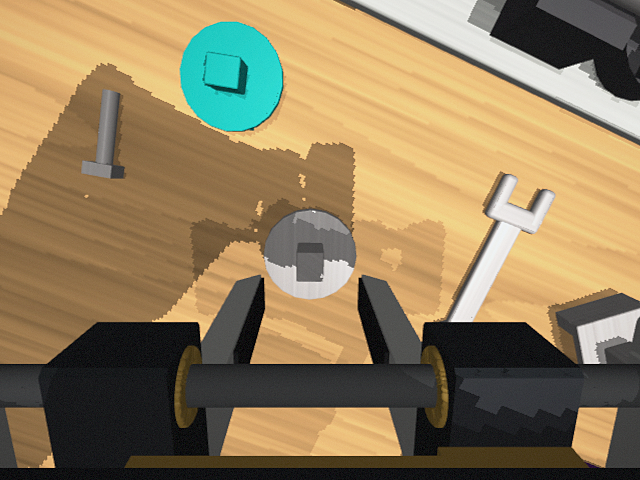

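jog_arm([
  [[0,0,-25],[0,0,0],45],
  [[0,0,-45],[0,0,0],45],
  [[0,0,-56],[0,0,0],45],
  [[0,0,-56],[0,0,0],45],
  [[0,0,-56],[0,0,0],30],
])

```text
time_s: 33.12
ee_pos: [0.421, -0.0146, 0.0329]
eef_rot: [3.141, -0.0, 0.395]
force: [-0.0, 0.5, 1.0]
grip_width: 0.0408
```

jog_arm([
  [[0,0,0],[0,0,0],20],
  [[0,0,0],[0,0,0],8],
  [[0,0,0],[0,0,0],8],
  [[0,0,0],[0,0,0],8],
  [[0,0,0],[0,0,0],8],
])

```text
time_s: 33.53
ee_pos: [0.421, -0.0146, 0.0327]
eef_rot: [3.141, -0.001, 0.395]
force: [-1.5, 0.4, 6.3]
grip_width: 0.0156
```

jog_arm([
  [[0,0,40],[0,0,0],8],
  [[0,0,80],[0,0,1],8],
  [[10,-7,115],[0,0,2.3],8],
  [[35,-25,130],[0,0,3.6],8],
  [[63,-45,130],[0,0,5],8],
])

```text
time_s: 33.95
ee_pos: [0.4856, -0.06, 0.1667]
eef_rot: [3.135, -0.004, 0.838]
force: [-0.1, 0.8, -0.9]
grip_width: 0.0157
```

jog_arm([
  [[28,-20,0],[0,0,1.4],8],
  [[56,-40,0],[0,0,2.8],8],
  [[84,-60,0],[0,0,4.2],8],
  [[110,-78,0],[0,0,5.6],8],
  [[129,-90,0],[0,0,7],8],
])

```text
time_s: 34.37
ee_pos: [0.6139, -0.1512, 0.1615]
eef_rot: [-3.141, 0.0, 1.447]
force: [-0.8, -0.0, -1.9]
grip_width: 0.0157
```

jog_arm([
  [[0,0,0],[0,0,1.34],8],
  [[0,0,-20],[0,0,1.34],8],
  [[0,0,-35],[0,0,1.34],8],
  [[0,0,-35],[0,0,1.34],8],
  [[0,0,-35],[0,0,1.34],8],
])

```text
time_s: 34.78
ee_pos: [0.6122, -0.1495, 0.1267]
eef_rot: [-3.14, -0.0, 1.559]
force: [0.1, -0.0, -0.5]
grip_width: 0.0154
```

Run:
```python
from h import *
f,K,T,o=cam("wrist"); save(f,"w26"); np.savez("w26.npz",f=f,K=K,T=T)
print(o["time_s"],o["ee_pos"],o["eef_rot"],o["force"])
f,K,T,o=cam("scene"); save(f,"s26",(220,200,360,320),5.5)
```

```text
34.7833 [ 0.61224793 -0.14947046  0.12666033] [-3.13988594e+00 -4.87920073e-04  1.55892175e+00] [ 0.09856385 -0.02998897 -0.45103677]
```

View pics/w26.png

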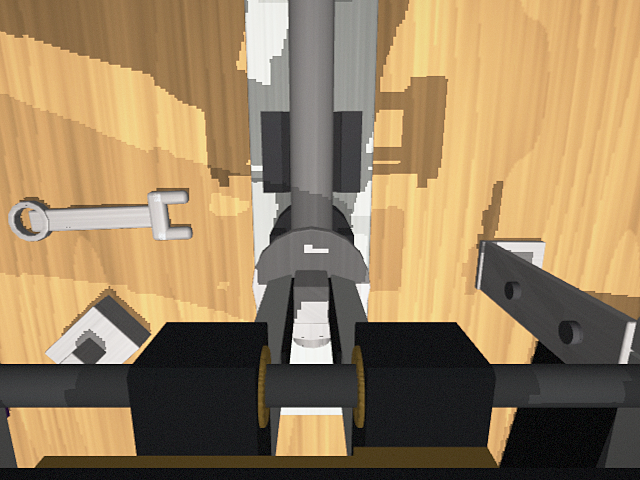

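View pics/s26.png

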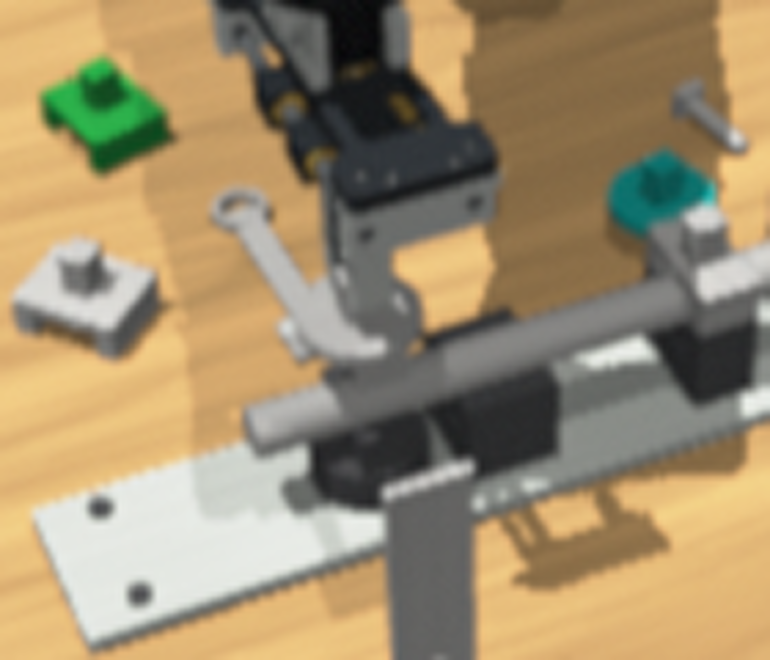

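Run:
```python
from h import *
f,K,T=L("w26"); save(f,"z26",(240,90,385,200),5.4)
```

```text
(no output)
```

View pics/z26.png

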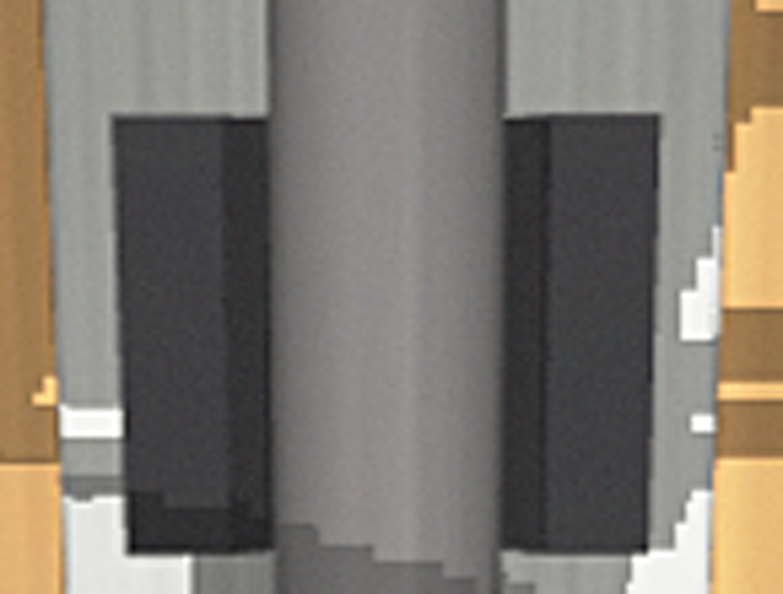

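Run:
```python
from h import *
f,K,T=L("w26")
P=np.array([onz(K,T,(240+x/5.4,90+y/5.4),.062) for x,y in [(113,118),(660,116),(648,551),(128,552)]]); print(P.round(4),P.mean(0))
```

```text
[[ 0.5839 -0.0615  0.062 ]
 [ 0.6437 -0.0619  0.062 ]
 [ 0.6433 -0.1094  0.062 ]
 [ 0.5837 -0.1089  0.062 ]] [ 0.6136524  -0.08542019  0.062     ]
```

jog_arm([
  [[0,0,-10],[0,0,0],8],
  [[0,0,-20],[0,0,0],8],
  [[0,0,-20],[0,0,0],8],
  [[0,0,-20],[0,0,0],8],
])

```text
time_s: 35.22
ee_pos: [0.6122, -0.1495, 0.1063]
eef_rot: [-3.14, -0.0, 1.559]
force: [-0.1, 0.5, -1.0]
grip_width: 0.0156
```

Run:
```python
from h import *
f,K,T,o=cam("wrist"); save(f,"w27",(200,140,420,320),3.6)
print(o["time_s"],o["ee_pos"],o["eef_rot"],o["force"])
```

```text
35.2167 [ 0.61224671 -0.14945351  0.10628731] [-3.14017948e+00 -4.42957642e-04  1.55901300e+00] [-0.12947142  0.50195642 -1.00500046]
```

View pics/w27.png

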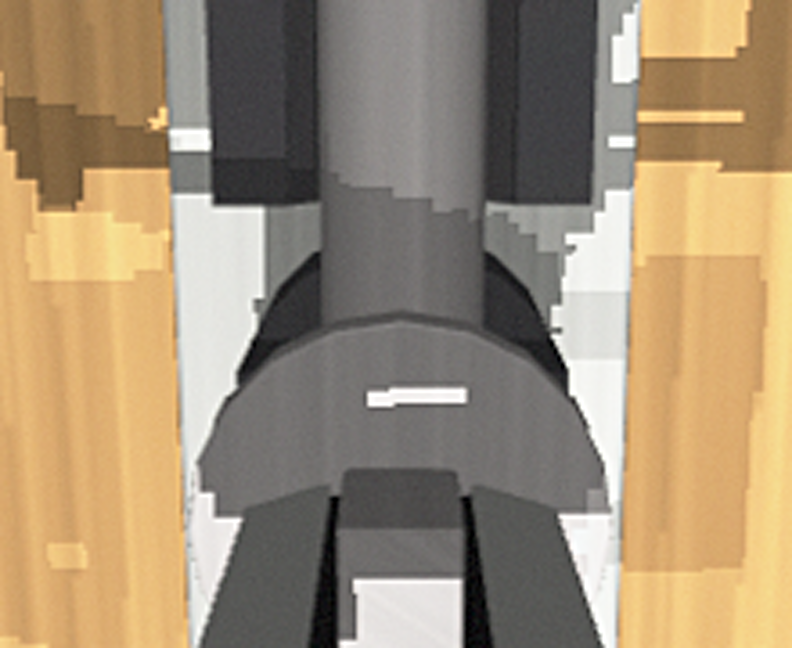

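jog_arm([
  [[0.5,0,-4],[0,0,0],8],
  [[0.5,0,-8],[0,0,0],8],
  [[0.5,0,-11],[0,0,0],8],
  [[0.5,0,-13],[0,0,0],8],
  [[0.5,0,-13],[0,0,0],8],
])

```text
time_s: 35.68
ee_pos: [0.6131, -0.1497, 0.0948]
eef_rot: [3.141, 0.0, 1.559]
force: [-3.4, 0.6, 6.9]
grip_width: 0.0158
```

Seated height matches (0.0948). Release, then look at the wide cap.

jog_arm([
  [[0,0,0],[0,0,0],20],
  [[0,0,0],[0,0,0],40],
  [[0,0,0],[0,0,0],40],
  [[0,0,25],[0,0,0],40],
  [[0,0,60],[0,0,0],40],
])

```text
time_s: 36.1
ee_pos: [0.6117, -0.1492, 0.1516]
eef_rot: [-3.136, -0.002, 1.559]
force: [0.7, 0.6, 0.3]
grip_width: 0.0395
```

jog_arm([
  [[-35,-15,5],[0,0,0],45],
  [[-70,-30,5],[0,0,0],45],
  [[-105,-45,5],[0,0,0],45],
  [[-140,-60,5],[0,0,0],45],
  [[-175,-75,5],[0,0,0],45],
])

```text
time_s: 36.52
ee_pos: [0.4364, -0.2248, 0.159]
eef_rot: [3.141, 0.0, 1.559]
force: [0.2, -0.8, 0.9]
grip_width: 0.0449
```

jog_arm([
  [[0,-15,-20],[0,0,0],45],
  [[0,-15,-40],[0,0,0],45],
  [[0,-15,-40],[0,0,0],45],
  [[0,-15,-40],[0,0,0],45],
])

```text
time_s: 36.85
ee_pos: [0.4379, -0.2394, 0.1189]
eef_rot: [-3.14, -0.001, 1.559]
force: [-1.2, 0.3, 0.8]
grip_width: 0.0453
```

Run:
```python
from h import *
f,K,T,o=cam("wrist"); save(f,"w28"); np.savez("w28.npz",f=f,K=K,T=T)
print(o["time_s"],o["ee_pos"],o["eef_rot"],o["force"])
```

```text
36.85 [ 0.4379004  -0.23939298  0.11889807] [-3.14031382e+00 -8.61014967e-04  1.55881742e+00] [-1.19491887  0.26855004  0.82715767]
```

View pics/w28.png

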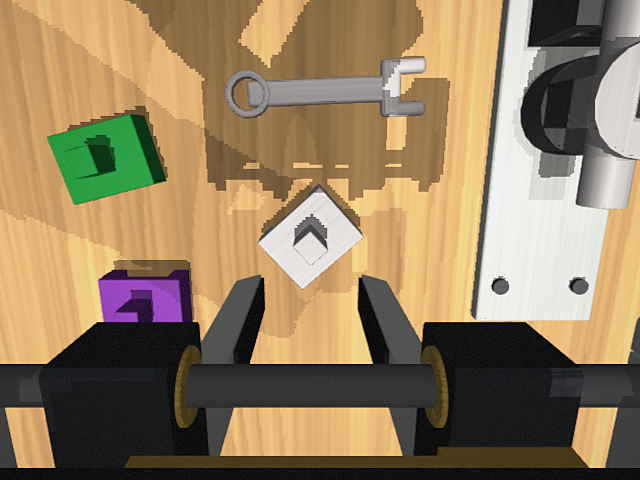

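Run:
```python
from h import *
f,K,T=L("w28"); save(f,"z28",(240,170,380,300),5.5)
fs,Ks,Ts,_=cam("scene"); save(fs,"s28",(220,200,360,320),5.5)
```

```text
(no output)
```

View pics/z28.png

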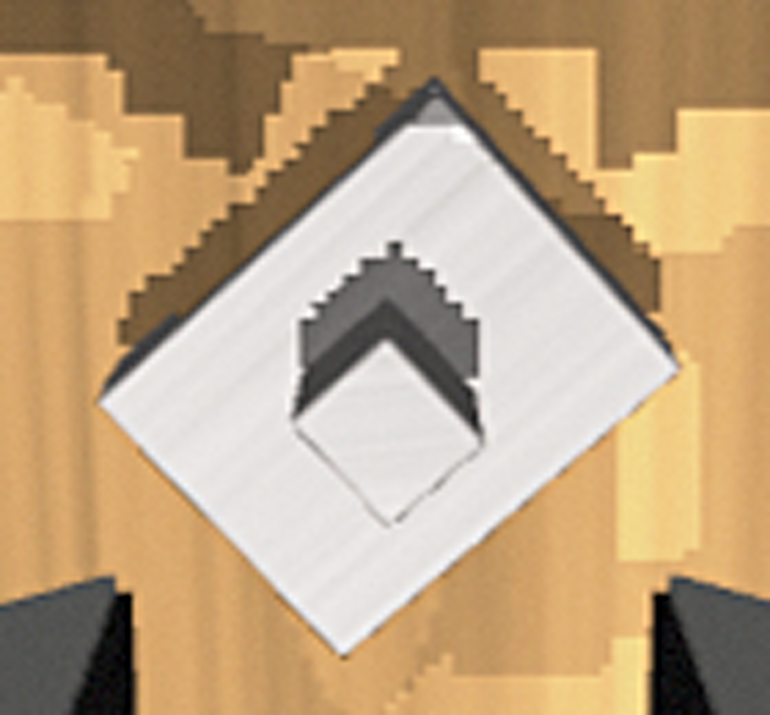

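View pics/s28.png

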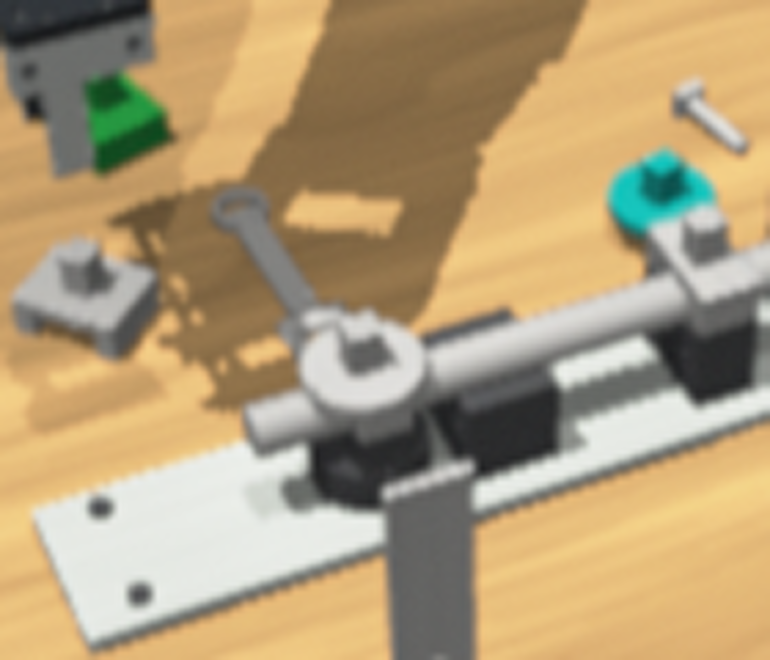

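Run:
```python
from h import *
f,K,T=L("w28")
def go(pts,z):
    P=np.array([onz(K,T,(240+x/5.5,170+y/5.5),z) for x,y in pts]); print(P.round(4).tolist(),P.mean(0).round(4))
    for i in range(4):
        d=P[(i+1)%4]-P[i]; print((np.linalg.norm(d)*1e3).round(1), np.degrees(np.arctan2(d[1],d[0])).round(2))
go([(100,402),(433,90),(678,368),(343,655)],.024)
go([(293,428),(387,340),(482,442),(390,524)],.048)
```

```text
[[0.4002, -0.2387, 0.024], [0.444, -0.1986, 0.024], [0.4756, -0.235, 0.024], [0.4314, -0.2741, 0.024]] [ 0.4378 -0.2366  0.024 ]
59.3 42.49
48.2 -48.96
59.1 -138.48
47.2 131.37
[[0.4266, -0.2362, 0.048], [0.4379, -0.2256, 0.048], [0.4492, -0.2382, 0.048], [0.438, -0.2483, 0.048]] [ 0.4379 -0.2371  0.048 ]
15.6 43.14
16.9 -48.33
15.1 -137.65
16.7 133.41
```

jog_arm([
  [[0,0.6,0],[0,0,1.4],45],
  [[0,1.2,0],[0,0,2.8],45],
  [[0,1.8,0],[0,0,4.2],45],
  [[0,2.4,0],[0,0,5.6],45],
  [[0,2.4,-10],[0,0,7],45],
])

```text
time_s: 37.37
ee_pos: [0.4396, -0.2374, 0.1116]
eef_rot: [3.14, 0.004, 2.177]
force: [0.1, 0.2, 0.9]
grip_width: 0.0452
```

jog_arm([
  [[0,0,-10],[0,0,1.45],45],
  [[0,0,-20],[0,0,1.45],45],
  [[0,0,-20],[0,0,1.45],45],
  [[0,0,-20],[0,0,1.45],45],
])

```text
time_s: 37.7
ee_pos: [0.4383, -0.237, 0.0893]
eef_rot: [-3.142, -0.0, 2.293]
force: [-0.0, -0.2, 0.2]
grip_width: 0.0449
```

Run:
```python
from h import *
f,K,T,o=cam("wrist"); save(f,"w29"); np.savez("w29.npz",f=f,K=K,T=T)
print(o["time_s"],o["ee_pos"],o["eef_rot"],o["force"]); print(proj(K,T,[.4378,-.2368,.048]))
```

```text
37.7 [ 0.43831308 -0.23698606  0.0893013 ] [-3.14151000e+00 -2.71881894e-04  2.29263398e+00] [-0.01193395 -0.2156113   0.24011738]
[310.69388852 264.80758712]
```

View pics/w29.png

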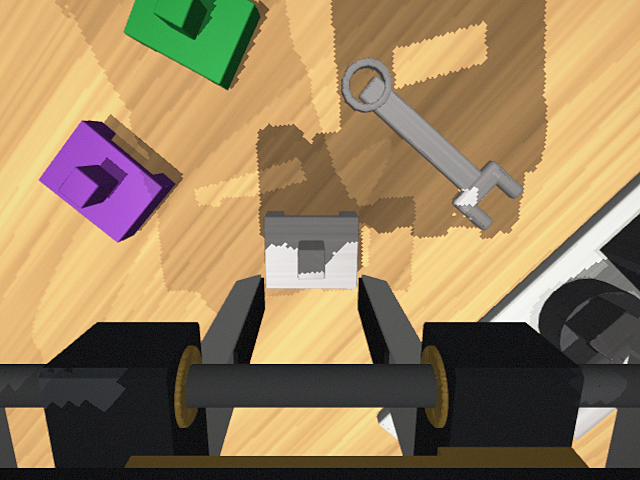

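Squarely aligned, rib at (312,264) as predicted (311,265). Descend and grip.

jog_arm([
  [[0,0,-25],[0,0,0],45],
  [[0,0,-45],[0,0,0],45],
  [[0,0,-57],[0,0,0],45],
  [[0,0,-57],[0,0,0],45],
  [[0,0,-57],[0,0,0],30],
])

```text
time_s: 38.17
ee_pos: [0.4384, -0.2373, 0.0326]
eef_rot: [3.142, 0.0, 2.295]
force: [0.2, -0.5, 0.4]
grip_width: 0.0414
```

jog_arm([
  [[0,0,0],[0,0,0],20],
  [[0,0,0],[0,0,0],8],
  [[0,0,0],[0,0,0],8],
  [[0,0,0],[0,0,0],8],
  [[0,0,0],[0,0,0],8],
])

```text
time_s: 38.58
ee_pos: [0.4384, -0.2373, 0.0327]
eef_rot: [3.141, 0.001, 2.296]
force: [-0.6, 1.6, 5.3]
grip_width: 0.0158
```

jog_arm([
  [[0,0,40],[0,0,0],8],
  [[0,0,80],[0,0,-1],8],
  [[8,8,115],[0,0,-2.3],8],
  [[30,27,138],[0,0,-3.6],8],
  [[55,48,138],[0,0,-5],8],
])

```text
time_s: 39.0
ee_pos: [0.4949, -0.1899, 0.1757]
eef_rot: [3.136, 0.005, 1.852]
force: [0.3, -0.4, -0.8]
grip_width: 0.0154
```

jog_arm([
  [[28,24,0],[0,0,-1.4],8],
  [[56,48,0],[0,0,-2.8],8],
  [[84,72,0],[0,0,-3.45],8],
  [[110,94,0],[0,0,-3.45],8],
  [[120,103.5,0],[0,0,-3.45],8],
])

```text
time_s: 39.42
ee_pos: [0.6151, -0.0827, 0.1695]
eef_rot: [-3.141, -0.001, 1.561]
force: [-0.3, -0.5, -2.5]
grip_width: 0.0156
```

jog_arm([
  [[0,0,0],[0,0,0],8],
  [[0,0,-25],[0,0,0],8],
  [[0,0,-50],[0,0,0],8],
  [[0,0,-62],[0,0,0],8],
  [[0,0,-62],[0,0,0],8],
])

```text
time_s: 39.83
ee_pos: [0.6114, -0.086, 0.1053]
eef_rot: [-3.137, -0.001, 1.558]
force: [-0.4, -0.1, -2.0]
grip_width: 0.0157
```

jog_arm([
  [[0,0,0],[0,0,0],8],
  [[0,0,0],[0,0,0],8],
  [[0,0,0],[0,0,0],8],
])

```text
time_s: 40.08
ee_pos: [0.6137, -0.086, 0.1097]
eef_rot: [3.139, 0.0, 1.559]
force: [-0.5, -0.5, -1.5]
grip_width: 0.0158
```

Run:
```python
from h import *
f,K,T,o=cam("wrist"); save(f,"w30",(200,120,420,320),3)
print(o["time_s"],o["ee_pos"],o["eef_rot"],o["force"])
f,K,T,o=cam("scene"); save(f,"s30",(220,200,360,320),5)
```

```text
40.0833 [ 0.61369087 -0.08600362  0.109731  ] [3.13932088e+00 4.60052733e-04 1.55879946e+00] [-0.52522677 -0.48724067 -1.47787345]
```

View pics/w30.png

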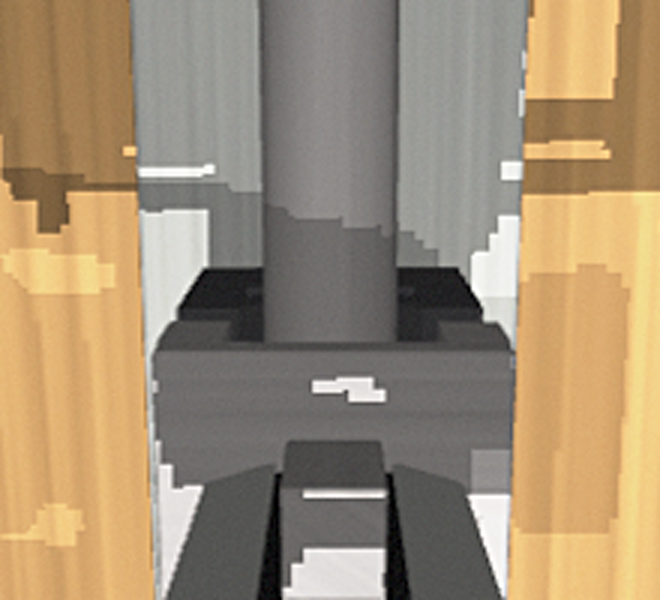

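View pics/s30.png

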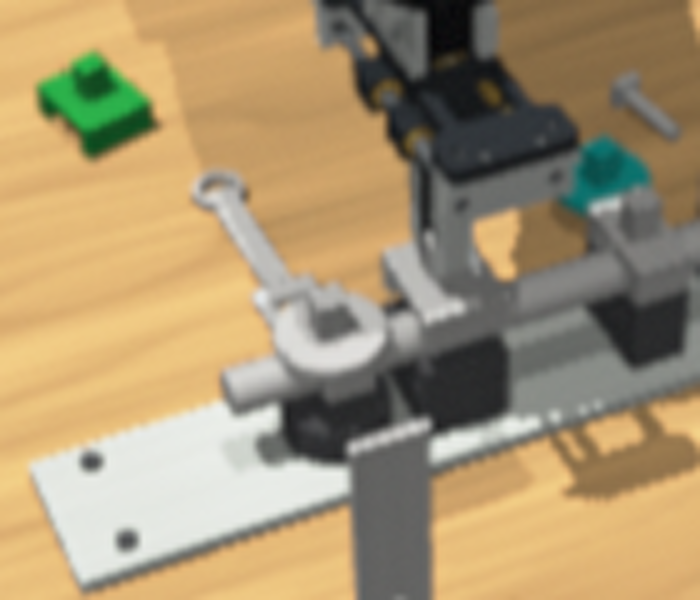

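jog_arm([
  [[-0.2,0,-5],[0,0,0],8],
  [[-0.2,0,-10],[0,0,0],8],
  [[-0.2,0,-13],[0,0,0],8],
  [[-0.2,0,-15.5],[0,0,0],8],
  [[-0.2,0,-15.5],[0,0,0],8],
])

```text
time_s: 40.6
ee_pos: [0.6128, -0.0857, 0.0946]
eef_rot: [3.141, 0.0, 1.559]
force: [-12.3, 1.9, 22.1]
grip_width: 0.0158
```

jog_arm([
  [[0,0,1],[0,0,0],20],
  [[0,0,1],[0,0,0],40],
  [[0,0,1],[0,0,0],40],
  [[0,0,25],[0,0,0],40],
  [[0,0,65],[0,0,0],40],
])

```text
time_s: 41.02
ee_pos: [0.6111, -0.0853, 0.1539]
eef_rot: [-3.134, -0.002, 1.559]
force: [1.3, 0.2, -0.5]
grip_width: 0.0395
```

jog_arm([
  [[0,10,40],[0,0,0],40],
  [[0,40,60],[0,0,0],40],
  [[0,80,60],[0,0,0],40],
  [[0,120,60],[0,0,0],40],
  [[0,160,60],[0,0,0],40],
])

```text
time_s: 41.43
ee_pos: [0.6127, 0.0758, 0.2176]
eef_rot: [3.141, -0.0, 1.558]
force: [0.7, 0.2, -0.3]
grip_width: 0.0399
```

jog_arm([
  [[0,30,0],[0,0,0],60],
  [[0,60,0],[0,0,0],60],
  [[0,60,0],[0,0,0],60],
  [[0,60,0],[0,0,0],60],
  [[0,60,0],[0,0,0],60],
])

```text
time_s: 41.85
ee_pos: [0.6129, 0.1338, 0.2172]
eef_rot: [-3.141, 0.0, 1.559]
force: [0.1, 0.5, -0.6]
grip_width: 0.0596
```

Run:
```python
from h import *
f,K,T,o=cam("wrist"); save(f,"w31"); np.savez("w31.npz",f=f,K=K,T=T)
print(o["time_s"],o["ee_pos"],o["eef_rot"],o["qpos"].round(2))
f,K,T,o=cam("scene"); save(f,"s31",(210,200,420,330),3.7)
f,K,T,o=cam("top"); save(f,"t31",(200,160,460,345),3)
```

```text
41.85 [0.61293934 0.13375552 0.21722257] [-3.14114359e+00  2.72349249e-04  1.55898587e+00] [ 0.16  0.47  1.26 -0.    1.41  0.17]
```

View pics/w31.png

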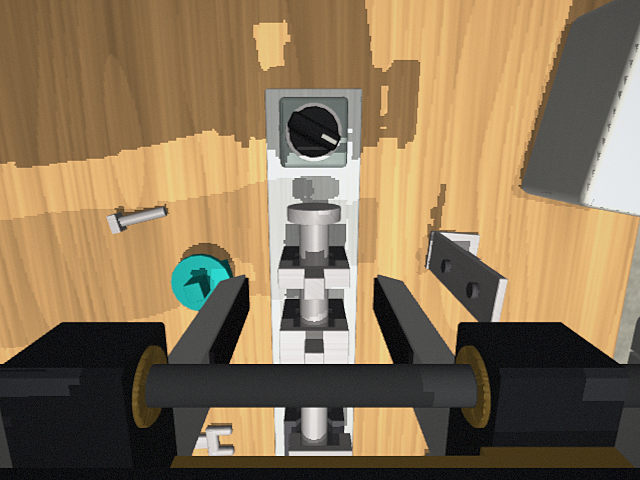

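View pics/s31.png

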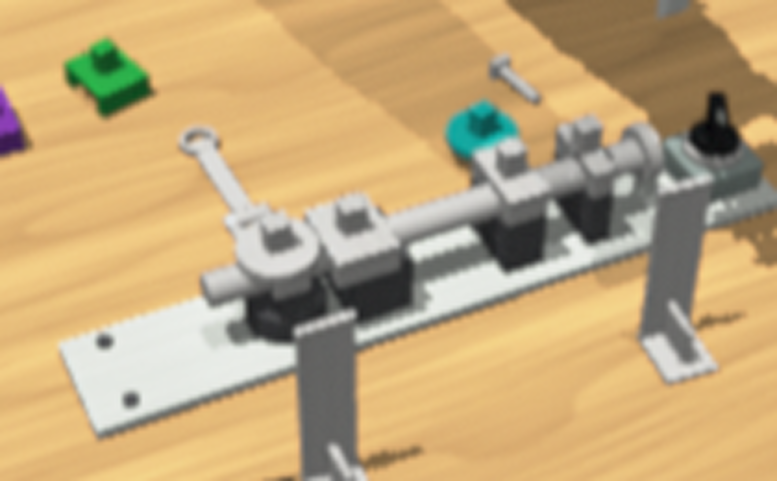

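View pics/t31.png

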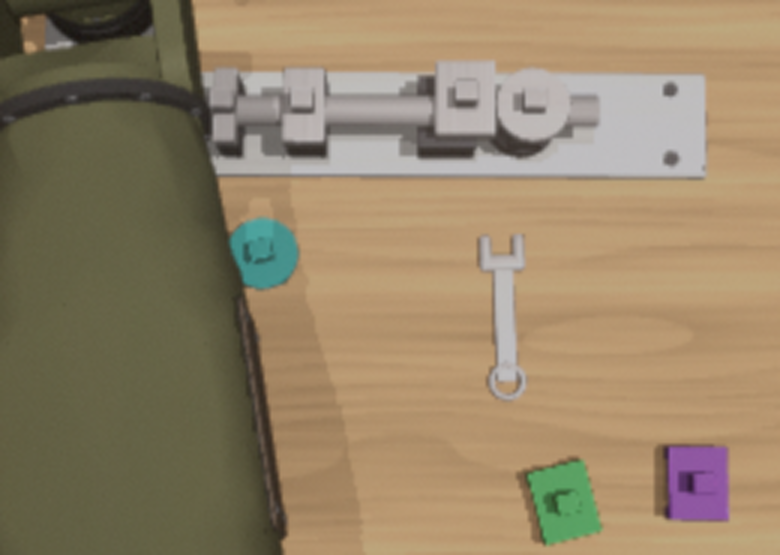

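Run:
```python
from h import *
f,K,T,o=cam("top")
for n,(x,y),z in [("round roof",(533,106),.086),("wide roof",(464.5,97),.086),("med roof",(305,106),.086),("narrow",(227,105),.086),("wide rib",(467,91),.11),("round rib",(537,97),.11),("med rib",(303,98),.11)]:
    print(n,onz(K,T,(200+x/3,160+y/3),z).round(4))
save(f,"t31b",(330,170,410,230),9)
f,K,T,o=cam("scene"); save(f,"s31b",(255,235,340,300),9)
```

```text
round roof [ 0.6106 -0.153   0.086 ]
wide roof [ 0.6183 -0.0982  0.086 ]
med roof [0.6117 0.03   0.086 ]
narrow [0.6129 0.0927 0.086 ]
wide rib [ 0.6175 -0.0989  0.11  ]
round rib [ 0.6124 -0.1539  0.11  ]
med rib [0.6127 0.0303 0.11  ]
```

View pics/t31b.png

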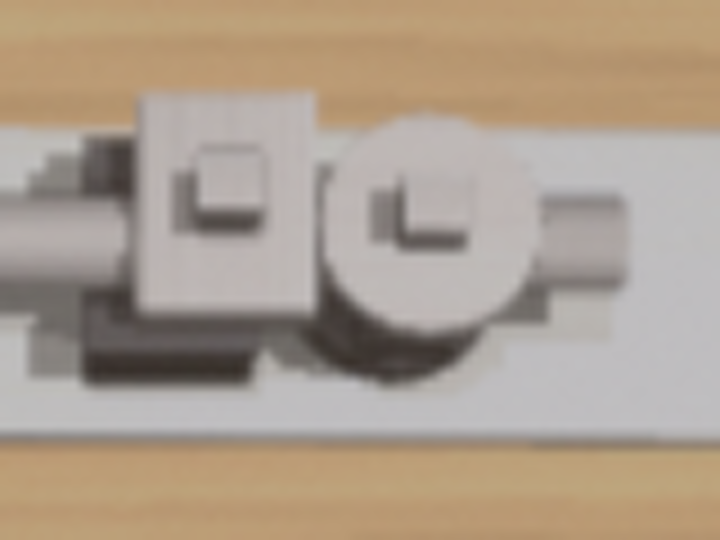

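View pics/s31b.png

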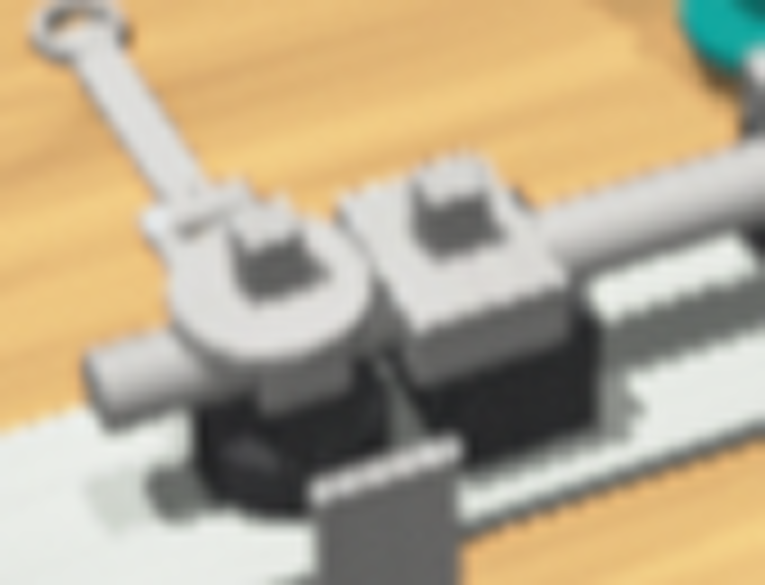

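The top and scene views show that the seated wide cap was knocked aside, to about (0.619, -0.098), and it nudged the round cap a few mm to y≈-0.153. I'll mend both before turning the knob.

jog_arm([
  [[0,-41,0],[0,0,0],45],
  [[0,-82,0],[0,0,0],45],
  [[0,-123,0],[0,0,0],45],
  [[0,-164,0],[0,0,0],45],
  [[2,-204,0],[0,0,0],45],
])

```text
time_s: 42.52
ee_pos: [0.6144, -0.0722, 0.2179]
eef_rot: [3.141, 0.0, 1.558]
force: [0.1, 0.3, 0.2]
grip_width: 0.0449
```

jog_arm([
  [[3,-29,-10],[0,0,0],45],
  [[3,-29,-35],[0,0,0],45],
  [[3,-29,-57],[0,0,0],45],
  [[3,-29,-57],[0,0,0],45],
  [[3,-29,-57],[0,0,0],45],
])

```text
time_s: 42.93
ee_pos: [0.6176, -0.099, 0.1604]
eef_rot: [-3.14, -0.0, 1.559]
force: [0.7, -0.2, 1.3]
grip_width: 0.0449
```

Run:
```python
from h import *
f,K,T,o=cam("wrist"); save(f,"w32"); np.savez("w32.npz",f=f,K=K,T=T)
save(f,"z32",(230,180,390,300),5)
print(o["time_s"],o["ee_pos"],o["eef_rot"],o["qpos"].round(2))
```

```text
42.9333 [ 0.61755905 -0.09897691  0.16036544] [-3.14003301e+00 -3.36579269e-04  1.55850594e+00] [-0.22  0.51  1.34  0.    1.3  -0.21]
```

View pics/w32.png

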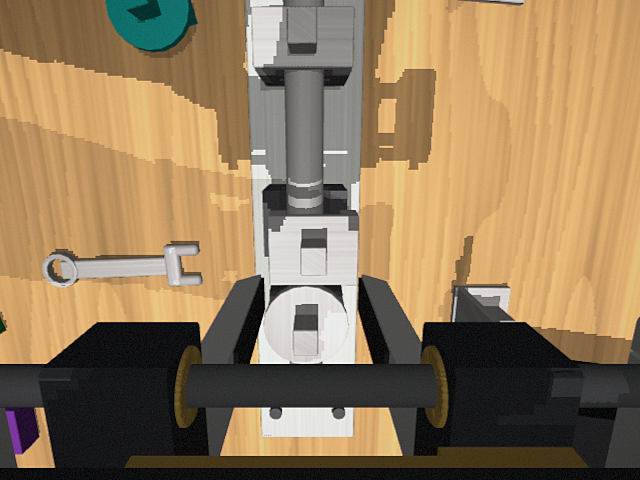

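View pics/z32.png

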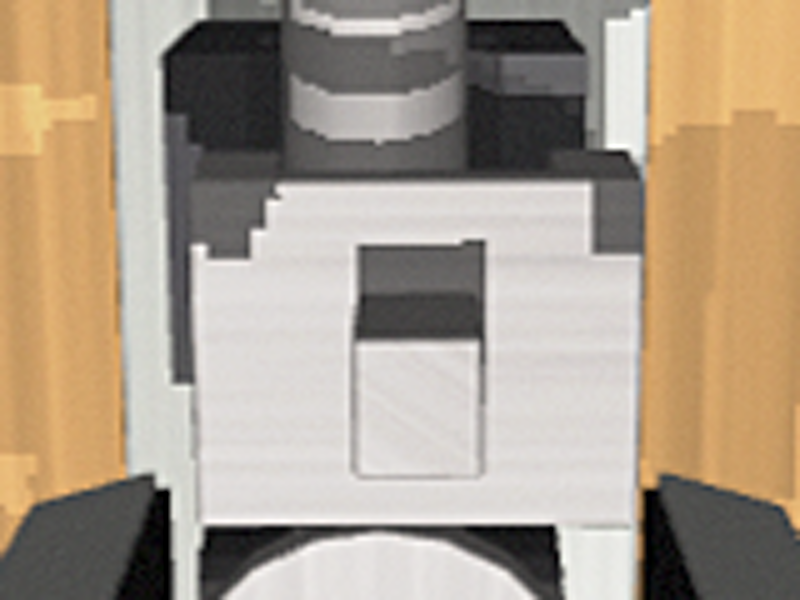

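Run:
```python
from h import *
f,K,T=L("w32")
def go(pts,z):
    P=np.array([onz(K,T,(230+x/5,180+y/5),z) for x,y in pts]); print(P.round(4).tolist(),P.mean(0).round(4))
go([(190,181),(640,181),(634,524),(204,524)],.086)
go([(357,340),(482,340),(482,476),(353,474)],.110)
go([(163,55),(585,52)],.062)
print(np.mean([onz(K,T,p,.110) for p in [(295,329),(318,329),(318,354),(295,355)]],0))
print([onz(K,T,p,.086).round(4) for p in [(264,322),(348,322),(307,287),(307,365)]])
```

```text
[[0.59, -0.0752, 0.086], [0.6488, -0.0758, 0.086], [0.6488, -0.1233, 0.086], [0.5901, -0.1227, 0.086]] [ 0.6194 -0.0993  0.086 ]
[[0.6122, -0.0906, 0.11], [0.6273, -0.0908, 0.11], [0.6272, -0.1081, 0.11], [0.6114, -0.1076, 0.11]] [ 0.6195 -0.0993  0.11  ]
[[0.5841, -0.0614, 0.062], [0.6436, -0.0617, 0.062]] [ 0.6138 -0.0615  0.062 ]
[ 0.61437035 -0.15292464  0.11      ]
[array([ 0.5844, -0.1501,  0.086 ]), array([ 0.6431, -0.1508,  0.086 ]), array([ 0.6148, -0.1245,  0.086 ]), array([ 0.614, -0.184,  0.086])]
```

jog_arm([
  [[1.5,-0.3,-30],[0,0,0],45],
  [[1.5,-0.3,-55],[0,0,0],45],
  [[1.5,-0.3,-65],[0,0,0],45],
  [[1.5,-0.3,-65],[0,0,0],45],
  [[1.5,-0.3,-65],[0,0,0],45],
])

```text
time_s: 43.4
ee_pos: [0.6201, -0.099, 0.0972]
eef_rot: [3.14, 0.0, 1.559]
force: [0.2, -1.4, 0.4]
grip_width: 0.0453
```

jog_arm([
  [[0,0,0],[0,0,0],30],
  [[0,0,0],[0,0,0],20],
  [[0,0,0],[0,0,0],8],
  [[0,0,0],[0,0,0],8],
  [[0,0,0],[0,0,0],8],
])

```text
time_s: 43.82
ee_pos: [0.6194, -0.099, 0.0961]
eef_rot: [3.141, 0.0, 1.559]
force: [-2.4, -0.9, 3.6]
grip_width: 0.0157
```

jog_arm([
  [[0,0,14],[0,0,0],8],
  [[-3,7,14],[0,0,0],8],
  [[-5.7,13.9,14],[0,0,0],8],
  [[-5.7,13.9,14],[0,0,0],8],
  [[-5.7,13.9,14],[0,0,0],8],
])

```text
time_s: 44.23
ee_pos: [0.6134, -0.0844, 0.109]
eef_rot: [-3.141, -0.0, 1.56]
force: [-0.2, 0.1, -1.2]
grip_width: 0.0157
```

jog_arm([
  [[0,0,-4],[0,0,0],8],
  [[0,0,-4],[0,0,0],8],
])

```text
time_s: 44.4
ee_pos: [0.6133, -0.0851, 0.1044]
eef_rot: [-3.14, -0.0, 1.559]
force: [-0.2, 0.3, -1.3]
grip_width: 0.0156
```

Run:
```python
from h import *
f,K,T,o=cam("wrist"); save(f,"w33",(200,120,420,320),3)
print(o["time_s"],o["ee_pos"],o["eef_rot"],o["force"])
```

```text
44.4 [ 0.6133426  -0.08507271  0.10443046] [-3.14024992e+00 -2.26354872e-04  1.55900581e+00] [-0.18785832  0.33426189 -1.25839981]
```

View pics/w33.png

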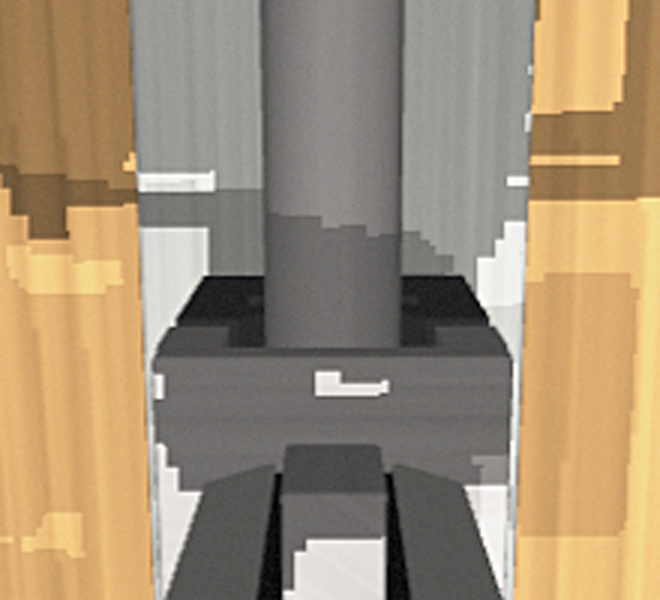

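jog_arm([
  [[0,0,-3],[0,0,0],8],
  [[0,0,-6],[0,0,0],8],
  [[0,0,-9],[0,0,0],8],
  [[0,0,-9],[0,0,0],8],
  [[0,0,-9],[0,0,0],8],
])

```text
time_s: 44.87
ee_pos: [0.6137, -0.0851, 0.0963]
eef_rot: [-3.141, -0.0, 1.559]
force: [0.5, 0.1, -1.2]
grip_width: 0.0159
```

jog_arm([
  [[0,0,0],[0,0,0],12],
  [[0,0,0],[0,0,0],20],
  [[0,0,0],[0,0,0],40],
  [[0,0,0],[0,0,0],40],
  [[0,0,0],[0,0,0],40],
])

```text
time_s: 45.28
ee_pos: [0.6138, -0.0851, 0.0967]
eef_rot: [3.141, 0.0, 1.559]
force: [-0.2, -0.2, -0.3]
grip_width: 0.0365
```

jog_arm([
  [[0,0,25],[0,0,0],40],
  [[0,0,55],[0,0,0],40],
  [[0,-35,65],[0,0,0],40],
  [[0,-68,65],[0,0,0],40],
  [[0,-68,65],[0,0,0],40],
])

```text
time_s: 45.7
ee_pos: [0.6137, -0.1577, 0.1626]
eef_rot: [3.14, 0.001, 1.556]
force: [-0.6, -0.9, 0.2]
grip_width: 0.0398
```

jog_arm([
  [[0,0,0],[0,0,0],40],
  [[0,0,0],[0,0,0],40],
])

```text
time_s: 45.87
ee_pos: [0.6136, -0.1528, 0.1613]
eef_rot: [-3.141, -0.0, 1.559]
force: [-0.6, 0.7, -0.2]
grip_width: 0.0403
```

Run:
```python
from h import *
f,K,T,o=cam("wrist"); save(f,"w34"); np.savez("w34.npz",f=f,K=K,T=T)
save(f,"z34",(240,150,400,300),4.8)
print(o["time_s"],o["ee_pos"],o["eef_rot"])
```

```text
45.8667 [ 0.61360711 -0.15280705  0.1613451 ] [-3.14120388e+00 -2.77197657e-04  1.55874185e+00]
```

View pics/z34.png

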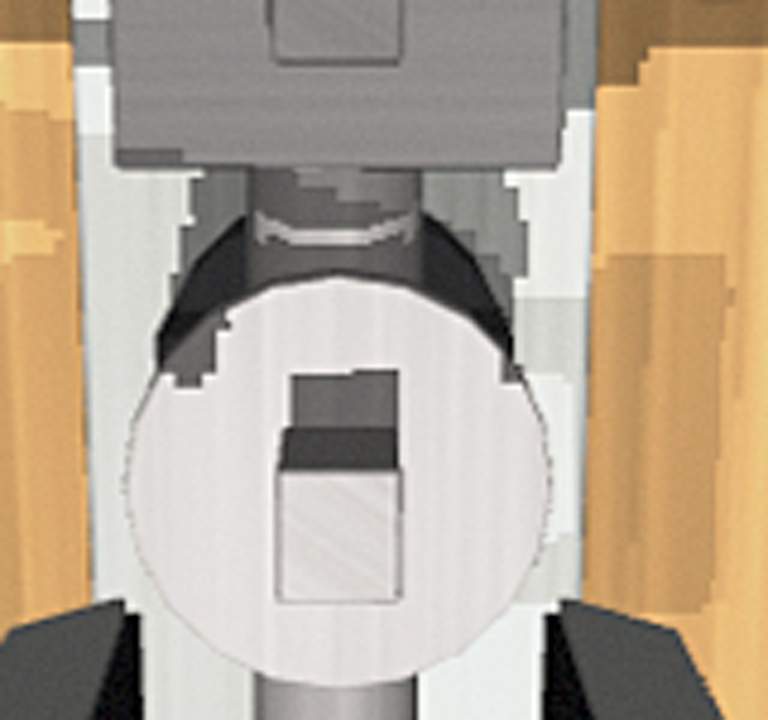

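Run:
```python
from h import *
f,K,T=L("w34")
def go(pts,z):
    P=np.array([onz(K,T,(240+x/4.8,150+y/4.8),z) for x,y in pts]); print(P.round(4).tolist(),P.mean(0).round(4))
go([(126,480),(551,480)],.086); go([(338,276),(338,686)],.086)
go([(277,470),(401,468),(402,602),(277,602)],.110)
```

```text
[[0.584, -0.1521, 0.086], [0.6433, -0.1528, 0.086]] [ 0.6136 -0.1525  0.086 ]
[[0.6139, -0.1238, 0.086], [0.6132, -0.1831, 0.086]] [ 0.6136 -0.1534  0.086 ]
[[0.606, -0.1446, 0.11], [0.6217, -0.1445, 0.11], [0.6217, -0.1624, 0.11], [0.6057, -0.1622, 0.11]] [ 0.6138 -0.1534  0.11  ]
```

jog_arm([
  [[0,-0.6,-30],[0,0,0],40],
  [[0,-0.6,-55],[0,0,0],40],
  [[0,-0.6,-66],[0,0,0],40],
  [[0,-0.6,-66],[0,0,0],40],
  [[0,-0.6,-66],[0,0,0],30],
])

```text
time_s: 46.33
ee_pos: [0.614, -0.1532, 0.0961]
eef_rot: [-3.142, -0.0, 1.56]
force: [0.4, 0.0, -0.2]
grip_width: 0.036
```

jog_arm([
  [[0,0,0],[0,0,0],20],
  [[0,0,0],[0,0,0],8],
  [[0,0,0],[0,0,0],8],
  [[0,0,0],[0,0,0],8],
  [[0,0,0],[0,0,0],8],
])

```text
time_s: 46.75
ee_pos: [0.6142, -0.1538, 0.0968]
eef_rot: [3.14, 0.0, 1.559]
force: [-0.6, 1.0, 6.2]
grip_width: 0.0158
```

jog_arm([
  [[0,0,8],[0,0,0],8],
  [[-0.7,4,12],[0,0,0],8],
  [[-0.7,4,12],[0,0,0],8],
  [[-0.7,4,12],[0,0,0],8],
  [[-0.7,4,12],[0,0,0],8],
])

```text
time_s: 47.17
ee_pos: [0.6129, -0.1496, 0.1074]
eef_rot: [-3.141, -0.0, 1.559]
force: [0.4, 0.1, -1.9]
grip_width: 0.0159
```

Run:
```python
from h import *
f,K,T,o=cam("wrist"); save(f,"w35",(200,120,420,320),3)
print(o["time_s"],o["ee_pos"],o["eef_rot"],o["force"])
```

```text
47.1667 [ 0.61290331 -0.14956377  0.10742165] [-3.14127249e+00 -5.33184449e-05  1.55919498e+00] [ 0.36648024  0.06485677 -1.90263512]
```

View pics/w35.png

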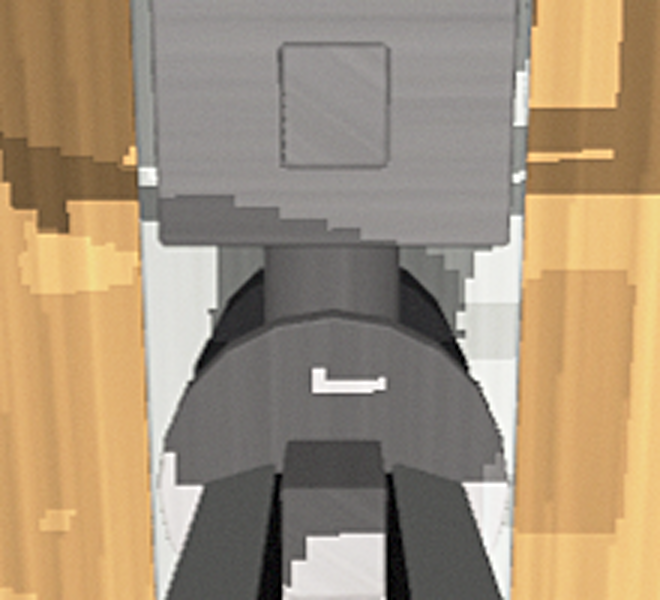

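jog_arm([
  [[0,0,-4],[0,0,0],8],
  [[0,0,-8],[0,0,0],8],
  [[0,0,-12],[0,0,0],8],
  [[0,0,-12],[0,0,0],8],
  [[0,0,-12],[0,0,0],8],
])

```text
time_s: 47.63
ee_pos: [0.613, -0.1498, 0.0962]
eef_rot: [3.141, 0.0, 1.559]
force: [-4.5, 1.0, 8.9]
grip_width: 0.0157
```

jog_arm([
  [[0,0,0],[0,0,0],12],
  [[0,0,0],[0,0,0],20],
  [[0,0,0],[0,0,0],40],
  [[0,0,0],[0,0,0],40],
  [[0,0,0],[0,0,0],40],
])

```text
time_s: 48.05
ee_pos: [0.613, -0.1497, 0.0952]
eef_rot: [-3.141, -0.0, 1.559]
force: [-0.8, -0.2, 0.1]
grip_width: 0.0362
```

jog_arm([
  [[0,0,25],[0,0,0],40],
  [[0,0,55],[0,0,0],40],
  [[0,5,90],[0,0,0],40],
  [[0,10,125],[0,0,0],40],
  [[0,20,160],[0,0,0],40],
])

```text
time_s: 48.47
ee_pos: [0.6127, -0.13, 0.257]
eef_rot: [-3.141, 0.0, 1.558]
force: [-0.2, -0.3, 0.7]
grip_width: 0.0401
```

jog_arm([
  [[-15,30,15],[0,0,0],60],
  [[-30,60,30],[0,0,0],60],
  [[-40,60,30],[0,0,0],60],
  [[-40,60,30],[0,0,0],60],
  [[-40,60,30],[0,0,0],60],
])

```text
time_s: 48.88
ee_pos: [0.5731, -0.0698, 0.2856]
eef_rot: [3.141, 0.0, 1.559]
force: [0.3, -0.7, -0.7]
grip_width: 0.06
```

Run:
```python
from h import *
f,K,T,o=cam("wrist"); save(f,"w36"); np.savez("w36.npz",f=f,K=K,T=T)
print(o["time_s"],o["ee_pos"],o["eef_rot"],o["force"])
f,K,T,o=cam("scene"); save(f,"s36",(210,200,420,330),3.7)
```

```text
48.8833 [ 0.57306046 -0.06980396  0.28555875] [3.14145905e+00 1.45415576e-04 1.55913704e+00] [ 0.32805942 -0.74744932 -0.68607851]
```

View pics/w36.png

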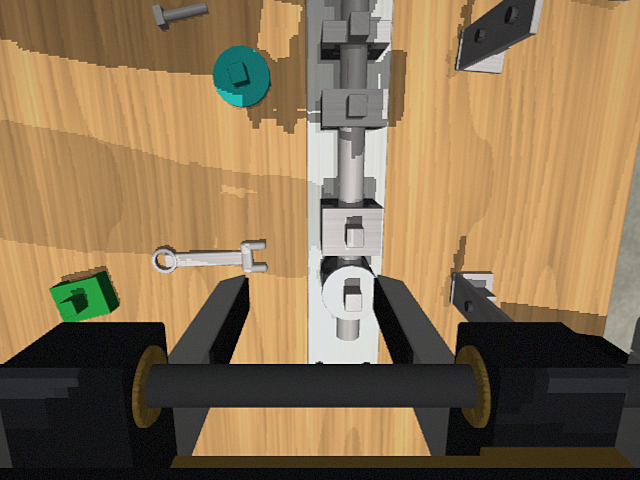

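View pics/s36.png

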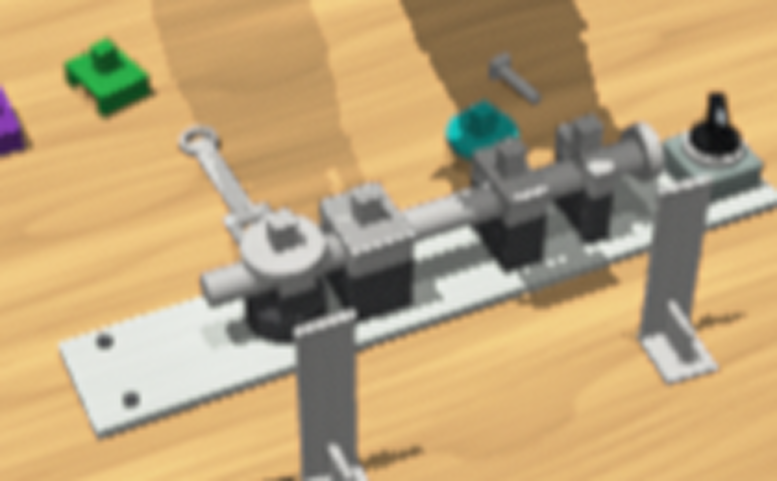

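jog_arm([
  [[8,40,0],[0,0,0],45],
  [[16,80,0],[0,0,0],45],
  [[24,120,0],[0,0,0],45],
  [[32,160,0],[0,0,0],45],
  [[40,200,0],[0,0,0],45],
])

```text
time_s: 49.4
ee_pos: [0.6137, 0.1316, 0.2845]
eef_rot: [-3.14, 0.0, 1.558]
force: [0.8, -0.4, -0.4]
grip_width: 0.045
```

jog_arm([
  [[2,30,-20],[0,0,0],45],
  [[2,60,-40],[0,0,0],45],
  [[2,75,-80],[0,0,0],45],
  [[2,75,-120],[0,0,0],45],
  [[2,75,-120],[0,0,0],45],
])

```text
time_s: 49.82
ee_pos: [0.6122, 0.2049, 0.1561]
eef_rot: [-3.128, 0.004, 1.56]
force: [-0.2, -0.3, -1.5]
grip_width: 0.0452
```

jog_arm([
  [[0,0,0],[0,0,0],45],
  [[0,0,0],[0,0,0],45],
])

```text
time_s: 49.98
ee_pos: [0.6163, 0.2047, 0.1678]
eef_rot: [3.139, -0.001, 1.558]
force: [0.7, -0.1, -0.4]
grip_width: 0.0451
```

Run:
```python
from h import *
f,K,T,o=cam("wrist"); save(f,"w37",(210,150,410,300),4); np.savez("w37.npz",f=f,K=K,T=T)
print(o["time_s"],o["ee_pos"],o["eef_rot"],o["force"])
f,K,T,o=cam("top"); save(f,"t37",(310,160,450,345),4)
```

```text
49.9833 [0.61625303 0.20469184 0.16780354] [ 3.13945507e+00 -5.80950860e-04  1.55782412e+00] [ 0.66320152 -0.10455437 -0.42739451]
```

View pics/w37.png

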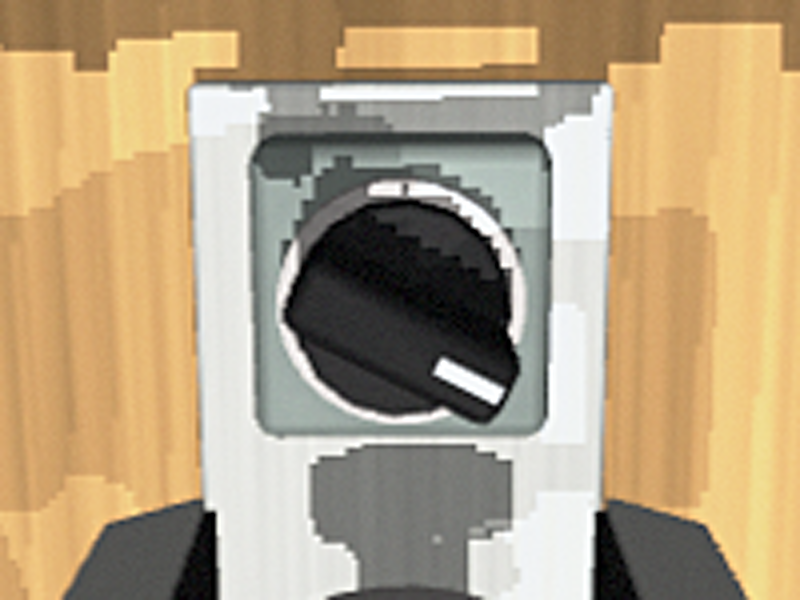

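View pics/t37.png

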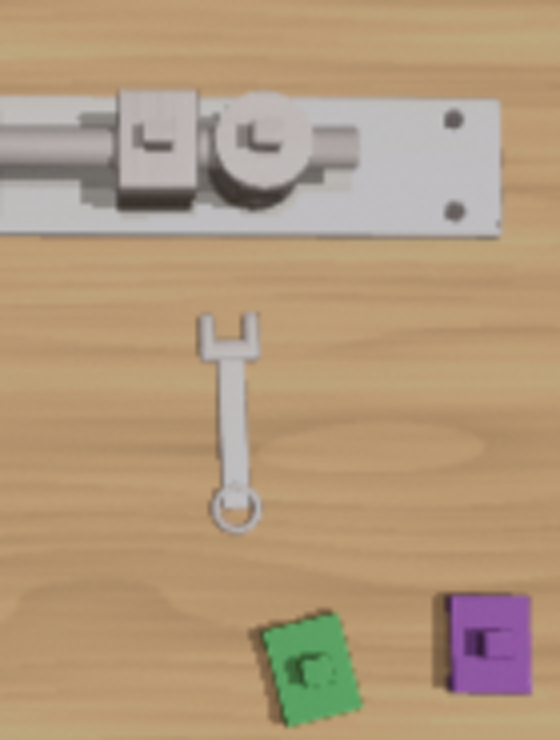

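Run:
```python
from h import *
f,K,T=L("w37")
p=lambda x,y,z=.084:onz(K,T,(210+x/4,150+y/4),z)
for a,b in [((288,318),(490,420)),((437,374),(500,405)),((443,357),(507,385)),((310,262),(512,345))]:
    d=p(*b)-p(*a); print(p(*a).round(4),p(*b).round(4),np.degrees(np.arctan2(d[1],d[0])).round(1),np.linalg.norm(d))
print("flange ctr",p(402,300,.05))
print("hous",[p(x,y,.03).round(4) for x,y in [(252,135),(550,135),(548,435),(256,435)]])
```

```text
[0.5972 0.2175 0.084 ] [0.6317 0.199  0.084 ] -28.2 0.03918648047205099
[0.6225 0.2073 0.084 ] [0.6334 0.2017 0.084 ] -27.6 0.012263883936493445
[0.6236 0.2103 0.084 ] [0.6346 0.2052 0.084 ] -24.9 0.012147086207295653
[0.6012 0.2272 0.084 ] [0.6354 0.2123 0.084 ] -23.4 0.037357610523200045
flange ctr [0.61660652 0.2135706  0.05      ]
hous [array([0.587 , 0.2436, 0.03  ]), array([0.6466, 0.2428, 0.03  ]), array([0.6468, 0.1803, 0.03  ]), array([0.5856, 0.1811, 0.03  ])]
```

jog_arm([
  [[0,2,0],[0,0,1.4],40],
  [[0,4,0],[0,0,2.8],40],
  [[0,6,0],[0,0,4.2],40],
  [[0,7.5,0],[0,0,5.6],40],
  [[0,7.5,0],[0,0,7],40],
])

```text
time_s: 50.5
ee_pos: [0.6159, 0.2127, 0.1681]
eef_rot: [3.138, 0.001, 2.175]
force: [0.3, 0.1, 0.1]
grip_width: 0.0402
```

jog_arm([
  [[0,0,0],[0,0,1.4],40],
  [[0,0,0],[0,0,2.8],40],
  [[0,0,0],[0,0,4.2],40],
  [[0,0,0],[0,0,5.6],40],
  [[0,0,0],[0,0,5.85],40],
])

```text
time_s: 50.92
ee_pos: [0.6158, 0.2125, 0.1679]
eef_rot: [3.139, 0.002, 2.686]
force: [0.7, 0.0, -0.8]
grip_width: 0.04
```

jog_arm([
  [[0,0,-30],[0,0,0],40],
  [[0,0,-55],[0,0,0],40],
  [[0,0,-55],[0,0,0],40],
  [[0,0,-55],[0,0,0],40],
])

```text
time_s: 51.25
ee_pos: [0.6151, 0.2125, 0.1113]
eef_rot: [-3.141, -0.0, 2.678]
force: [0.3, -0.1, 0.3]
grip_width: 0.0401
```

Run:
```python
from h import *
f,K,T,o=cam("wrist"); save(f,"w38"); 
print(o["time_s"],o["ee_pos"],o["eef_rot"],o["force"],o["qpos"].round(2)); print(proj(K,T,[.6165,.2126,.084]))
```

```text
51.25 [0.61514072 0.21254747 0.1112521 ] [-3.14123966e+00 -3.87098481e-04  2.67785519e+00] [ 0.33633679 -0.0540309   0.31087523] [ 0.28  0.61  1.3   0.    1.23 -0.83]
[312.76456325 275.43863809]
```

View pics/w38.png

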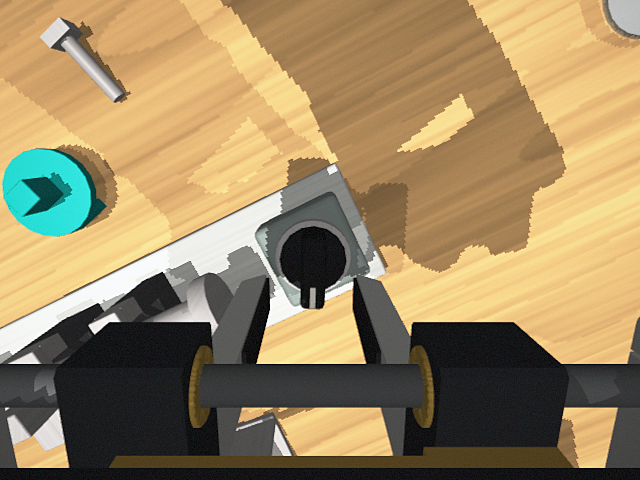

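jog_arm([
  [[1,0,-20],[0,0,0],40],
  [[1,0,-38],[0,0,0],40],
  [[1,0,-48],[0,0,0],40],
  [[1,0,-48],[0,0,0],40],
  [[1,0,-48],[0,0,0],30],
], squeeze=40)

```text
time_s: 51.72
ee_pos: [0.6166, 0.2129, 0.064]
eef_rot: [3.141, 0.001, 2.68]
force: [0.3, 0.1, 0.7]
grip_width: 0.0362
```

jog_arm([
  [[0,0,0],[0,0,0],20],
  [[0,0,0],[0,0,0],8],
  [[0,0,0],[0,0,0],8],
  [[0,0,0],[0,0,0],8],
  [[0,0,0],[0,0,0],8],
])

```text
time_s: 52.13
ee_pos: [0.6165, 0.2131, 0.0635]
eef_rot: [3.14, 0.001, 2.68]
force: [1.0, 1.2, 4.9]
grip_width: 0.0136
```

Gripped (13.6 mm). Turn clockwise in steps.

jog_arm([
  [[0,0,0],[0,0,-1.2],8],
  [[0,0,0],[0,0,-2.4],8],
  [[0,0,0],[0,0,-3.6],8],
  [[0,0,0],[0,0,-4.8],8],
  [[0,0,0],[0,0,-6],8],
])

```text
time_s: 52.55
ee_pos: [0.6163, 0.2129, 0.0635]
eef_rot: [3.141, 0.0, 2.152]
force: [-1.9, -0.8, 6.4]
grip_width: 0.0134
```

Run:
```python
from h import *
f,K,T,o=cam("wrist"); save(f,"w39"); 
print(o["time_s"],o["ee_pos"],o["eef_rot"],o["force"],o["moment"],o["qpos"].round(2))
```

```text
52.55 [0.61634062 0.21287982 0.06353371] [3.14058821e+00 4.15444948e-04 2.15167967e+00] [-1.92679549 -0.77916798  6.39463675] [-0.14776666  0.38141371  0.05902419] [ 0.28  0.66  1.34 -0.    1.14 -0.3 ]
```

View pics/w39.png

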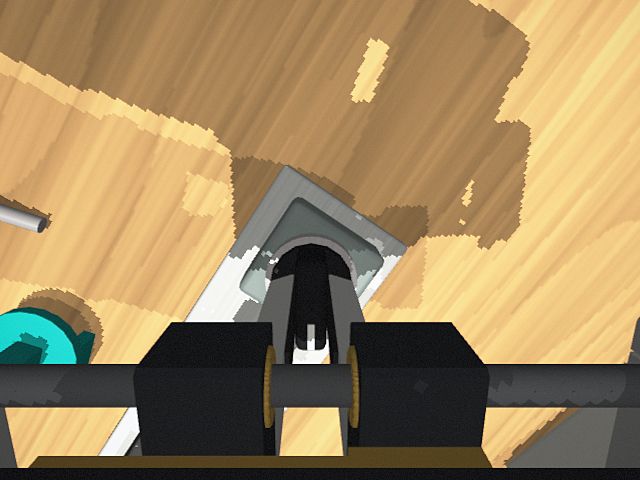

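jog_arm([
  [[0,0,0],[0,0,-1.2],8],
  [[0,0,0],[0,0,-2.4],8],
  [[0,0,0],[0,0,-3.6],8],
  [[0,0,0],[0,0,-4.8],8],
  [[0,0,0],[0,0,-6],8],
])

```text
time_s: 53.02
ee_pos: [0.6161, 0.2128, 0.0635]
eef_rot: [3.141, 0.0, 1.628]
force: [-4.3, -0.2, 7.6]
grip_width: 0.0135
```

jog_arm([
  [[0,0,0],[0,0,-1.2],8],
  [[0,0,0],[0,0,-2.4],8],
  [[0,0,0],[0,0,-3.6],8],
  [[0,0,0],[0,0,-4.8],8],
  [[0,0,0],[0,0,-6],8],
])

```text
time_s: 53.43
ee_pos: [0.6158, 0.2129, 0.0635]
eef_rot: [-3.141, 0.0, 1.105]
force: [-5.3, -0.1, 9.2]
grip_width: 0.0138
```

Run:
```python
from h import *
o=ctrl.get_obs()
print(o["time_s"],o["ee_pos"],o["eef_rot"],o["force"],o["moment"],o["qpos"].round(2))
```

```text
53.4333 [0.61580733 0.21286634 0.06348861] [-3.14131645e+00  2.19317051e-04  1.10473940e+00] [-5.32669539 -0.13660477  9.22573069] [-0.2106607   1.21223172  0.2090111 ] [0.28 0.66 1.34 0.   1.15 0.74]
```

jog_arm([
  [[0,0,0],[0,0,-0.8],8],
  [[0,0,0],[0,0,-1.6],8],
  [[0,0,0],[0,0,-2.4],8],
  [[0,0,0],[0,0,-3.2],8],
  [[0,0,0],[0,0,-4],8],
])

```text
time_s: 53.85
ee_pos: [0.6157, 0.213, 0.0634]
eef_rot: [-3.141, 0.001, 0.758]
force: [-6.6, 0.4, 9.4]
grip_width: 0.0137
```

Run:
```python
from h import *
f,K,T,o=cam("wrist"); save(f,"w40"); 
print(o["time_s"],o["ee_pos"],o["eef_rot"],o["force"],o["moment"],o["qpos"].round(2),o["grip_width"])
```

```text
53.85 [0.6156509  0.21297481 0.06344897] [-3.14113532e+00  5.18243396e-04  7.57513191e-01] [-6.60153373  0.35201047  9.43964348] [-0.04651013  1.44887584  0.21280096] [0.28 0.66 1.34 0.   1.15 1.09] 0.01368036693571708
```

View pics/w40.png

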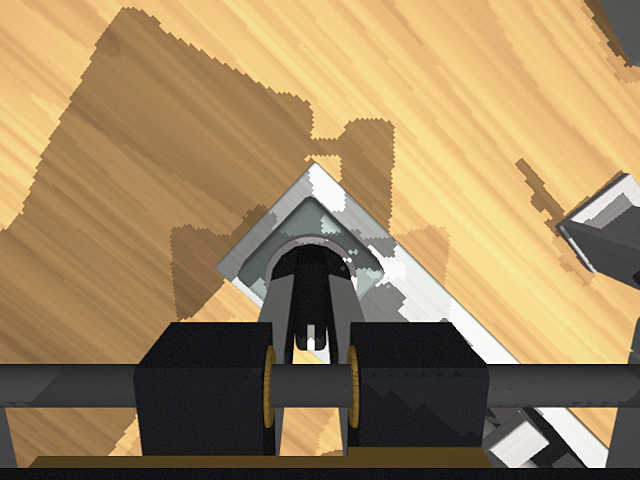

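jog_arm([
  [[0,0,0],[0,0,-1],8],
  [[0,0,0],[0,0,-2],8],
  [[0,0,0],[0,0,-3],8],
  [[0,0,0],[0,0,-4],8],
  [[0,0,0],[0,0,-5],8],
])

```text
time_s: 54.32
ee_pos: [0.6156, 0.2132, 0.0635]
eef_rot: [-3.141, 0.001, 0.32]
force: [-7.2, 1.7, 9.7]
grip_width: 0.0137
```

jog_arm([
  [[0,0,0],[0,0,-0.7],8],
  [[0,0,0],[0,0,-0.7],8],
])

```text
time_s: 54.48
ee_pos: [0.6155, 0.2132, 0.0635]
eef_rot: [-3.141, 0.001, 0.259]
force: [-6.2, 0.7, 9.2]
grip_width: 0.0136
```

Run:
```python
from h import *
f,K,T,o=cam("wrist"); save(f,"w41"); 
print(o["time_s"],o["eef_rot"],o["force"],o["moment"],o["qpos"].round(2),o["grip_width"])
```

```text
54.4833 [-3.14104359e+00  7.54486294e-04  2.59350391e-01] [-6.22433706  0.69879827  9.2465866 ] [0.17433913 1.61526776 0.01744078] [0.28 0.66 1.34 0.   1.15 1.59] 0.013621737201543933
```

jog_arm([
  [[0,0,0],[0,0,0],18],
  [[0,0,0],[0,0,0],30],
  [[0,0,0],[0,0,0],40],
  [[0,0,0],[0,0,0],40],
  [[0,0,0],[0,0,0],40],
])

```text
time_s: 54.95
ee_pos: [0.616, 0.2127, 0.0624]
eef_rot: [3.142, 0.0, 0.263]
force: [0.1, -0.5, 1.1]
grip_width: 0.0389
```

jog_arm([
  [[0,0,30],[0,0,0],40],
  [[0,0,70],[0,0,0],40],
  [[0,0,110],[0,0,0],40],
  [[0,0,150],[0,0,0],40],
  [[-20,0,180],[0,0,0],40],
])

```text
time_s: 55.37
ee_pos: [0.5975, 0.2124, 0.2456]
eef_rot: [3.141, -0.003, 0.262]
force: [0.0, -0.1, 0.3]
grip_width: 0.04
```

jog_arm([
  [[-40,0,0],[0,0,1.4],40],
  [[-80,0,0],[0,0,2.8],40],
  [[-120,0,0],[0,0,4.2],40],
  [[-160,10,0],[0,0,5.6],40],
  [[-200,20,0],[0,0,7],40],
])

```text
time_s: 55.78
ee_pos: [0.3941, 0.2324, 0.2425]
eef_rot: [3.141, -0.0, 0.879]
force: [1.1, 1.0, -1.0]
grip_width: 0.0402
```

jog_arm([
  [[-15,35,0],[0,0,0],40],
  [[-30,70,0],[0,0,0],40],
  [[-45,105,0],[0,0,0],40],
  [[-60,140,0],[0,0,0],40],
  [[-60,140,0],[0,0,0],40],
])

```text
time_s: 56.2
ee_pos: [0.3335, 0.3769, 0.2425]
eef_rot: [-3.141, -0.0, 0.878]
force: [0.2, -0.8, -0.5]
grip_width: 0.0398
```

Run:
```python
from h import *
f,K,T,o=cam("top"); save(f,"t42",(200,160,460,345),3);save(f,"t42a",(210,175,310,235),8);save(f,"t42b",(310,170,410,230),8)
print(o["time_s"],o["ee_pos"])
f,K,T,o=cam("scene"); save(f,"s42",(210,200,420,330),3.7); save(f,"s42a",(0,0,640,480),1)
```

```text
56.2 [0.33346079 0.37692025 0.24245683]
```

View pics/t42.png

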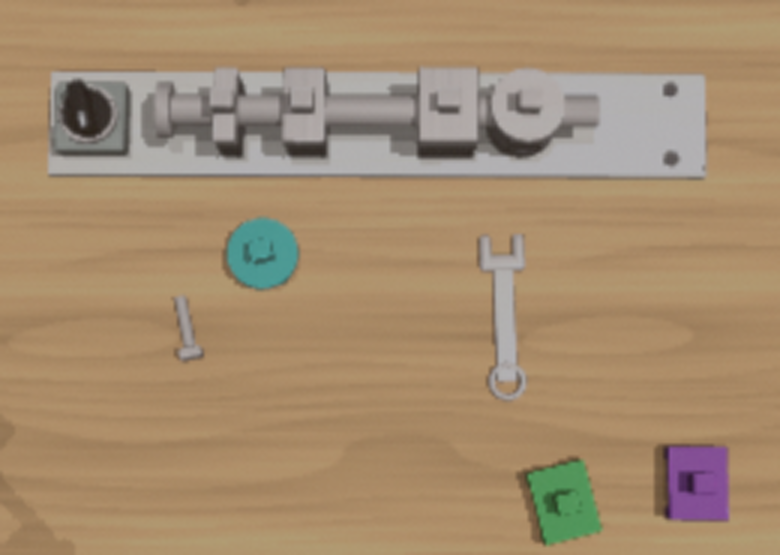

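View pics/s42.png

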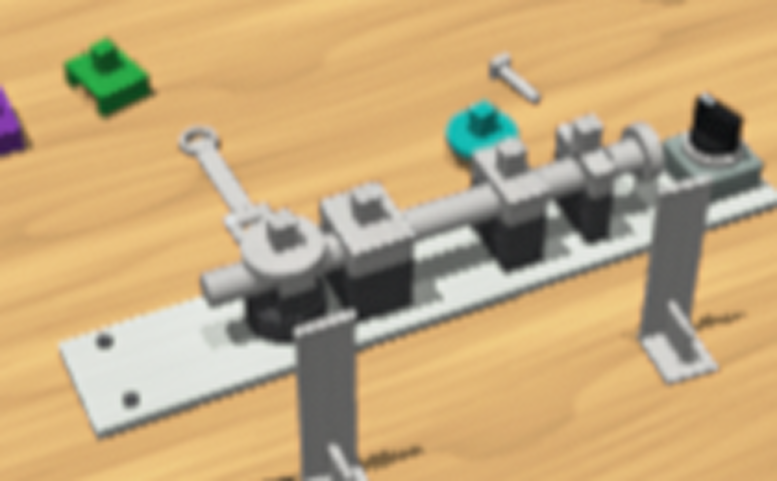

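View pics/t42a.png

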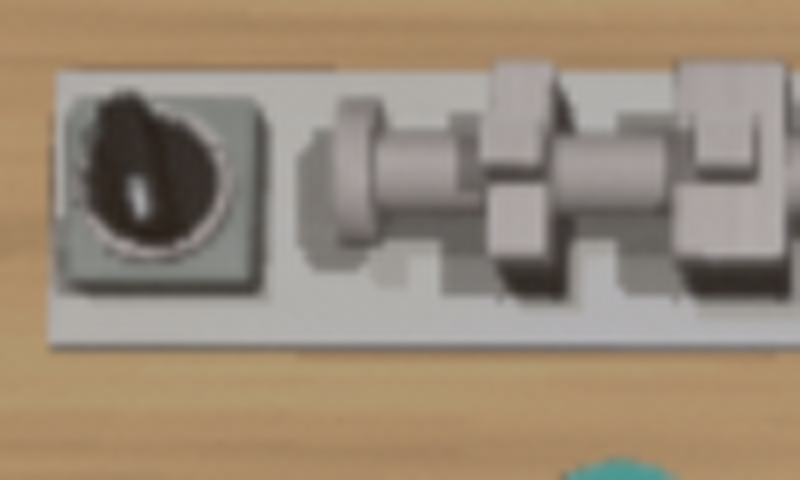

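View pics/t42b.png

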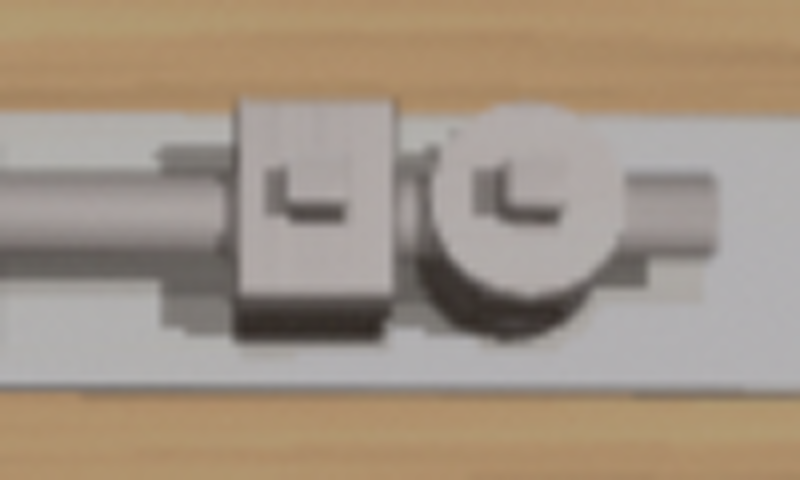

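Run:
```python
from h import *
f,K,T,o=cam("top")
def y(u,v,z): return onz(K,T,(u,v),z).round(4)
print("round",y(310+527.5/8,170+200/8,.086),"wide",y(310+315/8,170+197/8,.086))
print("wide edges",y(310+236/8,194,.086)[1],y(310+395/8,194,.086)[1])
print("med",y(210+732/8,175+160/8,.086),"narrow",y(210+521/8,175+158/8,.086))
print("axle",y(210+333/8,196,.08)[1],y(310+717/8,197,.07)[1])
save(f,"f",None)
```

```text
round [ 0.6114 -0.1489  0.086 ] wide [ 0.6127 -0.085   0.086 ]
wide edges -0.0612 -0.1091
med [0.6125 0.0304 0.086 ] narrow [0.6135 0.094  0.086 ]
axle 0.1516 -0.2081
```

View pics/s42a.png

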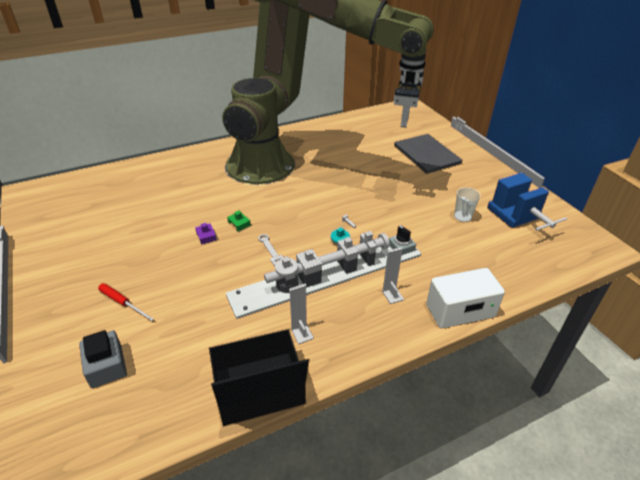

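```bash
python3 -c "
from station import ctrl
print(ctrl.hand_in())"
```

```text
the job is handed in; nothing more can be done
None
```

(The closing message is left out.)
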